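Probe the bored plinths and crate the finished ones

TASK

The stone plinths in the core drill's long catch tray have been bored for their fixing rods, but some bores may stop short: work along the row from left to right, feeling right down every bore with the steel pin to find out which go all the way through. Clear the tray accordingly: pack the plinths that are bored through into the wooden crate, and set those whose bores stop short in the small steel tray for re-drilling, all of them upright and flat on the floor. Leave the pin standing in its timber stand again, and do not knock the other things on the desk about.

Things in the scene. Friction and masses are not known exactly. Their poses are not given: they have to be found in the camera images.
- plinth_11: Square stone plinth, 58 x 58 x 60 mm (x, y, z), about 0.5 kg, with a vertical 20 mm bore down the middle of its top. The bore either goes right through (60 mm) or stops 36 mm down. Origin at the centre of its underside, z up, so the mouth of the bore is 60 mm above the origin. It starts upright in the first place from the left of the tray, or is absent.
- plinth_12: Square stone plinth, 58 x 58 x 60 mm (x, y, z), about 0.5 kg, with a vertical 20 mm bore down the middle of its top. The bore either goes right through (60 mm) or stops 36 mm down. Origin at the centre of its underside, z up, so the mouth of the bore is 60 mm above the origin. It starts upright in the first place from the left of the tray, or is absent.
- plinth_21: Oblong stone plinth, 78 x 58 x 60 mm (x, y, z), about 0.7 kg, with a vertical 20 mm bore down the middle of its top. The bore either goes right through (60 mm) or stops 36 mm down. Origin at the centre of its underside, z up, so the mouth of the bore is 60 mm above the origin. It starts upright in the second place from the left of the tray, or is absent.
- plinth_22: Oblong stone plinth, 78 x 58 x 60 mm (x, y, z), about 0.7 kg, with a vertical 20 mm bore down the middle of its top. The bore either goes right through (60 mm) or stops 36 mm down. Origin at the centre of its underside, z up, so the mouth of the bore is 60 mm above the origin. It starts upright in the second place from the left of the tray, or is absent.
- plinth_31: Round stone plinth, a drum 58 mm in diameter and 60 mm tall, about 0.5 kg, with a vertical 20 mm bore down the middle of its top. The bore either goes right through (60 mm) or stops 36 mm down. Origin at the centre of its underside, z up, so the mouth of the bore is 60 mm above the origin. It starts upright in the third place from the left of the tray, or is absent.
- plinth_42: Square stone plinth, 58 x 58 x 60 mm (x, y, z), about 0.5 kg, with a vertical 20 mm bore down the middle of its top. The bore either goes right through (60 mm) or stops 36 mm down. Origin at the centre of its underside, z up, so the mouth of the bore is 60 mm above the origin. It starts upright in the fourth place from the left of the tray, or is absent.
- plinth_51: Oblong stone plinth, 78 x 58 x 60 mm (x, y, z), about 0.7 kg, with a vertical 20 mm bore down the middle of its top. The bore either goes right through (60 mm) or stops 36 mm down. Origin at the centre of its underside, z up, so the mouth of the bore is 60 mm above the origin. It starts upright in the fifth place from the left of the tray, or is absent.
- probe_pin: Steel probe pin, 160 mm long, 0.15 kg: a plain shaft 12 mm in diameter and 120 mm long with a rounded tip, and above it a ribbed handle 22 mm in diameter and 40 mm tall, by which it is gripped. Origin at the tip, z along the shaft to the handle. It starts upright, loosely, in the timber stand, the handle 132 to 172 mm above the desk.
- pin_tip (a point): The tip of the probe pin (the lower end of the shaft).
- pin_stand: Timber offcut 75 x 75 x 60 mm, fixed, in which the pin stands. Origin at the centre of its underside.
- stand_mouth (a point): Centre of the mouth of the hole in the top of the timber stand: 16 mm in diameter, 48 mm deep, 60 mm above the desk.
- catch_tray: Shallow steel catch tray of the core drill, fixed, outer 468 x 138 mm (x, y), walls 4 mm thick, 32 mm tall, a wire handle at each end. The plinths stand in a row along its length. Origin at the centre of its underside; its x runs along the row, from the right end to the left end as the robot sees it.
- catch_floor (a point): Centre of the tray's inner floor, 4 mm above the desk, with the tray's axes; the inside is 460 (x) x 130 mm (y).
- redrill_tray: Small shallow steel tray for pieces to be re-drilled, fixed, outer 248 x 84 mm (x, y), walls 4 mm thick, 32 mm tall, empty at the start, in front of the catch tray's right half. Origin at the centre of its underside, x along its length.
- redrill_floor (a point): Centre of the small tray's inner floor, 4 mm above the desk, with that tray's axes; the inside is 240 (x) x 76 mm (y): wide enough for one row of plinths along x, an oblong one with its length along the row.
- crate: Low wooden packing crate, fixed, outer 300 x 88 mm (x, y), 38 mm tall, walls 10 mm thick. Origin at the centre of its underside, x along its length.
- crate_floor (a point): Centre of the crate's inner floor, 10 mm above the desk, with the crate's axes; the inside is 276 (x) x 68 mm (y) and 28 mm deep: wide enough for one close row of plinths along x, each with a 58 mm side across the crate, an oblong one with its length along the row. There is always room for all the plinths that belong in it.
- tape: Bystander: tape measure, 35 x 72 x 62 mm, on the desk beyond the left end of the catch tray.
- jar: Bystander: capped jar 47 mm across and 88 mm tall, to the right of the crate.
- rubber: Bystander: rubbing stone 41 x 101 x 25 mm, on the desk in front of the catch tray's left end.

How it is judged:
By the outcome, as a careful person would: the job done as asked, in the order asked, and still so for the second after the job is handed in, with the robot touching nothing.
Of plinth_11, plinth_12 only 1 to 1 are there at a start; the rules pass over those that are not, and their reading is None.
Of plinth_21, plinth_22 only 1 to 1 are there at a start; the rules pass over those that are not, and their reading is None.
Of plinth_31, plinth_42, plinth_51 only 2 to 3 are there at a start; the rules pass over those that are not, and their reading is None.
At some moment in a run one of plinth_11, plinth_12, plinth_21, plinth_22, plinth_31, plinth_42, plinth_51 may be knocked a few centimetres aside while the robot is not near it.
It also fails if it takes over 210 s, if anything falls off the work surface, if the arm or the gripper's body presses on something with over 40 N, if the wrist force passes 120 N, or if a joint passes its speed limit or range.

ROBOT

A 7-joint arm with a two-finger parallel gripper is mounted at the origin on a cart in front of the work surface, level with it; the furniture and walls round the work are solid. World frame = base frame: x ahead of the robot, y to its left, z up, the work surface at z = 0. Lengths are in m, angles in rad, forces in N, time in s.
With the tool pointing down it reaches from about 0.425 to 0.925 m from the base axis. Payload 6.8 kg.
Tool frame: the origin (TCP) lies at the very end of the fingers, on their centre line; the grasp point (between the pads) lies 19 mm behind it (r.grip_depth is the distance from the TCP to the grasp point, in m); z points along the fingers, y is the direction in which the jaws open and shut (so a half turn about z gives the same grasp; the last joint's range is limited). The gripper opens to 85 mm and grips with 20 to 120 N. Pads are 22 mm wide; open, the fingers measure 114 mm over their backs; the gripper's body (76 mm by 85 mm) begins 54 mm behind the grasp point. The pads swing forward as they close: fully open they stand 13 mm farther back than shut.
Start: joints at [-0.108, 0.477, 0.022, 1.555, -0.011, 1.109, -0.083], TCP at [0.675, 0, 0.231] pointing down, gripper open.
Joint ranges: [-2.96, 2.96], [-0.34, 2.1], [-1.41, 1.46], [0.24, 2.44], [-1.37, 4.51], [0.17, 1.92], [-2.96, 2.96]. Speed limits (rad/s): [2.39, 2.39, 3.14, 3.14, 3.14, 3.14, 3.14].

INTERFACE

Orientations are given as a rotation vector (axis times angle).
In Python, from bench import status, eyes, workorder, spotter, r gives the robot as it stands.
- The arm moves only by the tool drive_tool, never from a script. Its argument "commands" is a list of rows, each an object of numbers: "rx", "ry", "rz": the turn, a rotation vector about the world's x, y, z normalised to -1 to 1, where 1 is 8 degrees; "tx", "ty", "tz": the shift along the world's x, y, z normalised to -1 to 1, where 1 is 20 mm; "grip": the closure, from -1 (fully open) to 1 (shut). A call has 1 to 10 rows; each row shifts and turns the commanded pose from where the row before left it; what a row does not reach is not made up. A row lasts 1/8 s, in which the tool goes at most 62.5 mm and 10.7 degrees, less where a joint would pass 70% of its speed; a pose out of reach is approached as far as the arm can. A call with a number of a shift or a turn outside -1 to 1 is refused whole. A call with a gripper value outside its range is refused whole. The fingers move at their own pace and stop on an object; "grip_force" is the grip in N (left out, the last holds). Time passes only in rows, so rows that do not move let the fingers close. It gives the time, the measured TCP pose, the force and the opening at its end, in the units of the state.
- status.get_obs(): the state, without advancing time (a new reading comes with each control period).
- eyes.grab_frame(name): name is "scene" or "side" or "wrist"; returns a dict with "frame" (480x640x3 uint8, blue, green, red), "range_z" (480x640 float32, m along the optical axis (not along the pixel's ray), 0 where there is no reading), "fx", "fy", "cx", "cy" (pixels), "T" (4x4, takes a point from camera to world coordinates); the wrist camera has in their place "T_tool_cam" (4x4, takes a point from camera to tool coordinates, whose origin is the TCP and whose axes are the flange's). Camera axes: x right, y down, z forward; pixel columns grow to the right and rows downward; lengths in m; the calibration is good to about 2 mm. A picture is of the moment at which its call begins: read the wrist's pose just before it.
- workorder.hand_in(): hands the job in, once; it reports no verdict.
Trained networks look in the newest picture that a camera, given by its name, has taken for a name from the list of things; names that differ only in an ending like _2 or _b are one class to them, and where a whole thing is asked for, a point or a joint stands for the part that bears it (a point fixed in the world has none). Each returns a list of dicts, best first, with "confidence" (0 to 1); they miss things now and then, are a little off and sometimes report something else, mostly with a low value. They report only what shows in the picture. A call takes as long as a camera call.
- spotter.boxes_of(camera, target): "position" ([column, row] as shares, 0 to 1, of the picture: columns of its width, rows of its height, amid what is visible of it).
- spotter.masks_of(camera, target): "mask" (480x640 bool, what is visible of it) and "position" ([column, row] as shares, 0 to 1, of the picture: columns of its width, rows of its height, amid what is visible of it).
The state is a dict: "clock": time; "joints": joint angles; "qvel": joint speeds; "tau": joint torques, N m; "tcp_pos": TCP position; "orientation": TCP orientation; "contact_force": force on the tool from outside, world axes, zero at the start; "moment": the same for the moment, N m; "grip_width": finger opening in m.
Only numpy, scipy, OpenCV 4.12 (cv2) and the standard library are available. Lean on these libraries where they do the work, as an engineer would, in place of code of your own. Each camera call takes 0.05 s, during which the arm holds its last target.

## Working session

There is one attempt and no reset: what is moved stays moved. The work goes in short steps, Python scripts to look and compute and a tool call to move; the robot and the scene stay as the last step left them, time stands still between calls to the robot, and variables do not carry over. Pictures are saved under pics/ and viewed, and the job is handed in when it is done.

Besides the shell and the picture viewer there is one more tool, called after "Request:" as name(argument=value, ...), one argument or row to a line, values as JSON. drive_tool: Moves the arm, as the interface text tells. Scaled input: -1 to 1 covers 20 mm each way for a shift and 8 degrees each way for a turn. Its arguments: {"type":"object","properties":{"commands":{"type":"array","items":{"type":"object","properties":{"rx":{"type":"number"},"ry":{"type":"number"},"rz":{"type":"number"},"tx":{"type":"number"},"ty":{"type":"number"},"tz":{"type":"number"},"grip":{"type":"number"}}}},"grip_force":{"type":"number"}},"required":["commands"]}

```bash
ls; mkdir -p pics; python3 - <<'E'
from bench import status, eyes, workorder, spotter, r
import cv2
print(status.get_obs()); print(r, [a for a in dir(r) if a[0]!='_'])
for n in ("scene","side","wrist"):
    f=eyes.grab_frame(n); cv2.imwrite(f"pics/a_{n}.png",f["frame"]); print(n,f["fx"],f["cx"],f["cy"],f.get("T",f.get("T_tool_cam")))
E
```

```text
pics
{'clock': 0.0, 'joints': array([-0.1081424 ,  0.47782962,  0.0223516 ,  1.55648403, -0.0115204 ,
        1.10926386, -0.0831053 ]), 'qvel': array([-0.00118294, -0.00146023,  0.00021478,  0.00128973, -0.00044173,
        0.00107731, -0.00105815]), 'tau': array([-5.45967814e-04, -5.96443820e+01,  1.60769675e+00, -2.81194621e+01,
        1.24063640e-02,  9.39900521e-03,  2.20753498e-05]), 'tcp_pos': array([6.74399566e-01, 1.12592388e-05, 2.30292375e-01]), 'orientation': array([-2.22053504e+00, -2.22062103e+00,  2.19717536e-03]), 'contact_force': array([-0.34737252,  0.58539629, -0.07907015]), 'moment': array([ 0.01274157,  0.01194448, -0.00681552]), 'grip_width': 0.08525275432677645}
<Robot object at 0x7f63f8383a10> ['Unreachable', 'grip_depth']
scene 476.4927248703342 320.7836582555395 236.31456184431167 [[-0.65214921 -0.34768102  0.67366113 -0.23927405]
 [-0.75793865  0.28124008 -0.58858562  0.66612761]
 [ 0.01517954 -0.89443945 -0.44693137  0.59510253]
 [ 0.          0.          0.          1.        ]]
side 558.7631169727238 318.8310222348599 232.95770926575955 [[ 8.52299653e-01 -2.51218291e-01  4.58775186e-01 -1.27214668e-01]
 [-5.23052754e-01 -4.11123744e-01  7.46587626e-01 -1.07804024e+00]
 [ 1.05690474e-03 -8.76280000e-01 -4.81801043e-01  7.75777587e-01]
 [ 0.00000000e+00  0.00000000e+00  0.00000000e+00  1.00000000e+00]]
wrist 375.1444800434437 321.6017978692628 232.02592039161325 [[ 6.49691321e-05 -9.47205554e-01 -3.20626940e-01  8.25843946e-02]
 [ 9.99999982e-01  1.19577265e-04 -1.50627138e-04  1.13793065e-04]
 [ 1.81014554e-04 -3.20626924e-01  9.47205544e-01 -1.42532249e-01]
 [ 0.00000000e+00  0.00000000e+00  0.00000000e+00  1.00000000e+00]]
```

View pictures.

View pics/a_scene.png

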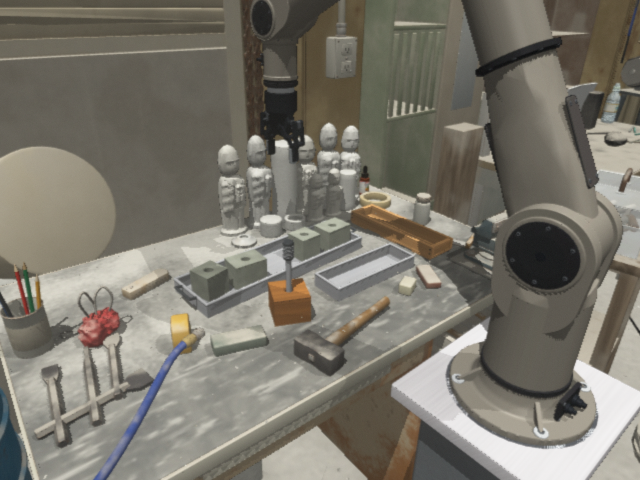

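View pics/a_side.png

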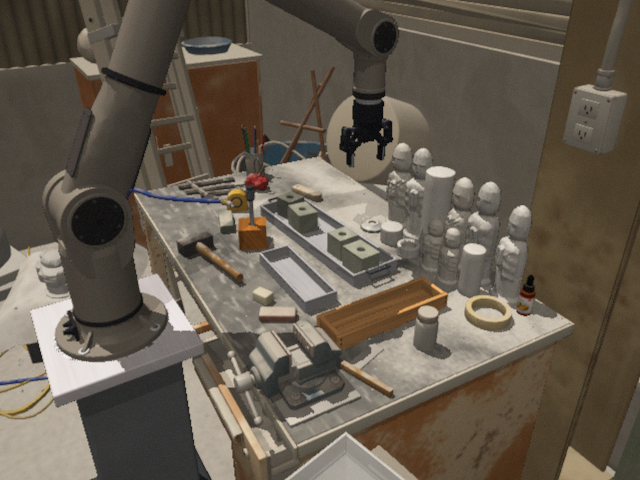

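View pics/a_wrist.png

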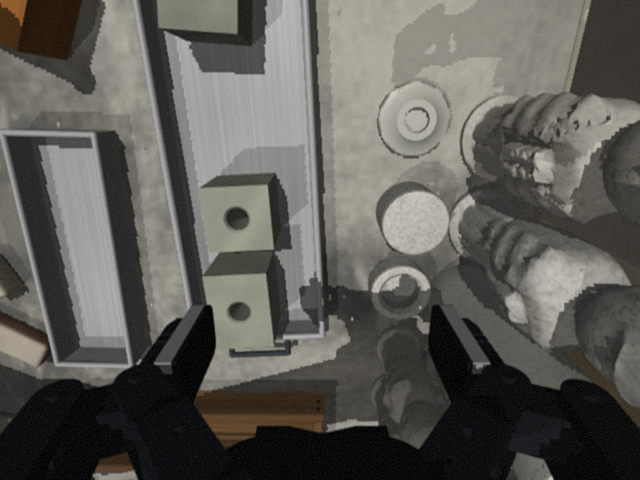

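```bash
cat > h.py <<'E'
from bench import status, eyes, workorder, spotter, r
import cv2, numpy as np
from scipy.spatial.transform import Rotation as R
def grab(n):
    o=status.get_obs(); f=eyes.grab_frame(n)
    if n=="wrist":
        T=np.eye(4);T[:3,:3]=R.from_rotvec(o["orientation"]).as_matrix();T[:3,3]=o["tcp_pos"]
        f["Tw"]=T@f["T_tool_cam"]
    else: f["Tw"]=np.array(f["T"])
    return f
def cloud(f):
    z=f["range_z"]; v,u=np.mgrid[:480,:640]
    P=np.stack([(u-f["cx"])/f["fx"]*z,(v-f["cy"])/f["fy"]*z,z],-1)
    W=P@f["Tw"][:3,:3].T+f["Tw"][:3,3]; W[z<=0]=np.nan
    return W
def proj(f,p):
    c=np.linalg.inv(f["Tw"])@np.append(p,1); return c[0]/c[2]*f["fx"]+f["cx"],c[1]/c[2]*f["fy"]+f["cy"]
def obs():
    o=status.get_obs(); print("t",round(o["clock"],2),"tcp",o["tcp_pos"].round(4),"rv",o["orientation"].round(3),"F",o["contact_force"].round(1),"w",round(o["grip_width"],4)); return o
E
python3 - <<'E'
from h import *
S=2 # px per... 2px/ 2.5mm
img=np.zeros((520,760,3),np.uint8)
H=np.full((520,760),-1.)
for n in ("wrist","scene","side"):
    f=grab(n); W=cloud(f); np.savez(f"c_{n}.npz",W=W,frame=f["frame"],Tw=f["Tw"])
    x,y,z=W[...,0],W[...,1],W[...,2]
    k=np.isfinite(z)&(x>.3)&(x<.95)&(y>-.45)&(y<.5)&(z<.2)&(z>-.02)
    c=((.5-y[k])*800).astype(int); rr=((.95-x[k])*800).astype(int)
    for ci,ri,zi,co in zip(c,rr,z[k],f["frame"][k]):
        if zi>H[ri,ci]+.004: H[ri,ci]=zi; img[ri,ci]=co
    print(n,W[np.isfinite(z)&(x>.5)&(x<.6)&(z<.05)&(z>-.03)][:,2].mean())
    for t in ["plinth_11","plinth_21","plinth_31","probe_pin","pin_stand","catch_tray","redrill_tray","crate","tape","jar","rubber"]:
        for m in spotter.masks_of(n,t)[:6]:
            P=W[m["mask"]&np.isfinite(z)]
            if len(P)>10: print(n,t,round(m["confidence"],2),len(P),np.median(P,0).round(3),P.min(0).round(3),P.max(0).round(3))
cv2.imwrite("pics/top.png",img)
cv2.imwrite("pics/toph.png",(np.clip(H,0,.1)*2500).astype(np.uint8))
E
```

```text
wrist 0.010499208115089774
wrist plinth_11 0.69 3876 [0.59  0.142 0.063] [0.53  0.132 0.003] [0.614 0.167 0.067]
wrist plinth_11 0.66 5753 [ 0.603 -0.007  0.064] [ 0.551 -0.066  0.003] [0.632 0.02  0.067]
wrist plinth_11 0.58 5398 [ 0.587 -0.249  0.022] [ 0.405 -0.334  0.   ] [0.676 0.017 0.314]
wrist plinth_21 0.69 3876 [0.59  0.142 0.063] [0.53  0.132 0.003] [0.614 0.167 0.067]
wrist plinth_21 0.66 5753 [ 0.603 -0.007  0.064] [ 0.551 -0.066  0.003] [0.632 0.02  0.067]
wrist plinth_21 0.58 5398 [ 0.587 -0.249  0.022] [ 0.405 -0.334  0.   ] [0.676 0.017 0.314]
wrist plinth_31 0.69 3876 [0.59  0.142 0.063] [0.53  0.132 0.003] [0.614 0.167 0.067]
wrist plinth_31 0.66 5753 [ 0.603 -0.007  0.064] [ 0.551 -0.066  0.003] [0.632 0.02  0.067]
wrist plinth_31 0.58 5398 [ 0.587 -0.249  0.022] [ 0.405 -0.334  0.   ] [0.676 0.017 0.314]
wrist probe_pin 0.57 24750 [ 0.42  -0.049  0.006] [ 0.354 -0.216 -0.002] [0.477 0.062 0.038]
wrist pin_stand 0.77 4085 [0.45  0.142 0.042] [ 0.432  0.121 -0.001] [0.466 0.169 0.063]
wrist pin_stand 0.45 24726 [ 0.42  -0.049  0.006] [ 0.358 -0.189 -0.002] [0.477 0
[... 3406 characters left out ...]
0.174 -0.002] [0.717 0.394 0.069]
side catch_tray 0.4 303 [0.396 0.286 0.026] [0.367 0.249 0.001] [0.431 0.36  0.03 ]
side redrill_tray 0.78 2797 [ 0.435 -0.07   0.013] [ 0.382 -0.193 -0.002] [0.475 0.119 0.042]
side crate 0.81 4474 [ 0.513 -0.282  0.023] [ 0.374 -0.339 -0.001] [ 0.678 -0.201  0.045]
side crate 0.44 768 [0.574 0.144 0.049] [0.55  0.127 0.004] [0.616 0.218 0.071]
side tape 0.9 345 [0.473 0.375 0.042] [0.443 0.357 0.003] [0.537 0.495 0.067]
side tape 0.41 263 [0.397 0.282 0.026] [0.369 0.249 0.002] [0.429 0.351 0.03 ]
side rubber 0.72 321 [0.397 0.291 0.026] [0.367 0.249 0.001] [0.448 0.411 0.03 ]
side rubber 0.69 382 [0.57  0.255 0.06 ] [0.556 0.205 0.007] [0.625 0.292 0.072]
```

View pics/top.png

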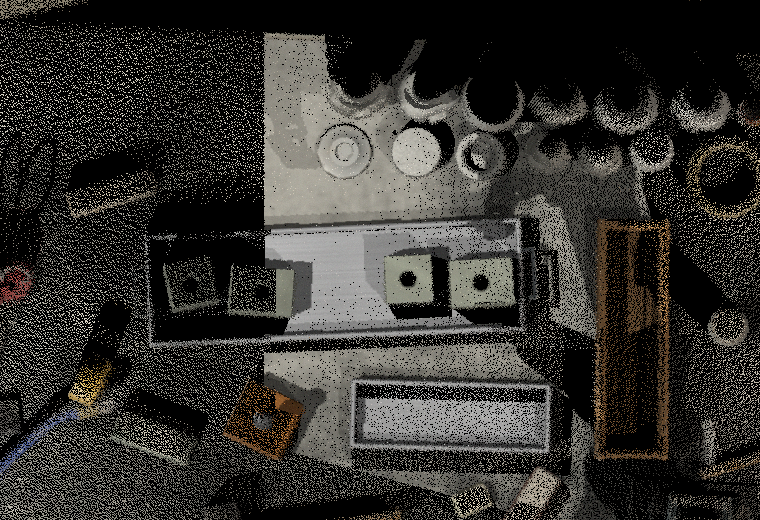

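View pics/toph.png

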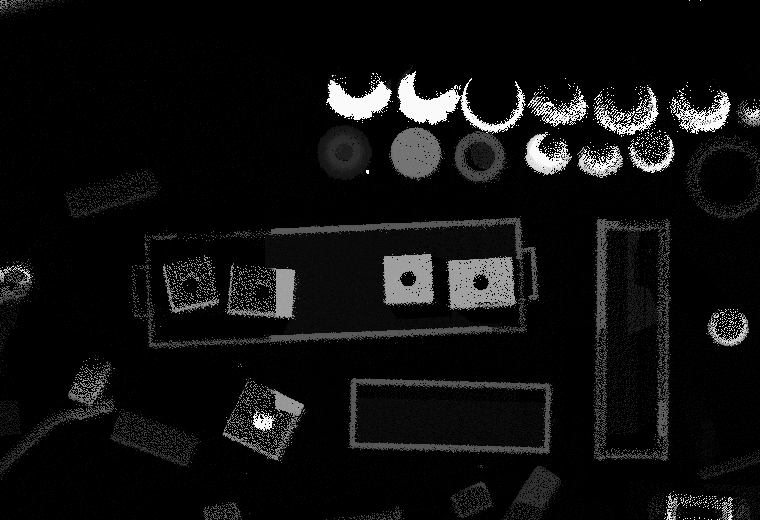

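```bash
cat >> h.py <<'E'
def rects(W,zlo,zhi,xlo=.5,xhi=.7,ylo=-.2,yhi=.33,minn=60,cell=.0025):
    x,y,z=W[...,0],W[...,1],W[...,2]
    k=np.isfinite(z)&(x>xlo)&(x<xhi)&(y>ylo)&(y<yhi)&(z>zlo)&(z<zhi)
    P=W[k]
    nx=int((xhi-xlo)/cell)+2; ny=int((yhi-ylo)/cell)+2
    G=np.zeros((nx,ny),np.uint8); i=((P[:,0]-xlo)/cell).astype(int); j=((P[:,1]-ylo)/cell).astype(int); G[i,j]=1
    G=cv2.morphologyEx(G,cv2.MORPH_CLOSE,np.ones((3,3)))
    n,L=cv2.connectedComponents(G)
    out=[]; l=L[i,j]
    for c in range(1,n):
        Q=P[l==c]
        if len(Q)<minn: continue
        (cx,cy),(w,h),a=cv2.minAreaRect((Q[:,:2]*1000).astype(np.float32))
        out.append((cx/1000,cy/1000,w,h,a,np.median(Q[:,2]),len(Q)))
    return sorted(out,key=lambda t:-t[1])
E
python3 - <<'E'
from h import *
print(r.grip_depth)
for n in ("wrist","scene","side"):
    W=np.load(f"c_{n}.npz")["W"]
    for nm,a in dict(plinths=(.055,.075),tray=(.028,.04,.48,.7,-.22,.34),red=(.028,.04,.36,.49,-.22,.09),crate=(.034,.046,.3,.7,-.36,-.2),stand=(.055,.066,.34,.48,.1,.25)).items():
        for q in rects(W,*a): print(n,nm,np.round(q,4))
    k=np.isfinite(W[...,2])&(W[...,2]>.13)&(W[...,2]<.18)&(W[...,0]>.38)&(W[...,0]<.46)&(W[...,1]>.13)&(W[...,1]<.21)
    Q=W[k]; print(n,"pin",len(Q), Q.min(0),Q.max(0)) if len(Q) else 0
E
```

```text
0.0187
wrist plinths [5.83900e-01 1.45600e-01 2.36418e+01 5.85723e+01 8.62642e+01 6.39000e-02
 2.74300e+03]
wrist plinths [ 6.01300e-01 -1.09000e-02  5.83982e+01  5.89305e+01  3.12790e+00
  6.41000e-02  4.27600e+03]
wrist plinths [ 5.96800e-01 -1.01900e-01  5.83897e+01  7.94915e+01  3.28680e+00
  6.42000e-02  4.53100e+03]
wrist tray [5.89300e-01 1.36700e-01 6.52893e+01 2.66942e+01 2.31084e+01 3.39000e-02
 2.82000e+02]
wrist tray [5.329000e-01 2.190000e-02 7.730500e+00 2.794914e+02 2.444200e+00
 3.490000e-02 2.631000e+03]
wrist tray [6.15300e-01 4.40000e-03 4.11317e+01 8.15925e+01 4.75484e+01 3.39000e-02
 2.63000e+02]
wrist tray [ 6.173000e-01 -5.900000e-03  1.082495e+02  3.308603e+02  2.531600e+00
  3.510000e-02  3.768000e+03]
wrist tray [ 5.96700e-01 -1.66000e-02  6.05840e+00  1.82073e+01  5.22130e+01
  3.42000e-02  9.10000e+01]
wrist red [ 4.300000e-01 -6.340000e-02  2.498624e+02  8.766510e+01  8.837600e+01
  3.430000e-02  5.202000e+03]
wrist crate [ 6.049000e-01 -2.518000e-01  2.682680e+01  1.423516e+02  8.248860e+01
  3.800000e-02  1.206000e+03]
wrist crate [ 4.25800e-01 -3.28100
[... 2243 characters left out ...]
ay [5.67200e-01 1.56100e-01 4.77826e+01 9.26777e+01 3.85787e+01 3.41000e-02
 1.07000e+02]
side tray [5.968000e-01 6.000000e-02 1.460258e+02 4.672357e+02 2.743600e+00
 3.550000e-02 1.044000e+03]
side tray [ 5.72000e-01 -1.22000e-02  1.07761e+01  6.20376e+01  8.22880e+00
  3.50000e-02  6.50000e+01]
side red [ 4.297000e-01 -6.370000e-02  2.529641e+02  9.025360e+01  8.840690e+01
  3.510000e-02  6.550000e+02]
side crate [ 5.250000e-01 -2.907000e-01  3.015877e+02  9.696380e+01  2.400000e-02
  3.900000e-02  1.323000e+03]
side stand [4.23700e-01 1.70600e-01 8.73637e+01 7.46043e+01 6.44539e+01 6.21000e-02
 3.86000e+02]
side pin 127 [0.41204243 0.15659668 0.13036206] [0.43547599 0.18105665 0.1752381 ]
```

Request:
drive_tool(
  commands=[
    {"tx": -1,"ty": 0.7,"grip": -1},
    {"tx": -1,"ty": 0.7,"grip": -1},
    {"tx": -1,"ty": 0.7,"grip": -1},
    {"tx": -1,"ty": 0.7,"grip": -1},
    {"tx": -1,"ty": 0.7,"grip": -1},
    {"tx": -1,"ty": 0.7,"grip": -1},
    {"tx": -1,"ty": 0.7,"grip": -1},
    {"tx": -1,"ty": 0.7,"grip": -1},
    {"tx": -1,"ty": 0.7,"grip": -1},
    {"tx": -1,"ty": 0.7,"grip": -1},
  ],
  grip_force=60,
)

```text
validation failed for argument at $.co...
```

Request:
drive_tool(
  commands=[
    {"tx": -1,"ty": 0.7,"tz": 0,"rx": 0,"ry": 0,"rz": 0,"grip": -1},
  ],
  grip_force=60,
)

```text
clock: 2.08
tcp_pos: [0.6556, 0.0126, 0.2311]
orientation: [2.223, 2.218, -0.0]
contact_force: [-0.1, 0.4, 0.2]
grip_width: 0.0852
```

Request:
drive_tool(
  commands=[
    {"tx": -1,"ty": 0.7,"tz": 0,"rx": 0,"ry": 0,"rz": 0,"grip": -1},
    {"tx": -1,"ty": 0.7,"tz": 0,"rx": 0,"ry": 0,"rz": 0,"grip": -1},
    {"tx": -1,"ty": 0.7,"tz": 0,"rx": 0,"ry": 0,"rz": 0,"grip": -1},
    {"tx": -1,"ty": 0.7,"tz": 0,"rx": 0,"ry": 0,"rz": 0,"grip": -1},
    {"tx": -1,"ty": 0.7,"tz": 0,"rx": 0,"ry": 0,"rz": 0,"grip": -1},
    {"tx": -1,"ty": 0.7,"tz": 0,"rx": 0,"ry": 0,"rz": 0,"grip": -1},
    {"tx": -1,"ty": 0.7,"tz": 0,"rx": 0,"ry": 0,"rz": 0,"grip": -1},
    {"tx": -1,"ty": 0.7,"tz": 0,"rx": 0,"ry": 0,"rz": 0,"grip": -1},
  ],
)

```text
clock: 3.08
tcp_pos: [0.4944, 0.1265, 0.2315]
orientation: [2.221, 2.221, 0.001]
contact_force: [0.3, -0.1, 0.1]
grip_width: 0.085
```

```bash
python3 - <<'E'
from h import *
obs()
f=grab("wrist"); cv2.imwrite("pics/w2.png",f["frame"]); W=cloud(f)
for q in rects(W,.055,.07): print(np.round(q,4))
for q in rects(W,.055,.066,.34,.48,.1,.25): print("stand",np.round(q,4))
k=np.isfinite(W[...,2])&(W[...,2]>.165)&(W[...,2]<.18)&(W[...,0]>.38)&(W[...,0]<.46)&(W[...,1]>.13)&(W[...,1]<.21)
Q=W[k]; print(len(Q), Q.min(0),Q.max(0),cv2.minAreaRect((Q[:,:2]*1000).astype(np.float32)),np.median(Q[:,2]))
E
```

```text
t 3.08 tcp [0.4944 0.1265 0.2315] rv [2.221e+00 2.221e+00 1.000e-03] F [ 0.3 -0.1  0.1] w 0.085
[5.94900e-01 2.60800e-01 5.90622e+01 5.68074e+01 1.18119e+01 6.39000e-02
 5.51100e+03]
[5.85800e-01 1.73000e-01 7.83341e+01 5.88673e+01 8.61181e+01 6.41000e-02
 6.77600e+03]
[ 5.88600e-01 -1.14000e-02  3.37433e+01  5.97599e+01  3.72880e+00
  6.42000e-02  1.61100e+03]
[ 5.96600e-01 -1.01400e-01  5.86013e+01  7.93929e+01  3.31300e+00
  6.43000e-02  2.92500e+03]
stand [4.25000e-01 1.71100e-01 7.54462e+01 7.53910e+01 6.44610e+01 6.01000e-02
 6.74000e+03]
1261 [0.41490094 0.16082452 0.16501137] [0.43684405 0.1822921  0.1738464 ] ((425.8548278808594, 171.66554260253906), (20.895601272583008, 21.373506546020508), 17.76092529296875) 0.17144697197337075
```

View pics/w2.png

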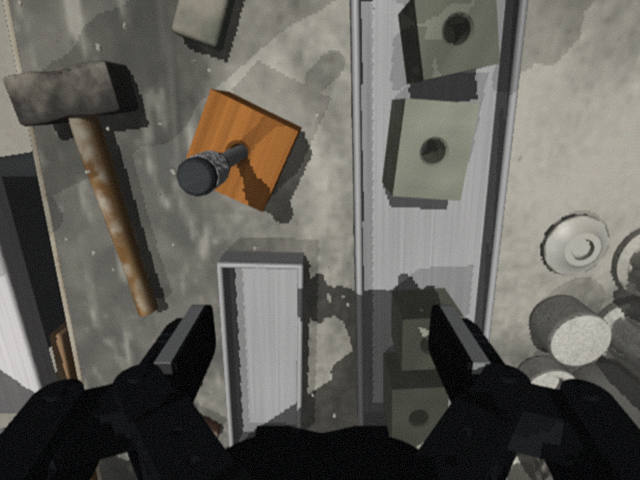

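Request:
drive_tool(
  commands=[
    {"tx": -1,"ty": 0.65,"tz": 0,"rx": 0,"ry": 0,"rz": 0,"grip": -1},
    {"tx": -1,"ty": 0.65,"tz": 0,"rx": 0,"ry": 0,"rz": 0,"grip": -1},
    {"tx": -1,"ty": 0.65,"tz": 0,"rx": 0,"ry": 0,"rz": 0,"grip": -1},
    {"tx": -0.45,"ty": 0.3,"tz": 0,"rx": 0,"ry": 0,"rz": 0,"grip": -1},
    {"tx": 0,"ty": 0,"tz": 0,"rx": 0,"ry": 0,"rz": 0,"grip": -1},
  ],
)

```text
clock: 3.75
tcp_pos: [0.4261, 0.1712, 0.2315]
orientation: [2.22, 2.222, 0.001]
contact_force: [0.1, 0.4, 0.0]
grip_width: 0.0857
```

```bash
python3 - <<'E'
from h import *
o=obs(); print(R.from_rotvec(o["orientation"]).as_matrix().round(4))
f=grab("wrist"); cv2.imwrite("pics/w3.png",f["frame"]); W=cloud(f)
k=np.isfinite(W[...,2])&(W[...,2]>.165)&(W[...,2]<.18)&(W[...,0]>.38)&(W[...,0]<.46)&(W[...,1]>.13)&(W[...,1]<.21)
Q=W[k]; print(len(Q), Q.min(0),Q.max(0),np.median(Q[:,2]))
for q in rects(W,.055,.07): print(np.round(q,4))
E
```

```text
t 3.75 tcp [0.4261 0.1712 0.2315] rv [2.220e+00 2.222e+00 1.000e-03] F [0.1 0.4 0. ] w 0.0857
[[-9.e-04  1.e+00  5.e-04]
 [ 1.e+00  9.e-04  1.e-04]
 [ 1.e-04  5.e-04 -1.e+00]]
1047 [0.41450912 0.16161131 0.16500918] [0.43599098 0.18270307 0.17377393] 0.17151415143345258
[5.94800e-01 2.61400e-01 6.00095e+01 5.82416e+01 1.21081e+01 6.39000e-02
 5.92100e+03]
[5.85600e-01 1.73000e-01 7.85216e+01 5.97485e+01 8.58868e+01 6.40000e-02
 6.22000e+03]
[6.15900e-01 9.50000e-03 2.75652e+01 2.12938e+01 2.92040e+00 6.40000e-02
 4.18000e+02]
```

View pics/w3.png

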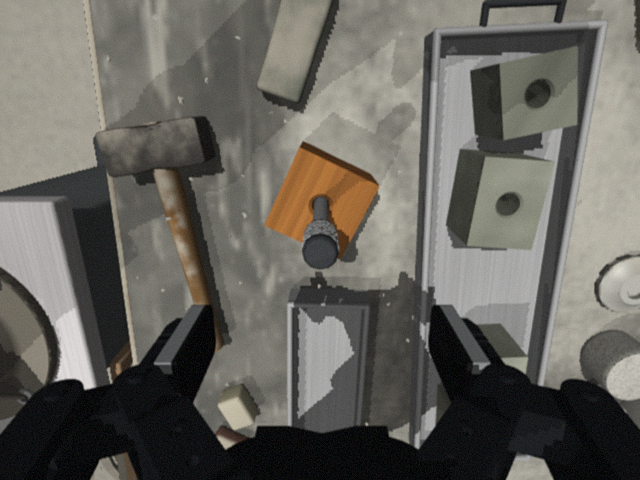

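Request:
drive_tool(
  commands=[
    {"tx": -0.03,"ty": 0.04,"tz": -1,"rx": 0,"ry": 0,"rz": 0,"grip": -1},
    {"tx": 0,"ty": 0,"tz": -1,"rx": 0,"ry": 0,"rz": 0,"grip": -1},
    {"tx": 0,"ty": 0,"tz": -1,"rx": 0,"ry": 0,"rz": 0,"grip": -1},
    {"tx": 0,"ty": 0,"tz": -1,"rx": 0,"ry": 0,"rz": 0,"grip": -1},
    {"tx": 0,"ty": 0,"tz": -1,"rx": 0,"ry": 0,"rz": 0,"grip": -1},
    {"tx": 0,"ty": 0,"tz": 0,"rx": 0,"ry": 0,"rz": 0,"grip": 0.5},
    {"tx": 0,"ty": 0,"tz": 0,"rx": 0,"ry": 0,"rz": 0,"grip": 1},
    {"tx": 0,"ty": 0,"tz": 0,"rx": 0,"ry": 0,"rz": 0,"grip": 1},
    {"tx": 0,"ty": 0,"tz": 0,"rx": 0,"ry": 0,"rz": 0,"grip": 1},
    {"tx": 0,"ty": 0,"tz": 0,"rx": 0,"ry": 0,"rz": 0,"grip": 1},
  ],
  grip_force=60,
)

```text
clock: 5.05
tcp_pos: [0.4263, 0.1721, 0.1321]
orientation: [2.221, 2.221, 0.003]
contact_force: [1.0, -0.7, 3.1]
grip_width: 0.0207
```

Request:
drive_tool(
  commands=[
    {"tx": 0,"ty": 0,"tz": 1,"rx": 0,"ry": 0,"rz": 0,"grip": 1},
    {"tx": 0,"ty": 0,"tz": 1,"rx": 0,"ry": 0,"rz": 0,"grip": 1},
    {"tx": 0,"ty": 0,"tz": 1,"rx": 0,"ry": 0,"rz": 0,"grip": 1},
    {"tx": 0,"ty": 0,"tz": 1,"rx": 0,"ry": 0,"rz": 0,"grip": 1},
    {"tx": 0,"ty": 0,"tz": 0,"rx": 0,"ry": 0,"rz": 0,"grip": 1},
  ],
)

```text
clock: 5.68
tcp_pos: [0.4259, 0.1721, 0.2122]
orientation: [2.221, 2.221, 0.004]
contact_force: [-1.0, -0.5, -2.1]
grip_width: 0.0207
```

```bash
cat >> h.py <<'E'
def pinaxis(tag=None):
    """axis of held pin from scene, side clouds"""
    o=obs(); p=o["tcp_pos"]
    for n in ("scene","side","wrist"):
        f=grab(n); W=cloud(f)
        if tag: cv2.imwrite(f"pics/{tag}_{n}.png",f["frame"])
        D=W-p
        k=np.isfinite(D[...,2])&(np.hypot(D[...,0],D[...,1])<.022)&(D[...,2]<-.012)&(D[...,2]>-.13)&(W[...,2]>.075)
        Q=W[k]
        if len(Q)<20: print(n,"few",len(Q)); continue
        # midline per height slice, surface -> axis offset by radius away from camera
        c=f["Tw"][:3,3]; v=p-c; v=v[:2]/np.linalg.norm(v[:2])
        out=[]
        for z0 in np.arange(Q[:,2].min(),Q[:,2].max(),.015):
            s=Q[(Q[:,2]>=z0)&(Q[:,2]<z0+.015)]
            if len(s)>5:
                m=s[:,:2].mean(0)+v*.006*.8; out.append((m[0]-p[0],m[1]-p[1],z0+.0075-p[2]))
        out=np.array(out); print(n,len(Q),"zmin",Q[:,2].min().round(4),"\n",(out*1000).round(1))
E
python3 - <<'E'
from h import *
pinaxis("p1")
E
```

```text
t 5.67 tcp [0.4259 0.1721 0.2122] rv [2.221 2.221 0.004] F [-1.  -0.5 -2.1] w 0.0207
scene 292 zmin 0.091 
 [[   1.7   -1.  -113.7]
 [   0.8   -0.9  -98.7]
 [   0.8   -1.1  -83.7]
 [   1.    -1.5  -68.7]
 [   0.7   -1.5  -53.7]
 [   0.5   -1.6  -38.7]
 [   0.9   -1.5  -23.7]
 [   1.5   -1.5   -8.7]]
side 159 zmin 0.0929 
 [[  -1.4    1.1 -111.8]
 [  -1.7    0.   -96.8]
 [  -1.     1.   -81.8]
 [  -1.7    0.6  -66.8]
 [  -1.6   -0.4  -51.8]
 [  -0.8    1.4  -36.8]
 [  -1.3    0.4  -21.8]]
wrist 1357 zmin 0.0946 
 [[  -1.5   -1.6 -110.1]
 [  -1.5   -1.6  -95.1]
 [  -1.4   -1.5  -80.1]
 [  -1.4   -1.5  -65.1]
 [  -1.2   -1.4  -50.1]
 [  -1.3   -1.4  -35.1]
 [  -1.2   -1.3  -20.1]
 [  -1.    -1.    -5.1]]
```

Request:
drive_tool(
  commands=[
    {"tx": 0.94,"ty": 0.495,"tz": 0,"rx": 0,"ry": 0,"rz": 0,"grip": 1},
    {"tx": 0.94,"ty": 0.495,"tz": 0,"rx": 0,"ry": 0,"rz": 0,"grip": 1},
    {"tx": 0.94,"ty": 0.495,"tz": 0,"rx": 0,"ry": 0,"rz": 0,"grip": 1},
    {"tx": 0.94,"ty": 0.495,"tz": 0,"rx": 0,"ry": 0,"rz": 0,"grip": 1},
    {"tx": 0.94,"ty": 0.495,"tz": 0,"rx": 0,"ry": 0,"rz": 0,"grip": 1},
    {"tx": 0.94,"ty": 0.495,"tz": 0,"rx": 0,"ry": 0,"rz": 0,"grip": 1},
    {"tx": 0.94,"ty": 0.495,"tz": 0,"rx": 0,"ry": 0,"rz": 0,"grip": 1},
    {"tx": 0.94,"ty": 0.495,"tz": 0,"rx": 0,"ry": 0,"rz": 0,"grip": 1},
    {"tx": 0.94,"ty": 0.495,"tz": 0,"rx": 0,"ry": 0,"rz": 0,"grip": 1},
    {"tx": 0,"ty": 0,"tz": 0,"rx": 0,"ry": 0,"rz": 0,"grip": 1},
  ],
)

```text
clock: 7.08
tcp_pos: [0.5947, 0.2612, 0.2094]
orientation: [-2.221, -2.221, 0.003]
contact_force: [-1.2, 0.1, -1.5]
grip_width: 0.0206
```

```bash
python3 - <<'E'
from h import *
obs()
for n in ("wrist","scene","side"):
    f=grab(n); cv2.imwrite(f"pics/w4_{n}.png",f["frame"]); W=cloud(f)
    for q in rects(W,.055,.07): print(n,np.round(q,4))
E
```

```text
t 7.08 tcp [0.5947 0.2612 0.2094] rv [-2.221 -2.221  0.003] F [-1.2  0.1 -1.5] w 0.0206
wrist [5.94700e-01 2.61400e-01 5.84033e+01 5.85863e+01 1.16847e+01 6.41000e-02
 4.36900e+03]
wrist [5.70900e-01 1.97700e-01 3.23645e+01 2.50366e+01 8.57842e+01 6.41000e-02
 7.88000e+02]
wrist [6.10100e-01 1.96900e-01 2.89000e+01 1.30136e+01 8.80706e+01 6.41000e-02
 4.08000e+02]
scene [5.94800e-01 2.61600e-01 6.25621e+01 6.13339e+01 1.17837e+01 6.32000e-02
 4.92000e+02]
scene [5.85800e-01 1.73200e-01 8.04708e+01 6.28308e+01 8.56876e+01 6.30000e-02
 5.64000e+02]
scene [ 6.01700e-01 -9.90000e-03  6.27341e+01  6.10190e+01  4.15520e+00
  6.28000e-02  3.26000e+02]
scene [ 5.96400e-01 -1.01100e-01  6.20933e+01  8.05239e+01  4.50270e+00
  6.27000e-02  3.77000e+02]
side [5.93100e-01 2.61500e-01 6.39625e+01 6.68281e+01 1.39907e+01 6.54000e-02
 2.42000e+02]
side [5.85400e-01 1.74900e-01 9.40746e+01 6.38197e+01 8.48499e+01 6.54000e-02
 3.50000e+02]
side [ 6.00600e-01 -1.20000e-02  6.81334e+01  6.43298e+01  8.91332e+01
  6.53000e-02  3.48000e+02]
side [ 5.95200e-01 -1.01500e-01  6.29338e+01  8.64870e+01  5.14840e+00
  6.53000e-02  5.04000e+02]
```

View pics/w4_wrist.png

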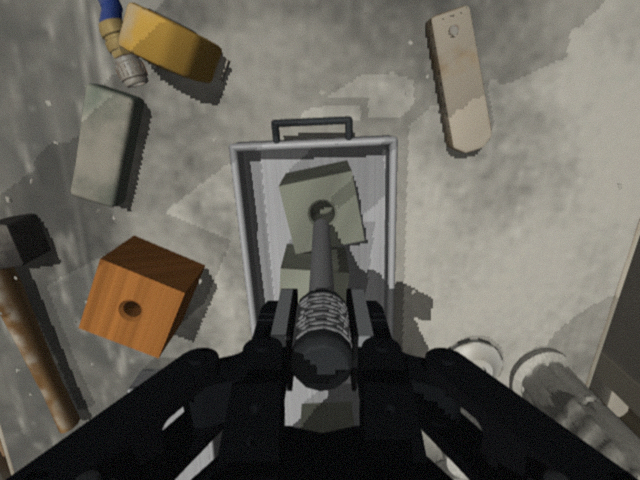

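Request:
drive_tool(
  commands=[
    {"tx": 0,"ty": 0,"tz": -0.6,"rx": 0,"ry": 0,"rz": 0,"grip": 1},
    {"tx": 0,"ty": 0,"tz": -0.6,"rx": 0,"ry": 0,"rz": 0,"grip": 1},
    {"tx": 0,"ty": 0,"tz": -0.5,"rx": 0,"ry": 0,"rz": 0,"grip": 1},
    {"tx": 0,"ty": 0,"tz": -0.4,"rx": 0,"ry": 0,"rz": 0,"grip": 1},
    {"tx": 0,"ty": 0,"tz": -0.4,"rx": 0,"ry": 0,"rz": 0,"grip": 1},
    {"tx": 0,"ty": 0,"tz": 0,"rx": 0,"ry": 0,"rz": 0,"grip": 1},
  ],
)

```text
clock: 7.98
tcp_pos: [0.5943, 0.2607, 0.1605]
orientation: [-2.221, -2.221, 0.002]
contact_force: [0.2, -0.9, -2.0]
grip_width: 0.0207
```

Request:
drive_tool(
  commands=[
    {"tx": 0,"ty": 0,"tz": -0.3,"rx": 0,"ry": 0,"rz": 0,"grip": 1},
    {"tx": 0,"ty": 0,"tz": -0.25,"rx": 0,"ry": 0,"rz": 0,"grip": 1},
    {"tx": 0,"ty": 0,"tz": -0.15,"rx": 0,"ry": 0,"rz": 0,"grip": 1},
    {"tx": 0,"ty": 0,"tz": 0,"rx": 0,"ry": 0,"rz": 0,"grip": 1},
  ],
)

```text
clock: 8.48
tcp_pos: [0.5949, 0.2611, 0.1481]
orientation: [2.221, 2.221, 0.001]
contact_force: [-1.7, -0.7, 4.6]
grip_width: 0.0202
```

Request:
drive_tool(
  commands=[
    {"tx": 0,"ty": 0,"tz": -0.1,"rx": 0,"ry": 0,"rz": 0,"grip": 1},
    {"tx": 0,"ty": 0,"tz": 0,"rx": 0,"ry": 0,"rz": 0,"grip": 1},
  ],
)

```text
clock: 8.72
tcp_pos: [0.5953, 0.2616, 0.1478]
orientation: [2.221, 2.221, 0.003]
contact_force: [-4.1, -1.0, 13.5]
grip_width: 0.0205
```

Request:
drive_tool(
  commands=[
    {"tx": 0,"ty": 0,"tz": 1,"rx": 0,"ry": 0,"rz": 0,"grip": 1},
    {"tx": 0,"ty": 0,"tz": 1,"rx": 0,"ry": 0,"rz": 0,"grip": 1},
    {"tx": 0,"ty": 0,"tz": 1,"rx": 0,"ry": 0,"rz": 0,"grip": 1},
    {"tx": 0,"ty": 0,"tz": 0.15,"rx": 0,"ry": 0,"rz": 0,"grip": 1},
    {"tx": -0.1,"ty": -0.88,"tz": 0,"rx": 0,"ry": 0,"rz": 0,"grip": 1},
    {"tx": -0.1,"ty": -0.88,"tz": 0,"rx": 0,"ry": 0,"rz": 0,"grip": 1},
    {"tx": -0.1,"ty": -0.88,"tz": 0,"rx": 0,"ry": 0,"rz": 0,"grip": 1},
    {"tx": -0.1,"ty": -0.88,"tz": 0,"rx": 0,"ry": 0,"rz": 0,"grip": 1},
    {"tx": -0.1,"ty": -0.88,"tz": 0,"rx": 0,"ry": 0,"rz": 0,"grip": 1},
    {"tx": 0,"ty": 0,"tz": 0,"rx": 0,"ry": 0,"rz": 0,"grip": 1},
  ],
)

```text
clock: 9.98
tcp_pos: [0.5848, 0.1705, 0.2084]
orientation: [2.224, 2.218, -0.001]
contact_force: [0.5, -0.3, -2.1]
grip_width: 0.0209
```

```bash
python3 - <<'E'
from h import *
pinaxis("p2")
for n in ("wrist","scene","side"):
    f=grab(n);W=cloud(f)
    for q in rects(W,.055,.07): print(n,np.round(q,4))
E
```

```text
t 9.97 tcp [0.5848 0.1705 0.2084] rv [ 2.224e+00  2.218e+00 -1.000e-03] F [ 0.5 -0.3 -2.1] w 0.0209
scene 244 zmin 0.0873 
 [[   0.8   -1.8 -113.6]
 [   0.8   -1.4  -98.6]
 [   0.5   -0.9  -83.6]
 [   0.7   -1.5  -68.6]
 [   0.9   -1.6  -53.6]
 [   0.8   -1.2  -38.6]
 [   0.6   -1.6  -23.6]
 [   1.6   -0.3   -8.6]]
side 142 zmin 0.091 
 [[-8.000e-01  2.800e+00 -1.099e+02]
 [-1.100e+00  1.900e+00 -9.490e+01]
 [-1.400e+00  2.200e+00 -7.990e+01]
 [ 0.000e+00  2.800e+00 -6.490e+01]
 [-3.000e-01  2.300e+00 -4.990e+01]
 [ 1.000e-01  3.100e+00 -3.490e+01]
 [-4.000e-01  3.600e+00 -1.990e+01]]
wrist 1326 zmin 0.0917 
 [[  -0.5    1.9 -109.1]
 [  -0.8    2.   -94.1]
 [  -0.5    1.9  -79.1]
 [  -0.6    2.   -64.1]
 [  -0.5    2.   -49.1]
 [  -0.4    2.1  -34.1]
 [  -0.3    2.1  -19.1]]
wrist [5.94900e-01 2.61500e-01 5.83104e+01 5.82325e+01 1.19320e+01 6.40000e-02
 6.26400e+03]
wrist [5.85700e-01 1.72900e-01 7.89112e+01 5.81357e+01 8.58688e+01 6.41000e-02
 5.91000e+03]
wrist [ 5.96400e-01 -1.09000e-02  4.83450e+01  6.00626e+01  2.81120e+00
  6.43000e-02  1.72900e+03]
scene [5.94900e-01 2.61500e-01 6.38189e+01 6.13692e+01 1.55443e+01 6.32000e-02
 4.93000e+02]
scene [5.86100e-01 1.72900e-01 8.15349e+01 6.51213e+01 8.58714e+01 6.31000e-02
 5.60000e+02]
scene [ 6.00300e-01 -9.10000e-03  6.27297e+01  6.13671e+01  3.86670e+00
  6.28000e-02  3.28000e+02]
scene [ 5.96800e-01 -1.01600e-01  6.28656e+01  8.47211e+01  2.53840e+00
  6.27000e-02  3.82000e+02]
side [5.93300e-01 2.60900e-01 6.17801e+01 6.12536e+01 1.00584e+01 6.55000e-02
 2.16000e+02]
side [5.83800e-01 1.72800e-01 8.75072e+01 6.03450e+01 8.59280e+01 6.57000e-02
 3.54000e+02]
side [ 6.00000e-01 -1.11000e-02  6.43007e+01  6.56176e+01  1.07460e+00
  6.53000e-02  3.54000e+02]
side [ 5.95500e-01 -1.01800e-01  6.31014e+01  8.45227e+01  4.30390e+00
  6.54000e-02  5.02000e+02]
```

View pics/p2_wrist.png

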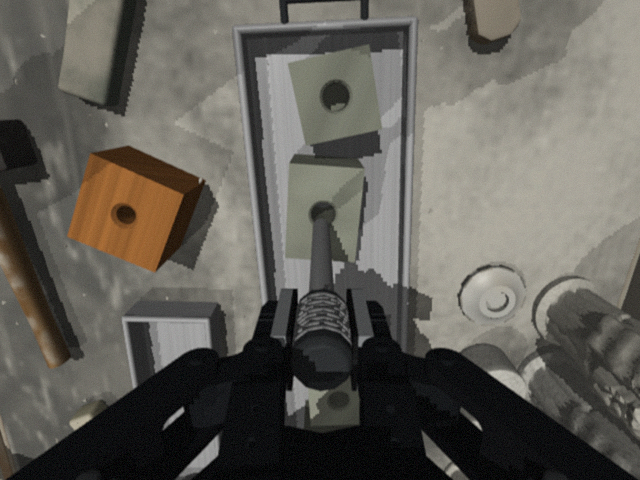

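Request:
drive_tool(
  commands=[
    {"tx": 0,"ty": 0,"tz": 0,"rx": 0,"ry": 0,"rz": 0,"grip": 1},
    {"tx": 0,"ty": 0,"tz": 0,"rx": 0,"ry": 0,"rz": 0,"grip": 1},
  ],
)

```text
clock: 10.52
tcp_pos: [0.5846, 0.1732, 0.2083]
orientation: [-2.221, -2.222, -0.0]
contact_force: [0.1, -0.2, -2.2]
grip_width: 0.0208
```

```bash
python3 - <<'E'
from h import *
pinaxis("p3")
for n in ("wrist",):
    f=grab(n);W=cloud(f)
    for q in rects(W,.055,.07): print(n,np.round(q,4))
    cv2.imwrite("pics/p3c.png",cv2.resize(f["frame"][150:330,220:420],None,fx=3,fy=3))
E
```

```text
t 10.53 tcp [0.5846 0.1732 0.2083] rv [-2.221 -2.222 -0.   ] F [ 0.1 -0.2 -2.2] w 0.0208
scene 243 zmin 0.0893 
 [[   0.4   -1.1 -111.5]
 [   0.4   -1.3  -96.5]
 [   1.1   -1.7  -81.5]
 [   1.    -1.5  -66.5]
 [   0.5   -0.9  -51.5]
 [   0.8   -1.   -36.5]
 [   1.    -1.8  -21.5]]
side 156 zmin 0.0935 
 [[  -1.2   -0.4 -107.3]
 [   0.     1.   -92.3]
 [  -0.     0.5  -77.3]
 [  -1.     1.   -62.3]
 [  -0.4    1.5  -47.3]
 [  -0.6    1.3  -32.3]
 [  -0.6    1.2  -17.3]]
wrist 1319 zmin 0.0911 
 [[  -0.4   -1.1 -109.7]
 [  -0.7   -1.1  -94.7]
 [  -0.4   -1.1  -79.7]
 [  -0.6   -1.   -64.7]
 [  -0.3   -1.   -49.7]
 [  -0.3   -0.9  -34.7]
 [  -0.3   -0.9  -19.7]]
wrist [5.94900e-01 2.61500e-01 5.81122e+01 5.81425e+01 1.20016e+01 6.40000e-02
 6.30700e+03]
wrist [5.85800e-01 1.73000e-01 7.86041e+01 5.81326e+01 8.60625e+01 6.41000e-02
 5.94500e+03]
wrist [ 5.96300e-01 -1.19000e-02  4.80681e+01  5.70757e+01  2.97770e+00
  6.44000e-02  1.67800e+03]
```

View pics/p3c.png

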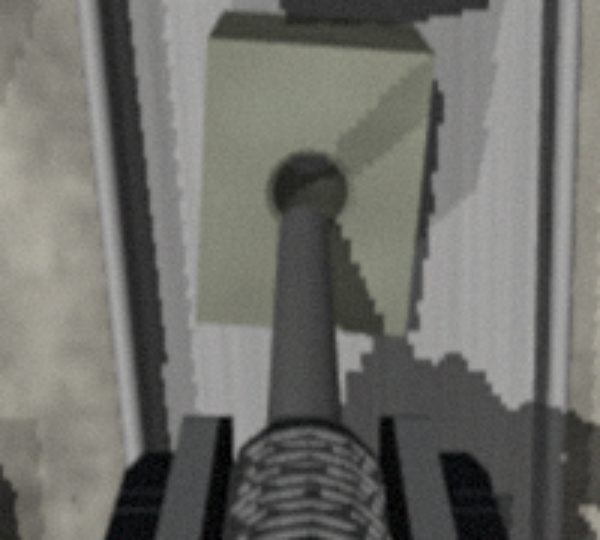

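Request:
drive_tool(
  commands=[
    {"tx": 0.06,"ty": 0,"tz": -0.6,"rx": 0,"ry": 0,"rz": 0,"grip": 1},
    {"tx": 0,"ty": 0,"tz": -0.6,"rx": 0,"ry": 0,"rz": 0,"grip": 1},
    {"tx": 0,"ty": 0,"tz": -0.5,"rx": 0,"ry": 0,"rz": 0,"grip": 1},
    {"tx": 0,"ty": 0,"tz": -0.4,"rx": 0,"ry": 0,"rz": 0,"grip": 1},
    {"tx": 0,"ty": 0,"tz": -0.4,"rx": 0,"ry": 0,"rz": 0,"grip": 1},
    {"tx": 0,"ty": 0,"tz": -0.35,"rx": 0,"ry": 0,"rz": 0,"grip": 1},
    {"tx": 0,"ty": 0,"tz": -0.15,"rx": 0,"ry": 0,"rz": 0,"grip": 1},
    {"tx": 0,"ty": 0,"tz": -0.1,"rx": 0,"ry": 0,"rz": 0,"grip": 1},
    {"tx": 0,"ty": 0,"tz": 0,"rx": 0,"ry": 0,"rz": 0,"grip": 1},
  ],
)

```text
clock: 11.85
tcp_pos: [0.5859, 0.1729, 0.1464]
orientation: [2.221, 2.221, 0.0]
contact_force: [-0.2, -0.6, -1.7]
grip_width: 0.0202
```

Request:
drive_tool(
  commands=[
    {"tx": 0,"ty": 0,"tz": -0.2,"rx": 0,"ry": 0,"rz": 0,"grip": 1},
    {"tx": 0,"ty": 0,"tz": -0.1,"rx": 0,"ry": 0,"rz": 0,"grip": 1},
    {"tx": 0,"ty": 0,"tz": 0,"rx": 0,"ry": 0,"rz": 0,"grip": 1},
  ],
)

```text
clock: 12.22
tcp_pos: [0.5856, 0.1729, 0.1401]
orientation: [-2.221, -2.221, 0.001]
contact_force: [1.2, 0.8, -1.6]
grip_width: 0.0207
```

Free past 36 mm; continue to the floor (expected TCP ≈ 0.124).

Request:
drive_tool(
  commands=[
    {"tx": 0,"ty": 0,"tz": -0.3,"rx": 0,"ry": 0,"rz": 0,"grip": 1},
    {"tx": 0,"ty": 0,"tz": -0.3,"rx": 0,"ry": 0,"rz": 0,"grip": 1},
    {"tx": 0,"ty": 0,"tz": -0.2,"rx": 0,"ry": 0,"rz": 0,"grip": 1},
    {"tx": 0,"ty": 0,"tz": -0.1,"rx": 0,"ry": 0,"rz": 0,"grip": 1},
    {"tx": 0,"ty": 0,"tz": 0,"rx": 0,"ry": 0,"rz": 0,"grip": 1},
  ],
)

```text
clock: 12.85
tcp_pos: [0.5862, 0.1732, 0.1238]
orientation: [2.221, 2.221, 0.001]
contact_force: [-3.5, -0.8, 11.1]
grip_width: 0.0209
```

Request:
drive_tool(
  commands=[
    {"tx": 0,"ty": 0,"tz": 1,"rx": 0,"ry": 0,"rz": 0,"grip": 1},
    {"tx": 0,"ty": 0,"tz": 1,"rx": 0,"ry": 0,"rz": 0,"grip": 1},
    {"tx": 0,"ty": 0,"tz": 1,"rx": 0,"ry": 0,"rz": 0,"grip": 1},
    {"tx": 0,"ty": 0,"tz": 1,"rx": 0,"ry": 0,"rz": 0,"grip": 1},
    {"tx": 0,"ty": 0,"tz": 0.3,"rx": 0,"ry": 0,"rz": 0,"grip": 1},
    {"tx": 0.25,"ty": -1,"tz": 0,"rx": 0,"ry": 0,"rz": 0,"grip": 1},
    {"tx": 0.25,"ty": -1,"tz": 0,"rx": 0,"ry": 0,"rz": 0,"grip": 1},
    {"tx": 0.25,"ty": -1,"tz": 0,"rx": 0,"ry": 0,"rz": 0,"grip": 1},
    {"tx": 0,"ty": -1,"tz": 0,"rx": 0,"ry": 0,"rz": 0,"grip": 1},
    {"tx": 0,"ty": -1,"tz": 0,"rx": 0,"ry": 0,"rz": 0,"grip": 1},
  ],
)

```text
clock: 14.1
tcp_pos: [0.6007, 0.0711, 0.2081]
orientation: [-2.222, -2.221, 0.001]
contact_force: [0.2, 0.1, -2.0]
grip_width: 0.0205
```

Request:
drive_tool(
  commands=[
    {"tx": 0,"ty": -1,"tz": 0,"rx": 0,"ry": 0,"rz": 0,"grip": 1},
    {"tx": 0,"ty": -1,"tz": 0,"rx": 0,"ry": 0,"rz": 0,"grip": 1},
    {"tx": 0,"ty": -1,"tz": 0,"rx": 0,"ry": 0,"rz": 0,"grip": 1},
    {"tx": 0,"ty": -1,"tz": 0,"rx": 0,"ry": 0,"rz": 0,"grip": 1},
    {"tx": 0,"ty": -0.2,"tz": 0,"rx": 0,"ry": 0,"rz": 0,"grip": 1},
    {"tx": 0,"ty": 0,"tz": 0,"rx": 0,"ry": 0,"rz": 0,"grip": 1},
    {"tx": 0,"ty": 0,"tz": 0,"rx": 0,"ry": 0,"rz": 0,"grip": 1},
  ],
)

```text
clock: 14.98
tcp_pos: [0.6009, -0.0098, 0.2083]
orientation: [-2.219, -2.223, -0.001]
contact_force: [-0.5, 0.6, -0.7]
grip_width: 0.0206
```

```bash
python3 - <<'E'
from h import *
pinaxis("p4")
for n in ("wrist","scene","side"):
    f=grab(n);W=cloud(f)
    for q in rects(W,.055,.07): print(n,np.round(q,4))
E
```

```text
t 14.97 tcp [ 0.6009 -0.0098  0.2083] rv [-2.219e+00 -2.223e+00 -1.000e-03] F [-0.5  0.6 -0.7] w 0.0206
scene 201 zmin 0.0889 
 [[   0.3   -1.7 -111.9]
 [   0.6   -2.6  -96.9]
 [   0.3   -1.4  -81.9]
 [   0.2   -2.   -66.9]
 [   0.4   -2.2  -51.9]
 [   0.7   -2.4  -36.9]
 [   0.9   -2.5  -21.9]]
side 170 zmin 0.0905 
 [[-2.000e-01  1.500e+00 -1.103e+02]
 [-5.000e-01  8.000e-01 -9.530e+01]
 [-7.000e-01  1.100e+00 -8.030e+01]
 [-1.000e+00  2.100e+00 -6.530e+01]
 [-8.000e-01  1.200e+00 -5.030e+01]
 [-1.300e+00 -3.000e-01 -3.530e+01]
 [ 1.000e-01  1.600e+00 -2.030e+01]]
wrist 1322 zmin 0.0915 
 [[  -0.6   -1.  -109.3]
 [  -0.7   -1.   -94.3]
 [  -0.4   -1.   -79.3]
 [  -0.6   -0.9  -64.3]
 [  -0.5   -0.8  -49.3]
 [  -0.2   -0.9  -34.3]
 [  -0.3   -0.8  -19.3]]
wrist [5.83100e-01 1.35900e-01 7.26400e+00 5.83668e+01 8.90294e+01 6.36000e-02
 9.90000e+02]
wrist [ 6.01200e-01 -1.07000e-02  5.81750e+01  5.85261e+01  3.01540e+00
  6.41000e-02  4.40700e+03]
wrist [ 6.17100e-01 -7.52000e-02  1.27870e+01  2.81562e+01  7.78000e-01
  6.40000e-02  3.91000e+02]
wrist [ 5.78700e-01 -7.62000e-02  2.49730e+01  2.58264e+01  3.62000e+00
  6.40000e-02  5.70000e+02]
scene [5.95100e-01 2.61600e-01 6.29687e+01 6.03888e+01 1.16805e+01 6.32000e-02
 4.88000e+02]
scene [5.86300e-01 1.73900e-01 8.02793e+01 6.34594e+01 8.65077e+01 6.31000e-02
 5.57000e+02]
scene [ 6.01300e-01 -1.13000e-02  6.27694e+01  6.48681e+01  1.41480e+00
  6.28000e-02  3.23000e+02]
scene [ 5.95600e-01 -1.00600e-01  6.09338e+01  8.04514e+01  3.26820e+00
  6.27000e-02  3.72000e+02]
side [5.94100e-01 2.61900e-01 6.64534e+01 6.67239e+01 1.21209e+01 6.53000e-02
 2.42000e+02]
side [5.83400e-01 1.73200e-01 8.82913e+01 6.23005e+01 8.90085e+01 6.53000e-02
 3.53000e+02]
side [ 5.98900e-01 -1.09000e-02  6.34294e+01  6.50260e+01  8.14970e+00
  6.51000e-02  3.42000e+02]
side [ 5.96600e-01 -1.01700e-01  6.41548e+01  8.94690e+01  2.62570e+00
  6.54000e-02  5.03000e+02]
```

View pics/p4_wrist.png

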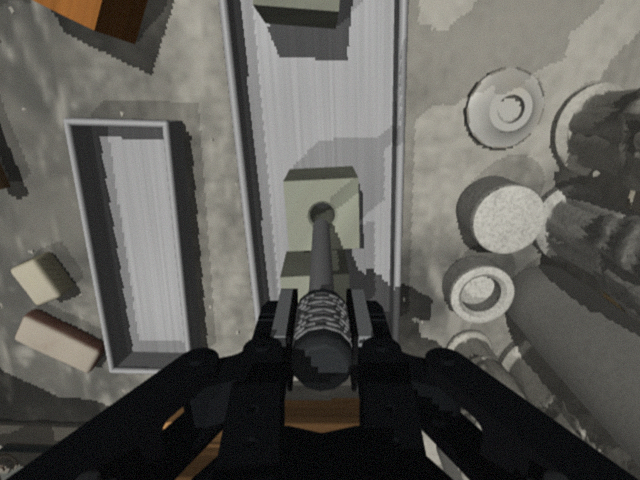

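Pin tip is over the bore of the fourth plinth (bore ≈ (321,211)); lower.

Request:
drive_tool(
  commands=[
    {"tx": 0,"ty": -0.03,"tz": -0.6,"rx": 0,"ry": 0,"rz": 0,"grip": 1},
    {"tx": 0,"ty": 0,"tz": -0.6,"rx": 0,"ry": 0,"rz": 0,"grip": 1},
    {"tx": 0,"ty": 0,"tz": -0.5,"rx": 0,"ry": 0,"rz": 0,"grip": 1},
    {"tx": 0,"ty": 0,"tz": -0.4,"rx": 0,"ry": 0,"rz": 0,"grip": 1},
    {"tx": 0,"ty": 0,"tz": -0.4,"rx": 0,"ry": 0,"rz": 0,"grip": 1},
    {"tx": 0,"ty": 0,"tz": -0.35,"rx": 0,"ry": 0,"rz": 0,"grip": 1},
    {"tx": 0,"ty": 0,"tz": -0.15,"rx": 0,"ry": 0,"rz": 0,"grip": 1},
    {"tx": 0,"ty": 0,"tz": -0.1,"rx": 0,"ry": 0,"rz": 0,"grip": 1},
    {"tx": 0,"ty": 0,"tz": 0,"rx": 0,"ry": 0,"rz": 0,"grip": 1},
  ],
)

```text
clock: 16.4
tcp_pos: [0.6009, -0.0117, 0.1464]
orientation: [2.221, 2.221, 0.0]
contact_force: [0.0, -0.8, -1.5]
grip_width: 0.0206
```

Request:
drive_tool(
  commands=[
    {"tx": 0,"ty": 0,"tz": -0.2,"rx": 0,"ry": 0,"rz": 0,"grip": 1},
    {"tx": 0,"ty": 0,"tz": -0.1,"rx": 0,"ry": 0,"rz": 0,"grip": 1},
    {"tx": 0,"ty": 0,"tz": 0,"rx": 0,"ry": 0,"rz": 0,"grip": 1},
  ],
)

```text
clock: 16.77
tcp_pos: [0.6006, -0.0117, 0.1401]
orientation: [-2.221, -2.221, 0.001]
contact_force: [-0.1, 0.2, -1.2]
grip_width: 0.0209
```

Request:
drive_tool(
  commands=[
    {"tx": 0,"ty": 0,"tz": -0.3,"rx": 0,"ry": 0,"rz": 0,"grip": 1},
    {"tx": 0,"ty": 0,"tz": -0.3,"rx": 0,"ry": 0,"rz": 0,"grip": 1},
    {"tx": 0,"ty": 0,"tz": -0.2,"rx": 0,"ry": 0,"rz": 0,"grip": 1},
    {"tx": 0,"ty": 0,"tz": -0.1,"rx": 0,"ry": 0,"rz": 0,"grip": 1},
    {"tx": 0,"ty": 0,"tz": 0,"rx": 0,"ry": 0,"rz": 0,"grip": 1},
  ],
)

```text
clock: 17.4
tcp_pos: [0.6012, -0.0117, 0.1238]
orientation: [2.221, 2.221, 0.001]
contact_force: [-2.4, 0.4, 12.0]
grip_width: 0.0205
```

Through. Next: fifth place, at about (0.5968, -0.1016).

Request:
drive_tool(
  commands=[
    {"tx": 0,"ty": 0,"tz": 1,"rx": 0,"ry": 0,"rz": 0,"grip": 1},
    {"tx": 0,"ty": 0,"tz": 1,"rx": 0,"ry": 0,"rz": 0,"grip": 1},
    {"tx": 0,"ty": 0,"tz": 1,"rx": 0,"ry": 0,"rz": 0,"grip": 1},
    {"tx": 0,"ty": 0,"tz": 1,"rx": 0,"ry": 0,"rz": 0,"grip": 1},
    {"tx": 0,"ty": 0,"tz": 0.3,"rx": 0,"ry": 0,"rz": 0,"grip": 1},
    {"tx": -0.2,"ty": -0.9,"tz": 0,"rx": 0,"ry": 0,"rz": 0,"grip": 1},
    {"tx": 0,"ty": -0.9,"tz": 0,"rx": 0,"ry": 0,"rz": 0,"grip": 1},
    {"tx": 0,"ty": -0.9,"tz": 0,"rx": 0,"ry": 0,"rz": 0,"grip": 1},
    {"tx": 0,"ty": -0.9,"tz": 0,"rx": 0,"ry": 0,"rz": 0,"grip": 1},
    {"tx": 0,"ty": -0.9,"tz": 0,"rx": 0,"ry": 0,"rz": 0,"grip": 1},
  ],
)

```text
clock: 18.65
tcp_pos: [0.5967, -0.1033, 0.2081]
orientation: [-2.222, -2.221, 0.0]
contact_force: [0.1, 0.4, -1.2]
grip_width: 0.021
```

Request:
drive_tool(
  commands=[
    {"tx": 0,"ty": 0,"tz": 0,"rx": 0,"ry": 0,"rz": 0,"grip": 1},
    {"tx": 0,"ty": 0,"tz": 0,"rx": 0,"ry": 0,"rz": 0,"grip": 1},
    {"tx": 0,"ty": 0,"tz": 0,"rx": 0,"ry": 0,"rz": 0,"grip": 1},
  ],
)

```text
clock: 19.02
tcp_pos: [0.597, -0.1005, 0.2083]
orientation: [-2.219, -2.223, -0.001]
contact_force: [0.7, -0.4, -1.7]
grip_width: 0.0206
```

```bash
python3 - <<'E'
from h import *
pinaxis("p5")
for n in ("wrist","scene","side"):
    f=grab(n);W=cloud(f)
    for q in rects(W,.055,.07): print(n,np.round(q,4))
E
```

```text
t 19.02 tcp [ 0.597  -0.1005  0.2083] rv [-2.219e+00 -2.223e+00 -1.000e-03] F [ 0.7 -0.4 -1.7] w 0.0206
scene 183 zmin 0.0893 
 [[   0.7   -1.7 -111.5]
 [   1.    -1.9  -96.5]
 [   0.3   -0.7  -81.5]
 [   0.7   -0.5  -66.5]
 [   1.2   -1.5  -51.5]
 [   0.4   -1.1  -36.5]
 [   0.6   -1.6  -21.5]
 [   0.2   -3.2   -6.5]]
side 189 zmin 0.0908 
 [[-0.0e+00  7.0e-01 -1.1e+02]
 [-1.0e-01  1.3e+00 -9.5e+01]
 [-1.0e+00  1.7e+00 -8.0e+01]
 [-4.0e-01  1.5e+00 -6.5e+01]
 [ 2.0e-01  7.0e-01 -5.0e+01]
 [-3.0e-01  1.1e+00 -3.5e+01]
 [-6.0e-01  1.5e+00 -2.0e+01]]
wrist 1329 zmin 0.0911 
 [[  -0.5   -1.1 -109.7]
 [  -0.9   -1.1  -94.7]
 [  -0.3   -1.1  -79.7]
 [  -0.5   -1.1  -64.7]
 [  -0.5   -1.   -49.7]
 [  -0.3   -1.   -34.7]
 [  -0.2   -1.   -19.7]]
wrist [ 6.01300e-01 -1.07000e-02  5.82227e+01  5.80782e+01  2.92570e+00
  6.40000e-02  6.34500e+03]
wrist [ 5.96600e-01 -1.02000e-01  5.82205e+01  7.87318e+01  3.25230e+00
  6.41000e-02  5.90600e+03]
scene [5.95600e-01 2.61800e-01 6.31013e+01 6.05963e+01 1.27336e+01 6.31000e-02
 4.88000e+02]
scene [5.85700e-01 1.73900e-01 7.99165e+01 6.38127e+01 8.56338e+01 6.30000e-02
 5.61000e+02]
scene [ 6.02200e-01 -1.02000e-02  6.48060e+01  6.29028e+01  1.00580e+00
  6.26000e-02  3.26000e+02]
scene [ 5.95300e-01 -1.00600e-01  6.16825e+01  8.28296e+01  1.87750e+00
  6.28000e-02  3.77000e+02]
side [5.93400e-01 2.60000e-01 6.45178e+01 6.13800e+01 1.32839e+01 6.52000e-02
 2.43000e+02]
side [5.83600e-01 1.71900e-01 8.79060e+01 6.39887e+01 8.87196e+01 6.54000e-02
 3.50000e+02]
side [ 6.00200e-01 -1.11000e-02  6.31009e+01  6.26622e+01  3.13510e+00
  6.51000e-02  3.46000e+02]
side [ 5.95200e-01 -1.01100e-01  6.24454e+01  8.49222e+01  4.29600e+00
  6.54000e-02  5.00000e+02]
```

View pics/p5_wrist.png

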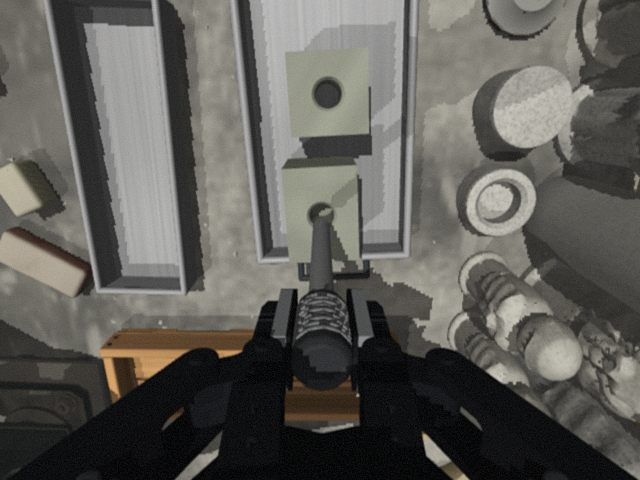

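Tip sits over the fifth plinth's bore (321,213); lower.

Request:
drive_tool(
  commands=[
    {"tx": 0,"ty": -0.02,"tz": -0.6,"rx": 0,"ry": 0,"rz": 0,"grip": 1},
    {"tx": 0,"ty": 0,"tz": -0.6,"rx": 0,"ry": 0,"rz": 0,"grip": 1},
    {"tx": 0,"ty": 0,"tz": -0.5,"rx": 0,"ry": 0,"rz": 0,"grip": 1},
    {"tx": 0,"ty": 0,"tz": -0.4,"rx": 0,"ry": 0,"rz": 0,"grip": 1},
    {"tx": 0,"ty": 0,"tz": -0.4,"rx": 0,"ry": 0,"rz": 0,"grip": 1},
    {"tx": 0,"ty": 0,"tz": -0.35,"rx": 0,"ry": 0,"rz": 0,"grip": 1},
    {"tx": 0,"ty": 0,"tz": -0.15,"rx": 0,"ry": 0,"rz": 0,"grip": 1},
    {"tx": 0,"ty": 0,"tz": -0.1,"rx": 0,"ry": 0,"rz": 0,"grip": 1},
    {"tx": 0,"ty": 0,"tz": 0,"rx": 0,"ry": 0,"rz": 0,"grip": 1},
  ],
)

```text
clock: 20.45
tcp_pos: [0.5972, -0.1022, 0.1479]
orientation: [2.221, 2.221, 0.001]
contact_force: [-3.6, 0.5, 9.0]
grip_width: 0.0205
```

Request:
drive_tool(
  commands=[
    {"tx": 0,"ty": 0,"tz": -0.06,"rx": 0,"ry": 0,"rz": 0,"grip": 1},
    {"tx": 0,"ty": 0,"tz": 0,"rx": 0,"ry": 0,"rz": 0,"grip": 1},
  ],
)

```text
clock: 20.7
tcp_pos: [0.5974, -0.1023, 0.1477]
orientation: [2.221, 2.22, 0.002]
contact_force: [-5.8, 1.1, 15.8]
grip_width: 0.0209
```

Request:
drive_tool(
  commands=[
    {"tx": 0,"ty": 0,"tz": 1,"rx": 0,"ry": 0,"rz": 0,"grip": 1},
    {"tx": 0,"ty": 0,"tz": 1,"rx": 0,"ry": 0,"rz": 0,"grip": 1},
    {"tx": 0,"ty": 0,"tz": 1,"rx": 0,"ry": 0,"rz": 0,"grip": 1},
    {"tx": 0,"ty": 0,"tz": 0.3,"rx": 0,"ry": 0,"rz": 0,"grip": 1},
    {"tx": -0.61,"ty": 0.975,"tz": 0,"rx": 0,"ry": 0,"rz": 0,"grip": 1},
    {"tx": -0.61,"ty": 0.975,"tz": 0,"rx": 0,"ry": 0,"rz": 0,"grip": 1},
    {"tx": -0.61,"ty": 0.975,"tz": 0,"rx": 0,"ry": 0,"rz": 0,"grip": 1},
    {"tx": -0.61,"ty": 0.975,"tz": 0,"rx": 0,"ry": 0,"rz": 0,"grip": 1},
    {"tx": -0.61,"ty": 0.975,"tz": 0,"rx": 0,"ry": 0,"rz": 0,"grip": 1},
    {"tx": -0.61,"ty": 0.975,"tz": 0,"rx": 0,"ry": 0,"rz": 0,"grip": 1},
  ],
)

```text
clock: 21.95
tcp_pos: [0.5217, 0.017, 0.2104]
orientation: [-2.218, -2.223, 0.002]
contact_force: [0.0, 0.7, -0.8]
grip_width: 0.0206
```

Request:
drive_tool(
  commands=[
    {"tx": -0.61,"ty": 0.975,"tz": 0,"rx": 0,"ry": 0,"rz": 0,"grip": 1},
    {"tx": -0.61,"ty": 0.975,"tz": 0,"rx": 0,"ry": 0,"rz": 0,"grip": 1},
    {"tx": -0.61,"ty": 0.975,"tz": 0,"rx": 0,"ry": 0,"rz": 0,"grip": 1},
    {"tx": -0.61,"ty": 0.975,"tz": 0,"rx": 0,"ry": 0,"rz": 0,"grip": 1},
    {"tx": -0.61,"ty": 0.975,"tz": 0,"rx": 0,"ry": 0,"rz": 0,"grip": 1},
    {"tx": -0.61,"ty": 0.975,"tz": 0,"rx": 0,"ry": 0,"rz": 0,"grip": 1},
    {"tx": -0.61,"ty": 0.975,"tz": 0,"rx": 0,"ry": 0,"rz": 0,"grip": 1},
    {"tx": -0.61,"ty": 0.975,"tz": 0,"rx": 0,"ry": 0,"rz": 0,"grip": 1},
    {"tx": 0,"ty": 0,"tz": 0,"rx": 0,"ry": 0,"rz": 0,"grip": 1},
    {"tx": 0,"ty": 0,"tz": 0,"rx": 0,"ry": 0,"rz": 0,"grip": 1},
  ],
)

```text
clock: 23.2
tcp_pos: [0.4255, 0.1706, 0.2108]
orientation: [2.221, 2.222, -0.001]
contact_force: [0.2, -0.3, -1.5]
grip_width: 0.0207
```

```bash
cat > stand.py <<'E'
from h import *
pinaxis("s1")
f=grab("wrist");W=cloud(f)
for q in rects(W,.055,.066,.34,.48,.1,.25): print("stand",np.round(q,4))
p=status.get_obs()["tcp_pos"]
u,v=map(int,proj(f,[.425,.171,.06])); print(u,v)
cv2.imwrite("pics/s1c.png",cv2.resize(f["frame"][max(0,v-80):v+80,u-100:u+100],None,fx=3.5,fy=3.5,interpolation=cv2.INTER_CUBIC))
E
python3 stand.py
```

```text
t 23.2 tcp [0.4255 0.1706 0.2108] rv [ 2.221e+00  2.222e+00 -1.000e-03] F [ 0.2 -0.3 -1.5] w 0.0207
scene 296 zmin 0.0891 
 [[   1.    -0.9 -114.2]
 [   0.3   -1.1  -99.2]
 [   0.9   -1.3  -84.2]
 [   0.3   -1.5  -69.2]
 [   0.5   -2.   -54.2]
 [   0.8   -1.8  -39.2]
 [   1.4   -1.3  -24.2]
 [   1.    -0.5   -9.2]]
side 159 zmin 0.0932 
 [[-7.000e-01  6.000e-01 -1.101e+02]
 [-9.000e-01  2.000e-01 -9.510e+01]
 [-4.000e-01  1.200e+00 -8.010e+01]
 [-2.000e-01  1.100e+00 -6.510e+01]
 [-2.000e-01  1.300e+00 -5.010e+01]
 [-1.000e-01  2.000e-01 -3.510e+01]
 [-4.000e-01  9.000e-01 -2.010e+01]]
wrist 1320 zmin 0.0932 
 [[ 2.000e-01 -1.500e+00 -1.101e+02]
 [-3.000e-01 -1.300e+00 -9.510e+01]
 [ 2.000e-01 -1.400e+00 -8.010e+01]
 [-0.000e+00 -1.300e+00 -6.510e+01]
 [ 2.000e-01 -1.200e+00 -5.010e+01]
 [ 2.000e-01 -1.200e+00 -3.510e+01]
 [ 3.000e-01 -1.100e+00 -2.010e+01]
 [-1.000e-01 -8.000e-01 -5.100e+00]]
stand [4.25200e-01 1.71000e-01 7.55852e+01 7.52358e+01 6.44387e+01 6.01000e-02
 7.37400e+03]
320 211
```

View pics/s1c.png

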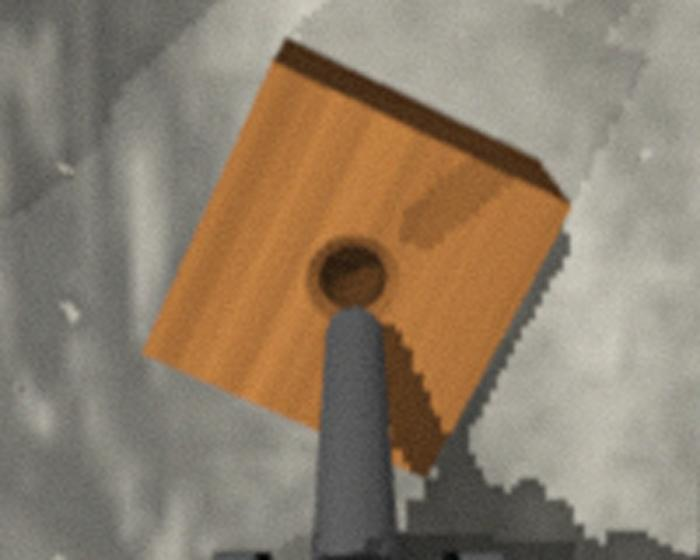

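Request:
drive_tool(
  commands=[
    {"tx": 0,"ty": 0.04,"tz": -0.7,"rx": 0,"ry": 0,"rz": 0,"grip": 1},
    {"tx": 0,"ty": 0,"tz": -0.6,"rx": 0,"ry": 0,"rz": 0,"grip": 1},
    {"tx": 0,"ty": 0,"tz": 0,"rx": 0,"ry": 0,"rz": 0,"grip": 1},
    {"tx": 0,"ty": 0,"tz": 0,"rx": 0,"ry": 0,"rz": 0,"grip": 1},
  ],
)

```text
clock: 23.9
tcp_pos: [0.426, 0.1717, 0.1849]
orientation: [-2.221, -2.221, 0.001]
contact_force: [-0.9, 0.3, -0.7]
grip_width: 0.0206
```

```bash
python3 stand.py | tail -3; python3 - <<'E'
from h import *
obs()
f=grab("scene"); u,v=map(int,proj(f,[.425,.171,.06])); print(u,v)
a=cv2.resize(f["frame"][v-30:v+30,u-40:u+40],None,fx=5,fy=5,interpolation=cv2.INTER_CUBIC)
f=grab("side"); u,v=map(int,proj(f,[.425,.171,.06])); print(u,v)
b=cv2.resize(f["frame"][v-30:v+30,u-40:u+40],None,fx=5,fy=5,interpolation=cv2.INTER_CUBIC)
cv2.imwrite("pics/s2c.png",np.hstack([a,b]))
E
```

```text
stand [4.25200e-01 1.71100e-01 7.57254e+01 7.51573e+01 6.44259e+01 6.01000e-02
 8.53200e+03]
319 222
t 24.1 tcp [0.4262 0.1718 0.1854] rv [2.221e+00 2.221e+00 1.000e-03] F [ 1.   0.5 -1.4] w 0.0205
288 289
251 223
```

View pics/s1c.png

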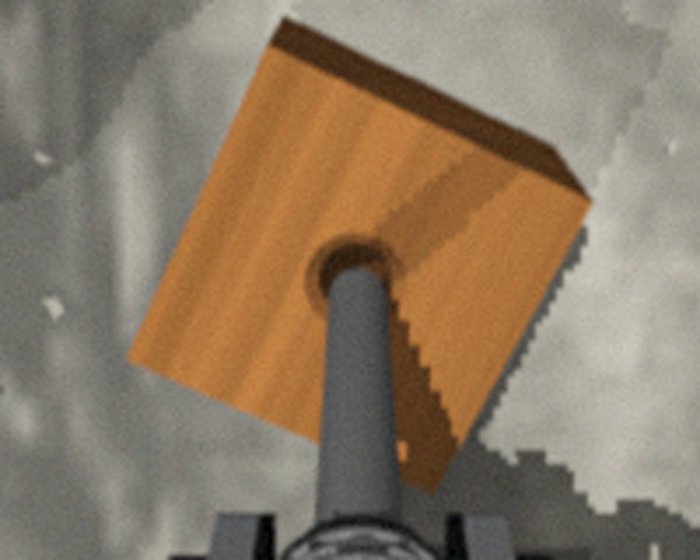

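View pics/s2c.png

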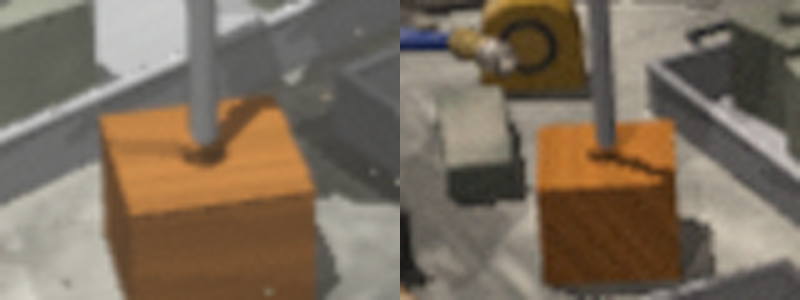

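Request:
drive_tool(
  commands=[
    {"tx": -0.04,"ty": 0,"tz": -0.2,"rx": 0,"ry": 0,"rz": 0,"grip": 1},
    {"tx": 0,"ty": 0,"tz": -0.25,"rx": 0,"ry": 0,"rz": 0,"grip": 1},
    {"tx": 0,"ty": 0,"tz": -0.25,"rx": 0,"ry": 0,"rz": 0,"grip": 1},
    {"tx": 0,"ty": 0,"tz": 0,"rx": 0,"ry": 0,"rz": 0,"grip": 1},
  ],
)

```text
clock: 24.7
tcp_pos: [0.4248, 0.1715, 0.1705]
orientation: [-2.221, -2.221, 0.002]
contact_force: [-0.7, -0.0, -2.0]
grip_width: 0.0208
```

Request:
drive_tool(
  commands=[
    {"tx": 0,"ty": 0,"tz": -0.4,"rx": 0,"ry": 0,"rz": 0,"grip": 1},
    {"tx": 0,"ty": 0,"tz": -0.4,"rx": 0,"ry": 0,"rz": 0,"grip": 1},
    {"tx": 0,"ty": 0,"tz": -0.4,"rx": 0,"ry": 0,"rz": 0,"grip": 1},
    {"tx": 0,"ty": 0,"tz": -0.4,"rx": 0,"ry": 0,"rz": 0,"grip": 1},
    {"tx": 0,"ty": 0,"tz": -0.25,"rx": 0,"ry": 0,"rz": 0,"grip": 1},
    {"tx": 0,"ty": 0,"tz": 0,"rx": 0,"ry": 0,"rz": 0,"grip": 1},
  ],
)

```text
clock: 25.45
tcp_pos: [0.425, 0.1716, 0.1337]
orientation: [-2.221, -2.221, 0.001]
contact_force: [-0.1, 0.1, -2.0]
grip_width: 0.0206
```

Nearly seated (tip ≈ 13–14 mm, hole bottom 12 mm). Lower 1 mm, open, and rise.

Request:
drive_tool(
  commands=[
    {"tx": 0,"ty": 0,"tz": -0.07,"rx": 0,"ry": 0,"rz": 0,"grip": 1},
    {"tx": 0,"ty": 0,"tz": 0,"rx": 0,"ry": 0,"rz": 0,"grip": 0.2},
    {"tx": 0,"ty": 0,"tz": 0,"rx": 0,"ry": 0,"rz": 0,"grip": -1},
    {"tx": 0,"ty": 0,"tz": 0,"rx": 0,"ry": 0,"rz": 0,"grip": -1},
    {"tx": 0,"ty": 0,"tz": 0,"rx": 0,"ry": 0,"rz": 0,"grip": -1},
    {"tx": 0,"ty": 0,"tz": 0,"rx": 0,"ry": 0,"rz": 0,"grip": -1},
  ],
)

```text
clock: 26.2
tcp_pos: [0.4253, 0.1717, 0.1328]
orientation: [2.221, 2.221, 0.0]
contact_force: [-0.3, 0.3, -0.8]
grip_width: 0.0857
```

Request:
drive_tool(
  commands=[
    {"tx": 0,"ty": 0,"tz": 1,"rx": 0,"ry": 0,"rz": 0,"grip": -1},
    {"tx": 0,"ty": 0,"tz": 1,"rx": 0,"ry": 0,"rz": 0,"grip": -1},
    {"tx": 0,"ty": 0,"tz": 1,"rx": 0,"ry": 0,"rz": 0,"grip": -1},
    {"tx": 0,"ty": 0,"tz": 1,"rx": 0,"ry": 0,"rz": 0,"grip": -1},
    {"tx": 0,"ty": 0,"tz": 1,"rx": 0,"ry": 0,"rz": 0,"grip": -1},
    {"tx": 0,"ty": 0,"tz": 0,"rx": 0,"ry": 0,"rz": 0,"grip": -1},
  ],
)

```text
clock: 26.95
tcp_pos: [0.4261, 0.1722, 0.234]
orientation: [2.221, 2.221, 0.005]
contact_force: [-0.4, -0.7, 0.6]
grip_width: 0.0856
```

```bash
python3 - <<'E'
from h import *
obs()
for n in ("wrist","scene","side"):
    f=grab(n);W=cloud(f); cv2.imwrite(f"pics/s3_{n}.png",f["frame"])
    for q in rects(W,.055,.07): print(n,np.round(q,4))
    k=np.isfinite(W[...,2])&(W[...,2]>.165)&(W[...,2]<.18)&(W[...,0]>.38)&(W[...,0]<.46)&(W[...,1]>.13)&(W[...,1]<.21)
    Q=W[k]; print(n,len(Q), Q.min(0),Q.max(0),np.median(Q[:,2]))
E
```

```text
t 26.95 tcp [0.4261 0.1722 0.234 ] rv [2.221 2.221 0.005] F [-0.4 -0.7  0.6] w 0.0856
wrist [5.94700e-01 2.61300e-01 5.95833e+01 5.82431e+01 1.18777e+01 6.39000e-02
 5.75500e+03]
wrist [5.85600e-01 1.72900e-01 7.88303e+01 5.94887e+01 8.57956e+01 6.41000e-02
 6.09700e+03]
wrist [6.16300e-01 1.02000e-02 2.64022e+01 1.96526e+01 1.43830e+00 6.39000e-02
 4.04000e+02]
wrist 1017 [0.41448278 0.16027445 0.16500618] [0.43619234 0.18279734 0.1737078 ] 0.17156606649757242
scene [5.95000e-01 2.62100e-01 6.38123e+01 6.31526e+01 1.13000e+01 6.32000e-02
 4.88000e+02]
scene [5.85900e-01 1.73400e-01 7.99666e+01 6.46793e+01 8.50639e+01 6.30000e-02
 5.58000e+02]
scene [ 6.01800e-01 -1.06000e-02  6.29766e+01  6.16554e+01  2.69900e+00
  6.27000e-02  3.27000e+02]
scene [ 5.96100e-01 -1.00400e-01  6.17435e+01  8.39685e+01  4.60200e+00
  6.28000e-02  3.76000e+02]
scene 67 [0.41332025 0.16339349 0.16508887] [0.43523816 0.18260321 0.1728492 ] 0.1704394686165805
side [5.94200e-01 2.61600e-01 6.48901e+01 6.39517e+01 1.28814e+01 6.53000e-02
 2.40000e+02]
side [5.84700e-01 1.73700e-01 8.70438e+01 6.22730e+01 8.48858e+01 6.53000e-02
 3.52000e+02]
side [ 5.99000e-01 -1.11000e-02  6.27395e+01  6.71331e+01  1.82220e+00
  6.55000e-02  3.39000e+02]
side [ 5.95600e-01 -1.01700e-01  6.52918e+01  8.42765e+01  4.01890e+00
  6.54000e-02  5.01000e+02]
side 41 [0.41318595 0.15587008 0.1650894 ] [0.43348224 0.17726979 0.17661187] 0.17196275771565062
```

View pics/s3_wrist.png

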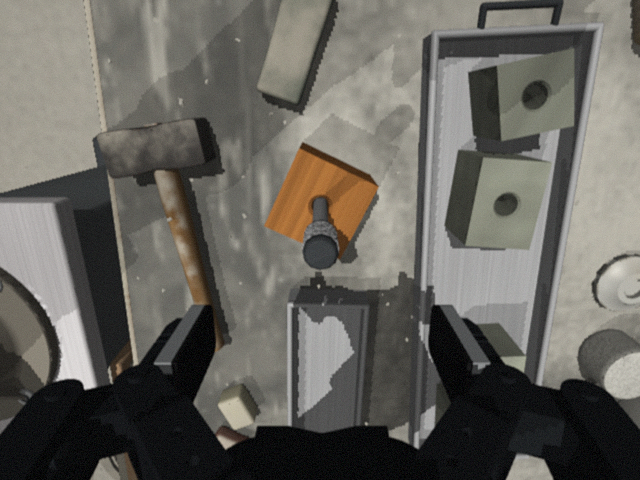

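```bash
cat > tips.py <<'E'
from h import *
obs(); f=grab("wrist"); z=f["range_z"]; v,u=np.mgrid[:480,:640]
P=np.stack([(u-f["cx"])/f["fx"]*z,(v-f["cy"])/f["fy"]*z,z],-1)
T=f["T_tool_cam"]; Q=P@T[:3,:3].T+T[:3,3]
k=(z>0)&(np.abs(Q[...,0])<.02)&(np.abs(Q[...,1])<.065)&(np.abs(Q[...,1])>.02)&(Q[...,2]<.012)&(v>250)
for s in (-1,1):
    q=Q[k&(np.sign(Q[...,1])==s)]
    print(s,len(q),"tool z hi",np.sort(q[:,2])[-8:].round(4),"y range",q[:,1].min().round(4),q[:,1].max().round(4))
    t=q[q[:,2]>q[:,2].max()-.012]; print("  x",t[:,0].min().round(4),t[:,0].max().round(4),"y",t[:,1].min().round(4),t[:,1].max().round(4))
E
python3 tips.py
```

```text
t 27.1 tcp [0.4247 0.1714 0.2319] rv [-2.221e+00 -2.221e+00  2.000e-03] F [-0.5 -0.4 -0.3] w 0.0855
-1 19611 tool z hi [-0.0135 -0.0134 -0.0133 -0.0133 -0.0131 -0.0131 -0.0128 -0.0127] y range -0.065 -0.02
  x -0.0115 0.0119 y -0.0556 -0.0419
1 19548 tool z hi [-0.0135 -0.0135 -0.0134 -0.0134 -0.0132 -0.013  -0.013  -0.013 ] y range 0.02 0.065
  x -0.0111 0.0117 y 0.0423 0.0563
```

Request:
drive_tool(
  commands=[
    {"tx": 0.94,"ty": 0.5,"tz": 0,"rx": 0,"ry": 0,"rz": 0.165,"grip": -1},
    {"tx": 0.94,"ty": 0.5,"tz": 0,"rx": 0,"ry": 0,"rz": 0.165,"grip": -1},
    {"tx": 0.94,"ty": 0.5,"tz": 0,"rx": 0,"ry": 0,"rz": 0.165,"grip": -1},
    {"tx": 0.94,"ty": 0.5,"tz": 0,"rx": 0,"ry": 0,"rz": 0.165,"grip": -1},
    {"tx": 0.94,"ty": 0.5,"tz": 0,"rx": 0,"ry": 0,"rz": 0.165,"grip": -1},
    {"tx": 0.94,"ty": 0.5,"tz": 0,"rx": 0,"ry": 0,"rz": 0.165,"grip": -1},
    {"tx": 0.94,"ty": 0.5,"tz": 0,"rx": 0,"ry": 0,"rz": 0.165,"grip": -1},
    {"tx": 0.94,"ty": 0.5,"tz": 0,"rx": 0,"ry": 0,"rz": 0.165,"grip": -1},
    {"tx": 0.94,"ty": 0.5,"tz": 0,"rx": 0,"ry": 0,"rz": 0.165,"grip": -1},
    {"tx": 0,"ty": 0,"tz": 0,"rx": 0,"ry": 0,"rz": 0,"grip": -1},
  ],
)

```text
clock: 28.4
tcp_pos: [0.5946, 0.2621, 0.2311]
orientation: [-1.979, -2.439, 0.002]
contact_force: [-0.0, -0.1, 0.4]
grip_width: 0.0855
```

```bash
cat > look.py <<'E'
from h import *
import sys
o=obs(); m=R.from_rotvec(o["orientation"]).as_matrix(); print("jaw angle",np.degrees(np.arctan2(m[1,1],m[0,1])).round(2))
f=grab("wrist");W=cloud(f); cv2.imwrite(f"pics/{sys.argv[1]}.png",f["frame"])
for q in rects(W,.055,.07): print(np.round(q,4))
E
python3 look.py l1
```

```text
t 28.4 tcp [0.5946 0.2621 0.2311] rv [-1.979e+00 -2.439e+00  2.000e-03] F [-0.  -0.1  0.4] w 0.0855
jaw angle 11.89
[5.95000e-01 2.61300e-01 5.80543e+01 5.87993e+01 1.17609e+01 6.41000e-02
 4.25300e+03]
[5.85800e-01 1.73000e-01 7.96025e+01 5.80756e+01 8.59452e+01 6.42000e-02
 4.73500e+03]
[5.97700e-01 1.70000e-02 5.95964e+01 1.87198e+01 2.07408e+01 5.98000e-02
 3.89000e+02]
```

View pics/l1.png

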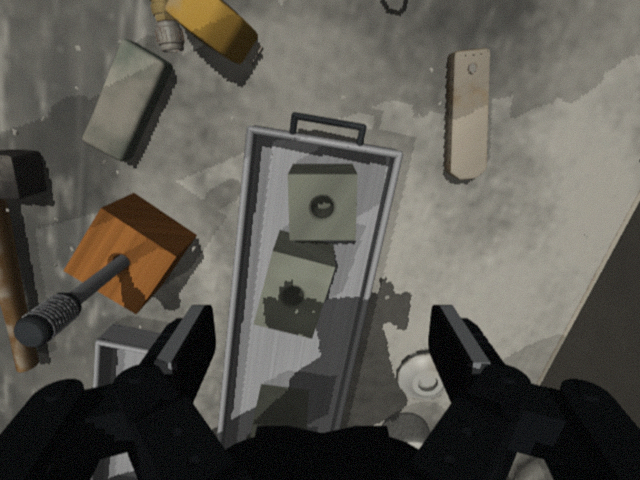

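Request:
drive_tool(
  commands=[
    {"tx": 0,"ty": -0.03,"tz": -1,"rx": 0,"ry": 0,"rz": 0,"grip": -1},
    {"tx": 0,"ty": 0,"tz": -1,"rx": 0,"ry": 0,"rz": 0,"grip": -1},
    {"tx": 0,"ty": 0,"tz": -1,"rx": 0,"ry": 0,"rz": 0,"grip": -1},
    {"tx": 0,"ty": 0,"tz": -1,"rx": 0,"ry": 0,"rz": 0,"grip": -1},
    {"tx": 0,"ty": 0,"tz": -1,"rx": 0,"ry": 0,"rz": 0,"grip": -1},
    {"tx": 0,"ty": 0,"tz": -1,"rx": 0,"ry": 0,"rz": 0,"grip": -1},
    {"tx": 0,"ty": 0,"tz": -1,"rx": 0,"ry": 0,"rz": 0,"grip": -1},
    {"tx": 0,"ty": 0,"tz": -1,"rx": 0,"ry": 0,"rz": 0,"grip": -1},
    {"tx": 0,"ty": 0,"tz": -0.8,"rx": 0,"ry": 0,"rz": 0,"grip": -1},
    {"tx": 0,"ty": 0,"tz": 0,"rx": 0,"ry": 0,"rz": 0,"grip": -1},
  ],
)

```text
clock: 29.7
tcp_pos: [0.5935, 0.2606, 0.055]
orientation: [-1.979, -2.439, 0.004]
contact_force: [-0.1, 0.6, 0.8]
grip_width: 0.0853
```

Request:
drive_tool(
  commands=[
    {"tx": 0.05,"ty": 0.03,"tz": -0.6,"rx": 0,"ry": 0,"rz": 0,"grip": -1},
    {"tx": 0,"ty": 0,"tz": -0.55,"rx": 0,"ry": 0,"rz": 0,"grip": -1},
    {"tx": 0,"ty": 0,"tz": 0,"rx": 0,"ry": 0,"rz": 0,"grip": -0.6},
    {"tx": 0,"ty": 0,"tz": 0,"rx": 0,"ry": 0,"rz": 0,"grip": 0.2},
    {"tx": 0,"ty": 0,"tz": 0,"rx": 0,"ry": 0,"rz": 0,"grip": 1},
    {"tx": 0,"ty": 0,"tz": 0,"rx": 0,"ry": 0,"rz": 0,"grip": 1},
    {"tx": 0,"ty": 0,"tz": 0,"rx": 0,"ry": 0,"rz": 0,"grip": 1},
  ],
  grip_force=70,
)

```text
clock: 30.58
tcp_pos: [0.5955, 0.2617, 0.034]
orientation: [1.98, 2.439, 0.0]
contact_force: [0.3, 0.8, -0.3]
grip_width: 0.0568
```

```bash
python3 tips.py
```

```text
t 30.57 tcp [0.5955 0.2617 0.034 ] rv [1.98  2.439 0.   ] F [ 0.3  0.8 -0.3] w 0.0568
-1 23290 tool z hi [-0.0109 -0.0109 -0.0108 -0.0106 -0.0105 -0.0103 -0.0097 -0.0093] y range -0.065 -0.02
  x 0.006 0.0118 y -0.042 -0.0317
1 25267 tool z hi [0.0119 0.0119 0.0119 0.0119 0.0119 0.0119 0.0119 0.012 ] y range 0.02 0.065
  x -0.0189 0.0199 y 0.055 0.0648
```

Request:
drive_tool(
  commands=[
    {"tx": 0,"ty": 0,"tz": 0.5,"rx": 0,"ry": 0,"rz": 0,"grip": 1},
    {"tx": 0,"ty": 0,"tz": 1,"rx": 0,"ry": 0,"rz": 0,"grip": 1},
    {"tx": 0,"ty": 0,"tz": 1,"rx": 0,"ry": 0,"rz": 0,"grip": 1},
    {"tx": 0,"ty": 0,"tz": 1,"rx": 0,"ry": 0,"rz": 0,"grip": 1},
    {"tx": 0,"ty": 0,"tz": 1,"rx": 0,"ry": 0,"rz": 0,"grip": 1},
    {"tx": 0,"ty": 0,"tz": 1,"rx": 0,"ry": 0,"rz": 0,"grip": 1},
    {"tx": 0,"ty": 0,"tz": 0,"rx": 0,"ry": 0,"rz": 0,"grip": 1},
  ],
)

```text
clock: 31.5
tcp_pos: [0.5967, 0.2624, 0.1462]
orientation: [1.979, 2.438, 0.006]
contact_force: [0.0, -0.4, -5.9]
grip_width: 0.057
```

Request:
drive_tool(
  commands=[
    {"tx": -0.4,"ty": -0.96,"tz": 0,"rx": 0,"ry": 0,"rz": -0.08,"grip": 1},
    {"tx": -0.4,"ty": -0.96,"tz": 0,"rx": 0,"ry": 0,"rz": -0.08,"grip": 1},
    {"tx": -0.4,"ty": -0.96,"tz": 0,"rx": 0,"ry": 0,"rz": -0.08,"grip": 1},
    {"tx": -0.4,"ty": -0.96,"tz": 0,"rx": 0,"ry": 0,"rz": -0.08,"grip": 1},
    {"tx": -0.4,"ty": -0.96,"tz": 0,"rx": 0,"ry": 0,"rz": -0.08,"grip": 1},
    {"tx": -0.4,"ty": -0.96,"tz": 0,"rx": 0,"ry": 0,"rz": -0.08,"grip": 1},
    {"tx": -0.4,"ty": -0.96,"tz": 0,"rx": 0,"ry": 0,"rz": -0.08,"grip": 1},
    {"tx": -0.4,"ty": -0.96,"tz": 0,"rx": 0,"ry": 0,"rz": -0.08,"grip": 1},
    {"tx": -0.4,"ty": -0.96,"tz": 0,"rx": 0,"ry": 0,"rz": -0.08,"grip": 1},
    {"tx": -0.4,"ty": -0.96,"tz": 0,"rx": 0,"ry": 0,"rz": -0.08,"grip": 1},
  ],
)

```text
clock: 32.75
tcp_pos: [0.5149, 0.0685, 0.1438]
orientation: [2.113, 2.324, 0.0]
contact_force: [-0.7, -0.4, -5.3]
grip_width: 0.057
```

Request:
drive_tool(
  commands=[
    {"tx": -0.4,"ty": -0.96,"tz": 0,"rx": 0,"ry": 0,"rz": -0.08,"grip": 1},
    {"tx": -0.4,"ty": -0.96,"tz": 0,"rx": 0,"ry": 0,"rz": -0.08,"grip": 1},
    {"tx": -0.4,"ty": -0.96,"tz": 0,"rx": 0,"ry": 0,"rz": -0.08,"grip": 1},
    {"tx": -0.4,"ty": -0.96,"tz": 0,"rx": 0,"ry": 0,"rz": -0.08,"grip": 1},
    {"tx": -0.4,"ty": -0.96,"tz": 0,"rx": 0,"ry": 0,"rz": -0.08,"grip": 1},
    {"tx": -0.4,"ty": -0.96,"tz": 0,"rx": 0,"ry": 0,"rz": -0.08,"grip": 1},
    {"tx": -0.4,"ty": -0.96,"tz": 0,"rx": 0,"ry": 0,"rz": -0.08,"grip": 1},
    {"tx": -0.4,"ty": -0.96,"tz": 0,"rx": 0,"ry": 0,"rz": -0.08,"grip": 1},
    {"tx": -0.4,"ty": -0.96,"tz": 0,"rx": 0,"ry": 0,"rz": -0.08,"grip": 1},
    {"tx": -0.4,"ty": -0.96,"tz": 0,"rx": 0,"ry": 0,"rz": -0.08,"grip": 1},
  ],
)

```text
clock: 34.0
tcp_pos: [0.4349, -0.1236, 0.1437]
orientation: [2.24, 2.203, 0.0]
contact_force: [-0.6, -1.0, -5.1]
grip_width: 0.057
```

Request:
drive_tool(
  commands=[
    {"tx": -0.4,"ty": -1,"tz": 0,"rx": 0,"ry": 0,"rz": -0.08,"grip": 1},
    {"tx": 0,"ty": 0,"tz": 0,"rx": 0,"ry": 0,"rz": 0,"grip": 1},
    {"tx": 0,"ty": 0,"tz": 0,"rx": 0,"ry": 0,"rz": 0,"grip": 1},
  ],
)

```text
clock: 34.38
tcp_pos: [0.4276, -0.1422, 0.1438]
orientation: [2.251, 2.191, 0.001]
contact_force: [-0.3, 0.2, -6.8]
grip_width: 0.0566
```

```bash
cat > look.py <<'E'
from h import *
import sys
o=obs(); m=R.from_rotvec(o["orientation"]).as_matrix(); print("jaw angle",np.degrees(np.arctan2(m[1,1],m[0,1])).round(2))
for n in ("wrist","scene","side"):
    f=grab(n);W=cloud(f); cv2.imwrite(f"pics/{sys.argv[1]}_{n}.png",f["frame"])
    for q in rects(W,.052,.072): print(n,np.round(q,4))
    for q in rects(W,.028,.04,.36,.49,-.22,.09): print(n,"red",np.round(q,4)) if q[-1]>250 else 0
    for q in rects(W,.034,.046,.3,.7,-.36,-.2): print(n,"crate",np.round(q,4)) if q[-1]>250 else 0
E
python3 look.py l2
```

```text
t 34.38 tcp [ 0.4276 -0.1422  0.1438] rv [2.251e+00 2.191e+00 1.000e-03] F [-0.3  0.2 -6.8] w 0.0566
jaw angle -1.56
wrist [ 5.90500e-01 -2.43000e-02  3.86317e+01  3.18246e+01  2.98530e+00
  6.36000e-02  3.69900e+03]
wrist [ 5.95500e-01 -1.01900e-01  5.78282e+01  7.85809e+01  3.51720e+00
  6.38000e-02  1.19810e+04]
wrist red [ 3.898000e-01 -6.810000e-02  1.373348e+02  6.259600e+00  8.850700e+01
  3.440000e-02  2.091000e+03]
wrist red [ 4.697000e-01 -7.060000e-02  1.373735e+02  6.292800e+00  8.846770e+01
  3.440000e-02  2.088000e+03]
wrist crate [ 6.047000e-01 -2.908000e-01  8.874730e+01  1.423767e+02  8.960480e+01
  3.790000e-02  3.366000e+03]
scene [5.86300e-01 1.73800e-01 7.92971e+01 6.36643e+01 8.66606e+01 6.30000e-02
 6.14000e+02]
scene [ 6.00300e-01 -9.80000e-03  6.32827e+01  6.12762e+01  2.66280e+00
  6.24000e-02  3.63000e+02]
scene [ 5.95900e-01 -1.00800e-01  6.38215e+01  8.04592e+01  5.41340e+00
  6.25000e-02  4.13000e+02]
scene red [ 4.289000e-01 -6.200000e-02  2.513637e+02  8.910970e+01  8.783510e+01
  3.260000e-02  6.110000e+02]
scene crate [ 4.487000e-01 -2.880000e-01  1.438757e+02  9.257170e+01  7.725000e-01
  3.640000e-02  2.760000e+02]
side [ 5.99800e-01 -9.40000e-03  6.20600e+01  6.69186e+01  2.98210e+00
  6.47000e-02  3.70000e+02]
side [ 5.94900e-01 -1.01700e-01  6.61960e+01  8.47188e+01  1.96450e+00
  6.49000e-02  5.52000e+02]
side red [ 4.285000e-01 -6.280000e-02  2.559594e+02  8.808960e+01  8.844910e+01
  3.480000e-02  5.990000e+02]
side crate [ 5.258000e-01 -2.906000e-01  9.354430e+01  3.022338e+02  8.993280e+01
  3.900000e-02  1.320000e+03]
```

View pics/l2_wrist.png

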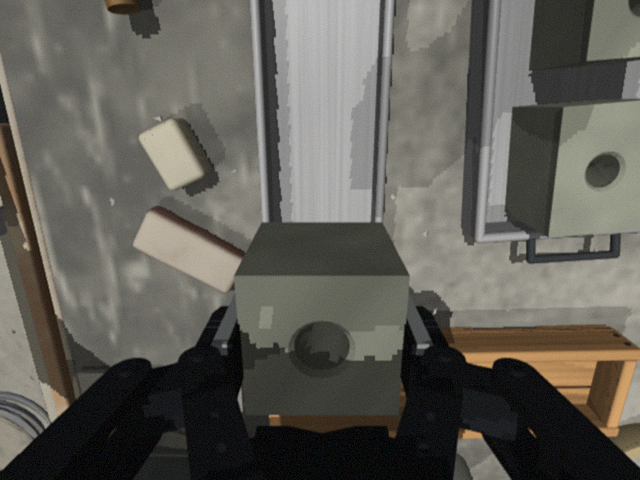

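View pics/l2_side.png

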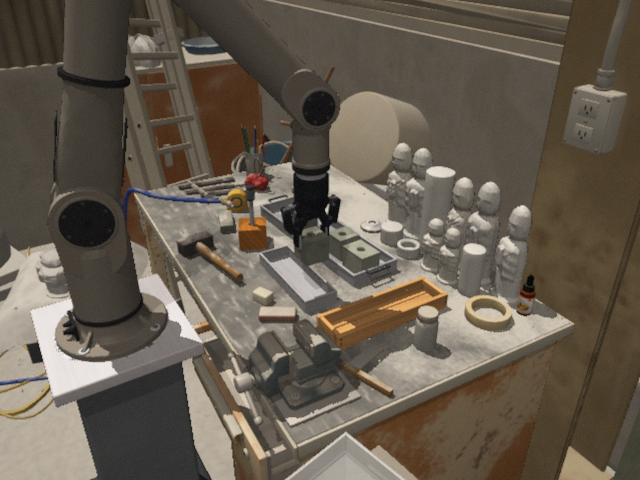

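Request:
drive_tool(
  commands=[
    {"tx": 0,"ty": 0,"tz": -1,"rx": 0,"ry": 0,"rz": 0,"grip": 1},
    {"tx": 0,"ty": 0,"tz": -1,"rx": 0,"ry": 0,"rz": 0,"grip": 1},
    {"tx": 0,"ty": 0,"tz": -1,"rx": 0,"ry": 0,"rz": 0,"grip": 1},
    {"tx": 0,"ty": 0,"tz": -1,"rx": 0,"ry": 0,"rz": 0,"grip": 1},
    {"tx": 0,"ty": 0,"tz": -0.5,"rx": 0,"ry": 0,"rz": 0,"grip": 1},
    {"tx": 0,"ty": 0,"tz": 0,"rx": 0,"ry": 0,"rz": 0,"grip": 1},
    {"tx": 0,"ty": 0,"tz": 0,"rx": 0,"ry": 0,"rz": 0,"grip": 1},
  ],
)

```text
clock: 35.4
tcp_pos: [0.4281, -0.1423, 0.0543]
orientation: [2.251, 2.19, 0.001]
contact_force: [-0.1, 0.6, -5.6]
grip_width: 0.057
```

Request:
drive_tool(
  commands=[
    {"tx": 0,"ty": 0,"tz": -0.4,"rx": 0,"ry": 0,"rz": 0,"grip": 1},
    {"tx": 0,"ty": 0,"tz": -0.3,"rx": 0,"ry": 0,"rz": 0,"grip": 1},
    {"tx": 0,"ty": 0,"tz": -0.2,"rx": 0,"ry": 0,"rz": 0,"grip": 1},
    {"tx": 0,"ty": 0,"tz": 0,"rx": 0,"ry": 0,"rz": 0,"grip": 1},
    {"tx": 0,"ty": 0,"tz": 0,"rx": 0,"ry": 0,"rz": 0,"grip": 1},
  ],
)

```text
clock: 36.02
tcp_pos: [0.4275, -0.1423, 0.0358]
orientation: [2.251, 2.191, 0.0]
contact_force: [-0.4, 0.6, -5.6]
grip_width: 0.0571
```

Request:
drive_tool(
  commands=[
    {"tx": 0,"ty": 0,"tz": -0.08,"rx": 0,"ry": 0,"rz": 0,"grip": 1},
    {"tx": 0,"ty": 0,"tz": -0.05,"rx": 0,"ry": 0,"rz": 0,"grip": 1},
    {"tx": 0,"ty": 0,"tz": 0,"rx": 0,"ry": 0,"rz": 0,"grip": 1},
  ],
)

```text
clock: 36.4
tcp_pos: [0.4276, -0.1423, 0.0338]
orientation: [2.251, 2.191, 0.0]
contact_force: [-2.8, 0.7, 5.0]
grip_width: 0.0568
```

Request:
drive_tool(
  commands=[
    {"tx": 0,"ty": 0,"tz": 0,"rx": 0,"ry": 0,"rz": 0,"grip": 0},
    {"tx": 0,"ty": 0,"tz": 0,"rx": 0,"ry": 0,"rz": 0,"grip": -1},
    {"tx": 0,"ty": 0,"tz": 0,"rx": 0,"ry": 0,"rz": 0,"grip": -1},
    {"tx": 0,"ty": 0,"tz": 0,"rx": 0,"ry": 0,"rz": 0,"grip": -1},
    {"tx": 0,"ty": 0,"tz": 0.6,"rx": 0,"ry": 0,"rz": 0,"grip": -1},
    {"tx": 0,"ty": 0,"tz": 1,"rx": 0,"ry": 0,"rz": 0,"grip": -1},
    {"tx": 0,"ty": 0,"tz": 1,"rx": 0,"ry": 0,"rz": 0,"grip": -1},
    {"tx": 0,"ty": 0,"tz": 1,"rx": 0,"ry": 0,"rz": 0,"grip": -1},
    {"tx": 0,"ty": 0,"tz": 1,"rx": 0,"ry": 0,"rz": 0,"grip": -1},
    {"tx": 0,"ty": 0,"tz": 1,"rx": 0,"ry": 0,"rz": 0,"grip": -1},
  ],
)

```text
clock: 37.65
tcp_pos: [0.4274, -0.1423, 0.1466]
orientation: [2.251, 2.19, 0.001]
contact_force: [0.5, 0.0, 0.2]
grip_width: 0.0855
```

```bash
python3 look.py l3; python3 - <<'E'
from h import *
for n in ("wrist","scene","side"):
    W=cloud(grab(n))
    for q in rects(W,.052,.072,.36,.49,-.22,.09): print(n,"inred",np.round(q,4))
E
```

```text
t 37.65 tcp [ 0.4274 -0.1423  0.1466] rv [2.251e+00 2.190e+00 1.000e-03] F [0.5 0.  0.2] w 0.0855
jaw angle -1.57
wrist [ 5.90800e-01 -2.42000e-02  3.85748e+01  3.20417e+01  2.83010e+00
  6.37000e-02  3.81300e+03]
wrist [ 5.96200e-01 -1.02100e-01  5.97934e+01  7.87456e+01  3.24120e+00
  6.39000e-02  1.21590e+04]
wrist red [ 4.291000e-01 -9.400000e-02  1.878228e+02  8.620370e+01  8.845700e+01
  3.450000e-02  5.679000e+03]
wrist red [ 4.27600e-01 -1.47900e-01  9.37140e+00  1.85204e+01  8.77207e+01
  3.00000e-02  2.63000e+02]
wrist crate [ 6.273000e-01 -2.544000e-01  5.193590e+01  1.253004e+02  6.530830e+01
  3.790000e-02  2.459000e+03]
wrist crate [ 4.448000e-01 -2.835000e-01  7.665770e+01  1.363434e+02  8.950100e+01
  3.800000e-02  2.895000e+03]
wrist crate [ 4.590000e-01 -3.292000e-01  1.226520e+01  1.241837e+02  8.938300e+01
  3.750000e-02  7.510000e+02]
scene [5.86100e-01 1.73300e-01 8.00641e+01 6.33968e+01 8.54202e+01 6.28000e-02
 6.17000e+02]
scene [ 6.00700e-01 -9.70000e-03  6.39658e+01  6.09104e+01  5.43490e+00
  6.23000e-02  3.59000e+02]
scene [ 5.96800e-01 -1.00200e-01  6.408
[... 321 characters left out ...]
9178e+01  6.19988e+01  4.25770e+00
  6.49000e-02  3.51000e+02]
side [ 5.95700e-01 -1.02000e-01  6.37505e+01  8.37455e+01  2.72350e+00
  6.51000e-02  5.41000e+02]
side red [ 4.291000e-01 -6.320000e-02  2.559307e+02  8.754150e+01  8.821610e+01
  3.480000e-02  7.100000e+02]
side crate [ 5.253000e-01 -2.907000e-01  9.571620e+01  3.015785e+02  8.981320e+01
  3.900000e-02  1.319000e+03]
wrist inred [ 4.27600e-01 -1.42200e-01  5.87760e+01  5.81601e+01  8.83886e+01
  6.41000e-02  7.64900e+03]
scene inred [ 4.27500e-01 -1.41400e-01  6.24319e+01  6.16490e+01  8.86240e+01
  6.24000e-02  3.95000e+02]
side inred [ 4.27300e-01 -1.42900e-01  6.46859e+01  6.19789e+01  8.88707e+01
  6.49000e-02  5.13000e+02]
```

View pics/l3_wrist.png

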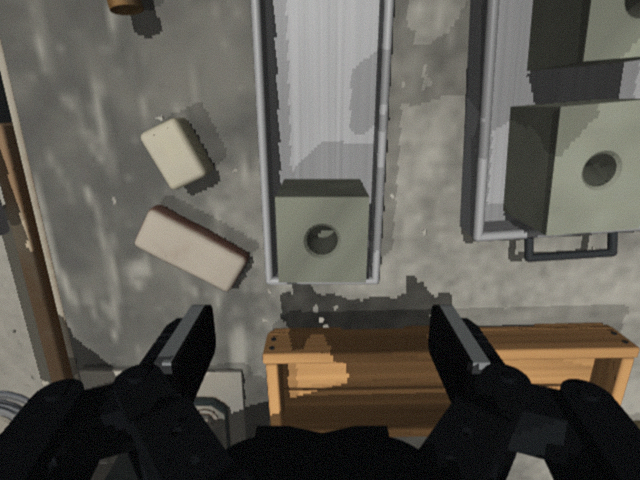

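Request:
drive_tool(
  commands=[
    {"tx": 0.495,"ty": 0.985,"tz": 0.3,"rx": 0,"ry": 0,"rz": -0.02,"grip": -1},
    {"tx": 0.495,"ty": 0.985,"tz": 0.3,"rx": 0,"ry": 0,"rz": -0.02,"grip": -1},
    {"tx": 0.495,"ty": 0.985,"tz": 0.3,"rx": 0,"ry": 0,"rz": -0.02,"grip": -1},
    {"tx": 0.495,"ty": 0.985,"tz": 0.3,"rx": 0,"ry": 0,"rz": -0.02,"grip": -1},
    {"tx": 0.495,"ty": 0.985,"tz": 0.3,"rx": 0,"ry": 0,"rz": -0.02,"grip": -1},
    {"tx": 0.495,"ty": 0.985,"tz": 0,"rx": 0,"ry": 0,"rz": -0.02,"grip": -1},
    {"tx": 0.495,"ty": 0.985,"tz": 0,"rx": 0,"ry": 0,"rz": -0.02,"grip": -1},
    {"tx": 0.495,"ty": 0.985,"tz": 0,"rx": 0,"ry": 0,"rz": -0.02,"grip": -1},
    {"tx": 0.495,"ty": 0.985,"tz": 0,"rx": 0,"ry": 0,"rz": -0.02,"grip": -1},
    {"tx": 0.495,"ty": 0.985,"tz": 0,"rx": 0,"ry": 0,"rz": -0.02,"grip": -1},
  ],
)

```text
clock: 39.2
tcp_pos: [0.5261, 0.0553, 0.174]
orientation: [-2.281, -2.159, 0.003]
contact_force: [0.1, 0.4, -0.1]
grip_width: 0.0851
```

Request:
drive_tool(
  commands=[
    {"tx": 0.495,"ty": 0.985,"tz": 0,"rx": 0,"ry": 0,"rz": -0.02,"grip": -1},
    {"tx": 0.495,"ty": 0.985,"tz": 0,"rx": 0,"ry": 0,"rz": -0.02,"grip": -1},
    {"tx": 0.495,"ty": 0.985,"tz": 0,"rx": 0,"ry": 0,"rz": -0.02,"grip": -1},
    {"tx": 0.495,"ty": 0.985,"tz": 0,"rx": 0,"ry": 0,"rz": -0.02,"grip": -1},
    {"tx": 0.495,"ty": 0.985,"tz": 0,"rx": 0,"ry": 0,"rz": -0.02,"grip": -1},
    {"tx": 0.495,"ty": 0.985,"tz": 0,"rx": 0,"ry": 0,"rz": -0.02,"grip": -1},
    {"tx": 0,"ty": 0,"tz": 0,"rx": 0,"ry": 0,"rz": 0,"grip": -1},
    {"tx": 0,"ty": 0,"tz": 0,"rx": 0,"ry": 0,"rz": 0,"grip": -1},
  ],
)

```text
clock: 40.2
tcp_pos: [0.5857, 0.1722, 0.1749]
orientation: [2.3, 2.139, -0.001]
contact_force: [-0.0, -0.7, 0.6]
grip_width: 0.0854
```

```bash
python3 look.py l4|grep -v -e crate -e red
```

```text
t 40.2 tcp [0.5857 0.1722 0.1749] rv [ 2.300e+00  2.139e+00 -1.000e-03] F [-0.  -0.7  0.6] w 0.0854
jaw angle -4.15
wrist [5.85700e-01 1.73200e-01 7.84720e+01 5.82357e+01 8.58701e+01 6.41000e-02
 8.37200e+03]
wrist [ 6.00800e-01 -2.20000e-03  5.81016e+01  4.42439e+01  2.83210e+00
  6.41000e-02  2.46900e+03]
 4.50000e+02]
  3.470000e-02  5.910000e+02]
scene [5.85900e-01 1.73600e-01 7.98984e+01 6.41686e+01 8.49476e+01 6.29000e-02
 6.14000e+02]
scene [ 6.00900e-01 -1.07000e-02  6.29726e+01  6.20656e+01  2.43830e+00
  6.24000e-02  3.60000e+02]
scene [ 5.95700e-01 -1.00100e-01  6.23561e+01  8.26049e+01  3.20470e+00
  6.25000e-02  4.12000e+02]
  3.270000e-02  6.580000e+02]
  3.660000e-02  5.320000e+02]
side [5.85000e-01 1.72100e-01 8.79128e+01 6.35391e+01 8.67945e+01 6.53000e-02
 3.76000e+02]
side [ 6.00100e-01 -1.07000e-02  6.36721e+01  6.54515e+01  3.39770e+00
  6.48000e-02  3.84000e+02]
side [ 5.95600e-01 -1.00900e-01  6.52765e+01  8.36389e+01  3.80040e+00
  6.51000e-02  5.50000e+02]
  3.480000e-02  7.080000e+02]
  3.900000e-02  1.317000e+03]
```

View pics/l4_wrist.png

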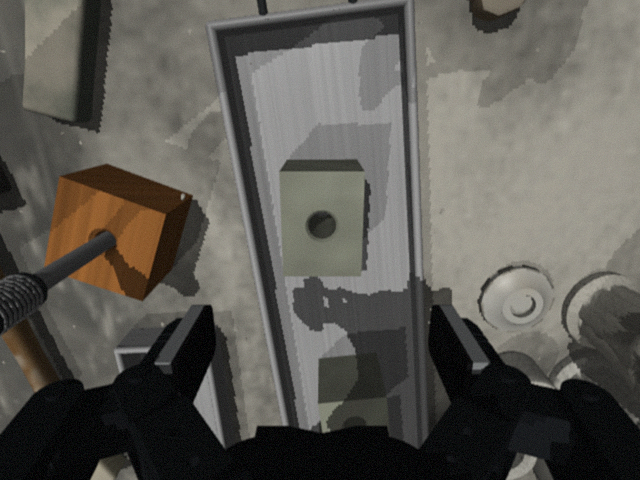

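Aligned over plinth 2 (bore at (321,225)). Descend 0.143 and grip.

Request:
drive_tool(
  commands=[
    {"tx": 0,"ty": 0.04,"tz": -1,"rx": 0,"ry": 0,"rz": 0,"grip": -1},
    {"tx": 0,"ty": 0,"tz": -1,"rx": 0,"ry": 0,"rz": 0,"grip": -1},
    {"tx": 0,"ty": 0,"tz": -1,"rx": 0,"ry": 0,"rz": 0,"grip": -1},
    {"tx": 0,"ty": 0,"tz": -1,"rx": 0,"ry": 0,"rz": 0,"grip": -1},
    {"tx": 0,"ty": 0,"tz": -1,"rx": 0,"ry": 0,"rz": 0,"grip": -1},
    {"tx": 0,"ty": 0,"tz": -1,"rx": 0,"ry": 0,"rz": 0,"grip": -1},
    {"tx": 0,"ty": 0,"tz": -0.6,"rx": 0,"ry": 0,"rz": 0,"grip": -1},
    {"tx": 0,"ty": 0,"tz": -0.4,"rx": 0,"ry": 0,"rz": 0,"grip": -1},
    {"tx": 0,"ty": 0,"tz": 0,"rx": 0,"ry": 0,"rz": 0,"grip": -1},
  ],
)

```text
clock: 41.48
tcp_pos: [0.5857, 0.1737, 0.0347]
orientation: [-2.3, -2.14, 0.001]
contact_force: [-0.1, -1.1, -0.1]
grip_width: 0.0853
```

Request:
drive_tool(
  commands=[
    {"tx": 0,"ty": 0,"tz": 0,"rx": 0,"ry": 0,"rz": 0,"grip": -0.6},
    {"tx": 0,"ty": 0,"tz": 0,"rx": 0,"ry": 0,"rz": 0,"grip": 0.2},
    {"tx": 0,"ty": 0,"tz": 0,"rx": 0,"ry": 0,"rz": 0,"grip": 1},
    {"tx": 0,"ty": 0,"tz": 0,"rx": 0,"ry": 0,"rz": 0,"grip": 1},
    {"tx": 0,"ty": 0,"tz": 0,"rx": 0,"ry": 0,"rz": 0,"grip": 1},
  ],
  grip_force=80,
)

```text
clock: 42.1
tcp_pos: [0.5864, 0.174, 0.0362]
orientation: [2.3, 2.14, 0.002]
contact_force: [-2.0, 0.2, 6.4]
grip_width: 0.0562
```

Request:
drive_tool(
  commands=[
    {"tx": 0,"ty": 0,"tz": 0.5,"rx": 0,"ry": 0,"rz": 0,"grip": 1},
    {"tx": 0,"ty": 0,"tz": 1,"rx": 0,"ry": 0,"rz": 0,"grip": 1},
    {"tx": 0,"ty": 0,"tz": 1,"rx": 0,"ry": 0,"rz": 0,"grip": 1},
    {"tx": 0,"ty": 0,"tz": 1,"rx": 0,"ry": 0,"rz": 0,"grip": 1},
    {"tx": 0,"ty": 0,"tz": 1,"rx": 0,"ry": 0,"rz": 0,"grip": 1},
    {"tx": 0,"ty": 0,"tz": 1,"rx": 0,"ry": 0,"rz": 0,"grip": 1},
    {"tx": 0,"ty": 0,"tz": 0.5,"rx": 0,"ry": 0,"rz": 0,"grip": 1},
    {"tx": 0,"ty": 0,"tz": 0,"rx": 0,"ry": 0,"rz": 0,"grip": 1},
  ],
)

```text
clock: 43.1
tcp_pos: [0.5863, 0.1739, 0.1562]
orientation: [2.299, 2.14, 0.003]
contact_force: [0.2, 0.6, -6.8]
grip_width: 0.0566
```

```bash
python3 - <<'E'
from h import *
o=obs(); print(o["joints"].round(2))
f=grab("wrist"); cv2.imwrite("pics/g2.png",f["frame"])
E
```

```text
t 43.1 tcp [0.5863 0.1739 0.1562] rv [2.299 2.14  0.003] F [ 0.2  0.6 -6.8] w 0.0566
[-0.29  0.46 -0.14  1.78  0.08  0.91 -0.53]
```

View pics/g2.png

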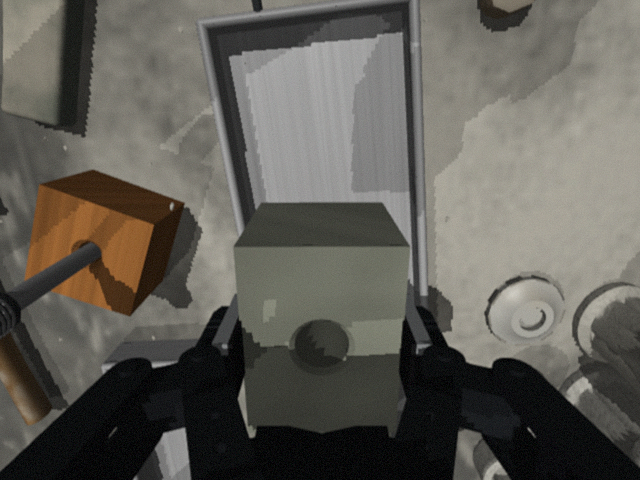

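Request:
drive_tool(
  commands=[
    {"tx": -0.023,"ty": -0.968,"tz": 0,"rx": 0,"ry": 0,"rz": 0.489,"grip": 1},
    {"tx": -0.023,"ty": -0.968,"tz": 0,"rx": 0,"ry": 0,"rz": 0.489,"grip": 1},
    {"tx": -0.023,"ty": -0.968,"tz": 0,"rx": 0,"ry": 0,"rz": 0.489,"grip": 1},
    {"tx": -0.023,"ty": -0.968,"tz": 0,"rx": 0,"ry": 0,"rz": 0.489,"grip": 1},
    {"tx": -0.023,"ty": -0.968,"tz": 0,"rx": 0,"ry": 0,"rz": 0.489,"grip": 1},
    {"tx": -0.023,"ty": -0.968,"tz": 0,"rx": 0,"ry": 0,"rz": 0.489,"grip": 1},
    {"tx": -0.023,"ty": -0.968,"tz": 0,"rx": 0,"ry": 0,"rz": 0.489,"grip": 1},
    {"tx": -0.023,"ty": -0.968,"tz": 0,"rx": 0,"ry": 0,"rz": 0.489,"grip": 1},
  ],
)

```text
clock: 44.15
tcp_pos: [0.5813, 0.0181, 0.154]
orientation: [-1.633, -2.682, 0.002]
contact_force: [-0.8, 0.4, -6.8]
grip_width: 0.0569
```

Request:
drive_tool(
  commands=[
    {"tx": -0.023,"ty": -0.968,"tz": 0,"rx": 0,"ry": 0,"rz": 0.489,"grip": 1},
    {"tx": -0.023,"ty": -0.968,"tz": 0,"rx": 0,"ry": 0,"rz": 0.489,"grip": 1},
    {"tx": -0.023,"ty": -0.968,"tz": 0,"rx": 0,"ry": 0,"rz": 0.489,"grip": 1},
    {"tx": -0.023,"ty": -0.968,"tz": 0,"rx": 0,"ry": 0,"rz": 0.489,"grip": 1},
    {"tx": -0.023,"ty": -0.968,"tz": 0,"rx": 0,"ry": 0,"rz": 0.489,"grip": 1},
    {"tx": -0.023,"ty": -0.968,"tz": 0,"rx": 0,"ry": 0,"rz": 0.489,"grip": 1},
    {"tx": -0.023,"ty": -0.968,"tz": 0,"rx": 0,"ry": 0,"rz": 0.489,"grip": 1},
    {"tx": -0.023,"ty": -0.968,"tz": 0,"rx": 0,"ry": 0,"rz": 0.489,"grip": 1},
  ],
)

```text
clock: 45.15
tcp_pos: [0.5776, -0.1366, 0.1539]
orientation: [-0.85, -3.022, 0.0]
contact_force: [-0.3, 0.0, -5.7]
grip_width: 0.0566
```

Request:
drive_tool(
  commands=[
    {"tx": -0.023,"ty": -0.968,"tz": 0,"rx": 0,"ry": 0,"rz": 0.489,"grip": 1},
    {"tx": -0.023,"ty": -0.968,"tz": 0,"rx": 0,"ry": 0,"rz": 0.489,"grip": 1},
    {"tx": -0.023,"ty": -0.968,"tz": 0,"rx": 0,"ry": 0,"rz": 0.489,"grip": 1},
    {"tx": -0.023,"ty": -0.968,"tz": 0,"rx": 0,"ry": 0,"rz": 0.489,"grip": 1},
    {"tx": -0.023,"ty": -0.968,"tz": 0,"rx": 0,"ry": 0,"rz": 0.489,"grip": 1},
    {"tx": -0.023,"ty": -0.968,"tz": 0,"rx": 0,"ry": 0,"rz": 0.489,"grip": 1},
    {"tx": -0.023,"ty": -0.968,"tz": 0,"rx": 0,"ry": 0,"rz": 0.489,"grip": 1},
    {"tx": -0.023,"ty": -0.968,"tz": 0,"rx": 0,"ry": 0,"rz": 0.489,"grip": 1},
    {"tx": 0,"ty": 0,"tz": 0,"rx": 0,"ry": 0,"rz": 0,"grip": 1},
    {"tx": 0,"ty": 0,"tz": 0,"rx": 0,"ry": 0,"rz": 0,"grip": 1},
  ],
)

```text
clock: 46.4
tcp_pos: [0.5743, -0.29, 0.1542]
orientation: [-0.007, -3.14, -0.002]
contact_force: [-0.1, 0.1, -7.5]
grip_width: 0.0568
```

```bash
python3 look.py l5; python3 - <<'E'
from h import *
f=grab("wrist");W=cloud(f)
# crate long walls, fit lines at z~.038
k=np.isfinite(W[...,2])&(abs(W[...,2]-.038)<.004)
for x0 in np.arange(.38,.68,.03):
    q=W[k&(abs(W[...,0]-x0)<.004)&(W[...,1]<-.2)&(W[...,1]>-.36)]
    if len(q)<5: continue
    a=q[q[:,1]>-.29][:,1]; b=q[q[:,1]<-.29][:,1]
    print(round(x0,3), len(q),[ (a.min().round(4),a.max().round(4)) if len(a) else None,(b.min().round(4),b.max().round(4)) if len(b) else None])
E
```

```text
t 46.4 tcp [ 0.5743 -0.29    0.1542] rv [-7.00e-03 -3.14e+00 -2.00e-03] F [-0.1  0.1 -7.5] w 0.0568
jaw angle 89.74
wrist [ 5.97200e-01 -1.05400e-01  5.90878e+01  7.25804e+01  3.20720e+00
  6.35000e-02  8.65700e+03]
wrist red [ 4.512000e-01 -1.360000e-01  1.063225e+02  4.041560e+01  8.847210e+01
  3.420000e-02  2.964000e+03]
wrist crate [ 4.946000e-01 -2.516000e-01  1.040000e+01  1.263194e+02  8.962180e+01
  3.780000e-02  3.153000e+03]
wrist crate [ 4.949000e-01 -3.295000e-01  1.040130e+01  1.279131e+02  8.954830e+01
  3.780000e-02  3.178000e+03]
scene [ 6.01700e-01 -1.08000e-02  6.49738e+01  6.34815e+01  5.58800e-01
  6.26000e-02  3.63000e+02]
scene [ 5.97000e-01 -1.00800e-01  6.24732e+01  8.05034e+01  3.71260e+00
  6.25000e-02  4.14000e+02]
scene red [ 4.295000e-01 -6.210000e-02  2.501461e+02  8.796980e+01  8.825980e+01
  3.280000e-02  6.620000e+02]
scene crate [ 5.263000e-01 -2.904000e-01  9.461700e+01  3.001017e+02  8.895930e+01
  3.650000e-02  5.270000e+02]
side [ 5.99500e-01 -1.02000e-02  6.38593e+01  6.67803e+01  5.80870e+00
  6.49000e-02  3.86000e+02]
side [ 5.95200e-01 -9.99000e-02  6.26247e+01  8.63988e+01  2.48430e+00
  6.51000e-02  5.50000e+02]
side red [ 4.290000e-01 -6.240000e-02  2.555539e+02  8.926470e+01  8.804910e+01
  3.460000e-02  7.150000e+02]
side crate [ 5.260000e-01 -2.907000e-01  9.327770e+01  3.012292e+02  8.887380e+01
  3.900000e-02  1.312000e+03]
0.44 495 [(np.float64(-0.2563), np.float64(-0.2461)), (np.float64(-0.334), np.float64(-0.324))]
0.47 435 [(np.float64(-0.2566), np.float64(-0.2466)), (np.float64(-0.3343), np.float64(-0.3242))]
0.5 382 [(np.float64(-0.2568), np.float64(-0.2467)), (np.float64(-0.3345), np.float64(-0.3244))]
0.53 339 [(np.float64(-0.2568), np.float64(-0.2469)), (np.float64(-0.3348), np.float64(-0.3247))]
0.56 89 [(np.float64(-0.2571), np.float64(-0.2478)), (np.float64(-0.335), np.float64(-0.3251))]
```

View pics/l5_wrist.png

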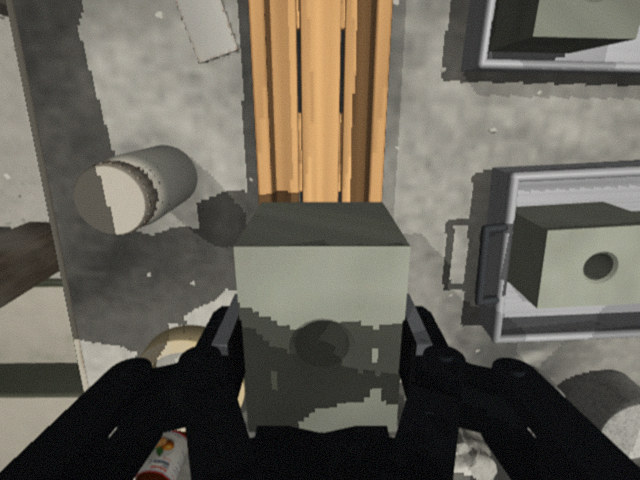

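View pics/l5_side.png

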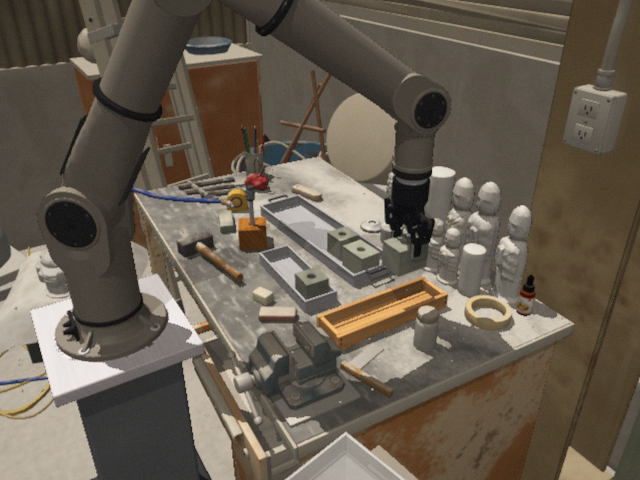

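Request:
drive_tool(
  commands=[
    {"tx": 0,"ty": -0.06,"tz": -1,"rx": 0,"ry": 0,"rz": 0,"grip": 1},
    {"tx": 0,"ty": 0,"tz": -1,"rx": 0,"ry": 0,"rz": 0,"grip": 1},
    {"tx": 0,"ty": 0,"tz": -1,"rx": 0,"ry": 0,"rz": 0,"grip": 1},
    {"tx": 0,"ty": 0,"tz": -1,"rx": 0,"ry": 0,"rz": 0,"grip": 1},
    {"tx": 0,"ty": 0,"tz": -0.25,"rx": 0,"ry": 0,"rz": 0,"grip": 1},
    {"tx": 0,"ty": 0,"tz": 0,"rx": 0,"ry": 0,"rz": 0,"grip": 1},
    {"tx": 0,"ty": 0,"tz": 0,"rx": 0,"ry": 0,"rz": 0,"grip": 1},
  ],
)

```text
clock: 47.48
tcp_pos: [0.5756, -0.2924, 0.071]
orientation: [0.006, 3.14, -0.001]
contact_force: [1.3, 0.1, -6.1]
grip_width: 0.0567
```

Request:
drive_tool(
  commands=[
    {"tx": 0,"ty": 0.05,"tz": -0.4,"rx": 0,"ry": 0,"rz": 0,"grip": 1},
    {"tx": 0,"ty": 0,"tz": -0.4,"rx": 0,"ry": 0,"rz": 0,"grip": 1},
    {"tx": 0,"ty": 0,"tz": -0.4,"rx": 0,"ry": 0,"rz": 0,"grip": 1},
    {"tx": 0,"ty": 0,"tz": 0,"rx": 0,"ry": 0,"rz": 0,"grip": 1},
    {"tx": 0,"ty": 0,"tz": 0,"rx": 0,"ry": 0,"rz": 0,"grip": 1},
  ],
)

```text
clock: 48.1
tcp_pos: [0.5749, -0.2911, 0.0461]
orientation: [0.006, 3.142, 0.0]
contact_force: [-0.3, 0.2, -7.1]
grip_width: 0.0565
```

Request:
drive_tool(
  commands=[
    {"tx": 0,"ty": 0,"tz": -0.12,"rx": 0,"ry": 0,"rz": 0,"grip": 1},
    {"tx": 0,"ty": 0,"tz": -0.1,"rx": 0,"ry": 0,"rz": 0,"grip": 1},
    {"tx": 0,"ty": 0,"tz": 0,"rx": 0,"ry": 0,"rz": 0,"grip": 1},
  ],
)

```text
clock: 48.48
tcp_pos: [0.575, -0.2913, 0.0422]
orientation: [0.007, 3.141, -0.0]
contact_force: [-1.5, -0.5, -1.9]
grip_width: 0.0571
```

Contact beginning (weight coming off). Another 0.6 mm, release, rise.

Request:
drive_tool(
  commands=[
    {"tx": 0,"ty": 0,"tz": -0.04,"rx": 0,"ry": 0,"rz": 0,"grip": 1},
    {"tx": 0,"ty": 0,"tz": 0,"rx": 0,"ry": 0,"rz": 0,"grip": 0},
    {"tx": 0,"ty": 0,"tz": 0,"rx": 0,"ry": 0,"rz": 0,"grip": -1},
    {"tx": 0,"ty": 0,"tz": 0,"rx": 0,"ry": 0,"rz": 0,"grip": -1},
    {"tx": 0,"ty": 0,"tz": 0,"rx": 0,"ry": 0,"rz": 0,"grip": -1},
    {"tx": 0,"ty": 0,"tz": 0.6,"rx": 0,"ry": 0,"rz": 0,"grip": -1},
    {"tx": 0,"ty": 0,"tz": 1,"rx": 0,"ry": 0,"rz": 0,"grip": -1},
    {"tx": 0,"ty": 0,"tz": 1,"rx": 0,"ry": 0,"rz": 0,"grip": -1},
    {"tx": 0,"ty": 0,"tz": 1,"rx": 0,"ry": 0,"rz": 0,"grip": -1},
    {"tx": 0,"ty": 0,"tz": 1,"rx": 0,"ry": 0,"rz": 0,"grip": -1},
  ],
)

```text
clock: 49.72
tcp_pos: [0.5749, -0.2913, 0.1348]
orientation: [0.007, 3.141, -0.001]
contact_force: [-0.5, -0.1, 0.4]
grip_width: 0.0853
```

```bash
cat >> look.py <<'E'
    for q in rects(W,.05,.08,.36,.49,-.22,.09): print(n,"INRED",np.round(q,4))
    for q in rects(W,.055,.085,.36,.7,-.36,-.2): print(n,"INCRATE",np.round(q,4))
E
python3 look.py l6 | grep -v -e "e+02"
```

```text
t 49.73 tcp [ 0.5749 -0.2913  0.1348] rv [ 7.000e-03  3.141e+00 -1.000e-03] F [-0.5 -0.1  0.4] w 0.0853
jaw angle 89.76
wrist [ 5.97600e-01 -1.14100e-01  5.95570e+01  5.59092e+01  3.25120e+00
  6.35000e-02  7.64700e+03]
wrist red [ 4.53700e-01 -1.44300e-01  9.01389e+01  3.49454e+01  8.85113e+01
  3.42000e-02  3.04200e+03]
  3.780000e-02  1.284100e+04]
wrist INRED [ 4.49300e-01 -1.45800e-01  5.40278e+01  1.58192e+01  8.84059e+01
  6.35000e-02  3.31200e+03]
wrist INCRATE [ 5.75800e-01 -2.91300e-01  5.81855e+01  7.92118e+01  8.96793e+01
  6.99000e-02  1.19070e+04]
scene [ 6.00800e-01 -1.03000e-02  6.22673e+01  6.40304e+01  1.33250e+00
scene [ 5.96500e-01 -1.01600e-01  6.26786e+01  8.47270e+01  4.43700e+00
scene INRED [ 4.27900e-01 -1.41600e-01  6.28861e+01  6.22613e+01  8.84079e+01
scene INCRATE [ 5.74800e-01 -2.90700e-01  8.38571e+01  6.38545e+01  3.99400e-01
side [ 6.00900e-01 -1.15000e-02  6.41126e+01  6.62171e+01  1.98080e+00
side [ 5.95500e-01 -1.02900e-01  6.21787e+01  8.46644e+01  1.02380e+00
  3.910000e-02  1.335000e+03]
side INRED [ 4.26500e-01 -1.41600e-01  6.51748e+01  6.27906e+01  8.92223e+01
side INCRATE [ 5.74400e-01 -2.91900e-01  6.33338e+01  8.34073e+01  8.91446e+01
```

View pics/l6_wrist.png

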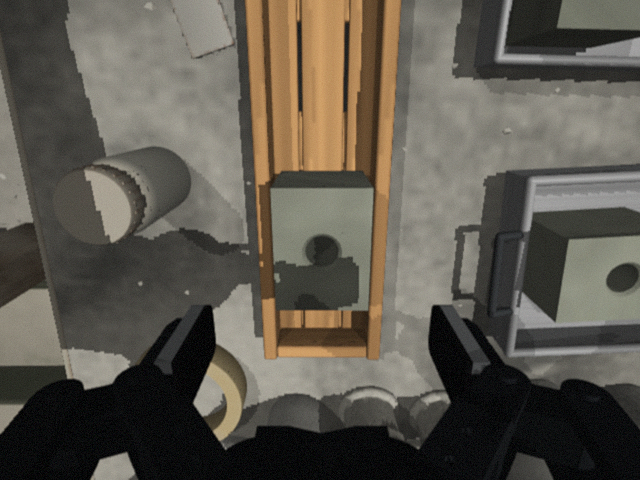

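Request:
drive_tool(
  commands=[
    {"tx": 0.094,"ty": 1.0,"tz": 0.3,"rx": 0,"ry": 0,"rz": -0.775,"grip": -1},
    {"tx": 0.094,"ty": 1.0,"tz": 0.3,"rx": 0,"ry": 0,"rz": -0.775,"grip": -1},
    {"tx": 0.094,"ty": 1.0,"tz": 0.3,"rx": 0,"ry": 0,"rz": -0.775,"grip": -1},
    {"tx": 0.094,"ty": 1.0,"tz": 0.3,"rx": 0,"ry": 0,"rz": -0.775,"grip": -1},
    {"tx": 0.094,"ty": 1.0,"tz": 0.3,"rx": 0,"ry": 0,"rz": -0.775,"grip": -1},
    {"tx": 0.094,"ty": 1.0,"tz": 0.3,"rx": 0,"ry": 0,"rz": -0.775,"grip": -1},
    {"tx": 0.094,"ty": 1.0,"tz": 0.3,"rx": 0,"ry": 0,"rz": -0.775,"grip": -1},
  ],
)

```text
clock: 50.75
tcp_pos: [0.5873, -0.1504, 0.174]
orientation: [-1.172, -2.913, 0.001]
contact_force: [0.5, 0.8, -0.5]
grip_width: 0.0855
```

Request:
drive_tool(
  commands=[
    {"tx": 0.094,"ty": 1.0,"tz": 0,"rx": 0,"ry": 0,"rz": -0.775,"grip": -1},
    {"tx": 0.094,"ty": 1.0,"tz": 0,"rx": 0,"ry": 0,"rz": -0.775,"grip": -1},
    {"tx": 0.094,"ty": 1.0,"tz": 0,"rx": 0,"ry": 0,"rz": -0.775,"grip": -1},
    {"tx": 0.094,"ty": 1.0,"tz": 0,"rx": 0,"ry": 0,"rz": -0.775,"grip": -1},
    {"tx": 0.094,"ty": 1.0,"tz": 0,"rx": 0,"ry": 0,"rz": -0.775,"grip": -1},
    {"tx": 0.094,"ty": 1.0,"tz": 0,"rx": 0,"ry": 0,"rz": -0.775,"grip": -1},
    {"tx": 0.094,"ty": 1.0,"tz": 0,"rx": 0,"ry": 0,"rz": -0.775,"grip": -1},
    {"tx": 0,"ty": 0,"tz": 0,"rx": 0,"ry": 0,"rz": 0,"grip": -1},
    {"tx": 0,"ty": 0,"tz": 0,"rx": 0,"ry": 0,"rz": 0,"grip": -1},
  ],
)

```text
clock: 51.88
tcp_pos: [0.6007, -0.0123, 0.1743]
orientation: [-2.162, -2.28, 0.002]
contact_force: [0.1, -0.3, -1.3]
grip_width: 0.0856
```

```bash
python3 look.py l7 | grep -v -e "e+02"
```

```text
t 51.88 tcp [ 0.6007 -0.0123  0.1743] rv [-2.162e+00 -2.280e+00  2.000e-03] F [ 0.1 -0.3 -1.3] w 0.0856
jaw angle 3.04
wrist [ 6.01300e-01 -1.06000e-02  5.82069e+01  5.86915e+01  2.79320e+00
  6.41000e-02  6.23500e+03]
wrist [ 5.96700e-01 -1.02100e-01  5.80795e+01  8.00695e+01  3.17740e+00
  6.42000e-02  6.65100e+03]
  3.430000e-02  5.951000e+03]
wrist INRED [ 4.27800e-01 -1.38300e-01  5.25498e+01  5.95623e+01  8.81114e+01
  6.39000e-02  3.86800e+03]
scene [ 6.01100e-01 -1.14000e-02  6.38849e+01  6.35862e+01  3.20330e+00
scene [ 5.96900e-01 -1.01400e-01  6.40871e+01  8.23133e+01  3.21790e+00
scene INRED [ 4.27400e-01 -1.41300e-01  6.22175e+01  6.25160e+01  8.89955e+01
scene INCRATE [ 5.74400e-01 -2.89800e-01  8.43572e+01  6.41611e+01  7.46400e-01
side [ 6.00500e-01 -9.30000e-03  6.54513e+01  6.71987e+01  1.27510e+00
side [ 5.94100e-01 -1.01400e-01  6.59418e+01  8.57420e+01  4.79960e+00
  3.920000e-02  1.328000e+03]
side INRED [ 4.26800e-01 -1.41500e-01  6.53623e+01  6.13590e+01  8.77975e+01
side INCRATE [ 5.74400e-01 -2.91600e-01  6.43910e+01  8.39059e+01  8.70869e+01
```

View pics/l7_wrist.png

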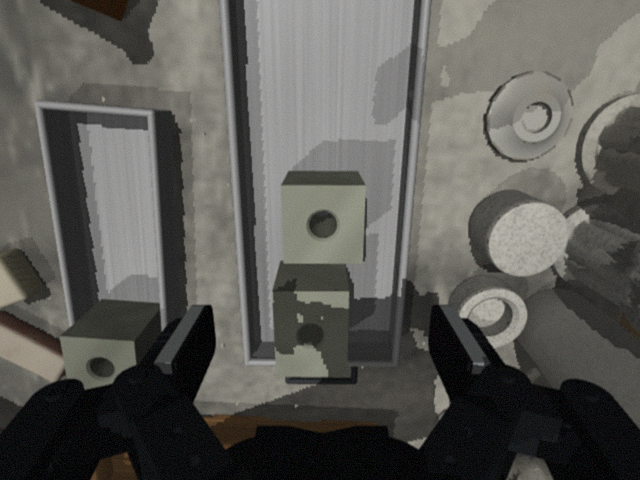

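Aligned on plinth 4 (bore (322,224)). Descend and grip.

Request:
drive_tool(
  commands=[
    {"tx": 0.03,"ty": 0.05,"tz": -1,"rx": 0,"ry": 0,"rz": 0,"grip": -1},
    {"tx": 0,"ty": 0,"tz": -1,"rx": 0,"ry": 0,"rz": 0,"grip": -1},
    {"tx": 0,"ty": 0,"tz": -1,"rx": 0,"ry": 0,"rz": 0,"grip": -1},
    {"tx": 0,"ty": 0,"tz": -1,"rx": 0,"ry": 0,"rz": 0,"grip": -1},
    {"tx": 0,"ty": 0,"tz": -1,"rx": 0,"ry": 0,"rz": 0,"grip": -1},
    {"tx": 0,"ty": 0,"tz": -1,"rx": 0,"ry": 0,"rz": 0,"grip": -1},
    {"tx": 0,"ty": 0,"tz": -0.6,"rx": 0,"ry": 0,"rz": 0,"grip": -1},
    {"tx": 0,"ty": 0,"tz": -0.45,"rx": 0,"ry": 0,"rz": 0,"grip": -1},
    {"tx": 0,"ty": 0,"tz": 0,"rx": 0,"ry": 0,"rz": 0,"grip": -1},
  ],
)

```text
clock: 53.15
tcp_pos: [0.6014, -0.0102, 0.0334]
orientation: [-2.163, -2.278, 0.001]
contact_force: [-0.1, -0.3, -0.2]
grip_width: 0.0856
```

Request:
drive_tool(
  commands=[
    {"tx": 0,"ty": 0,"tz": 0,"rx": 0,"ry": 0,"rz": 0,"grip": -0.6},
    {"tx": 0,"ty": 0,"tz": 0,"rx": 0,"ry": 0,"rz": 0,"grip": 0.2},
    {"tx": 0,"ty": 0,"tz": 0,"rx": 0,"ry": 0,"rz": 0,"grip": 1},
    {"tx": 0,"ty": 0,"tz": 0,"rx": 0,"ry": 0,"rz": 0,"grip": 1},
    {"tx": 0,"ty": 0,"tz": 0,"rx": 0,"ry": 0,"rz": 0,"grip": 1},
  ],
  grip_force=80,
)

```text
clock: 53.78
tcp_pos: [0.6024, -0.0101, 0.0349]
orientation: [2.162, 2.278, 0.002]
contact_force: [-0.4, -0.5, 6.7]
grip_width: 0.0569
```

Request:
drive_tool(
  commands=[
    {"tx": 0,"ty": 0,"tz": 0.5,"rx": 0,"ry": 0,"rz": 0,"grip": 1},
    {"tx": 0,"ty": 0,"tz": 1,"rx": 0,"ry": 0,"rz": 0,"grip": 1},
    {"tx": 0,"ty": 0,"tz": 1,"rx": 0,"ry": 0,"rz": 0,"grip": 1},
    {"tx": 0,"ty": 0,"tz": 1,"rx": 0,"ry": 0,"rz": 0,"grip": 1},
    {"tx": 0,"ty": 0,"tz": 1,"rx": 0,"ry": 0,"rz": 0,"grip": 1},
    {"tx": 0,"ty": 0,"tz": 1,"rx": 0,"ry": 0,"rz": 0,"grip": 1},
    {"tx": 0,"ty": 0,"tz": 0.5,"rx": 0,"ry": 0,"rz": 0,"grip": 1},
    {"tx": 0,"ty": 0,"tz": 0,"rx": 0,"ry": 0,"rz": 0,"grip": 1},
  ],
)

```text
clock: 54.78
tcp_pos: [0.6022, -0.0102, 0.155]
orientation: [2.162, 2.277, 0.002]
contact_force: [0.2, 0.0, -6.3]
grip_width: 0.0561
```

Request:
drive_tool(
  commands=[
    {"tx": -0.356,"ty": -0.935,"tz": 0,"rx": 0,"ry": 0,"rz": 0.723,"grip": 1},
    {"tx": -0.356,"ty": -0.935,"tz": 0,"rx": 0,"ry": 0,"rz": 0.723,"grip": 1},
    {"tx": -0.356,"ty": -0.935,"tz": 0,"rx": 0,"ry": 0,"rz": 0.723,"grip": 1},
    {"tx": -0.356,"ty": -0.935,"tz": 0,"rx": 0,"ry": 0,"rz": 0.723,"grip": 1},
    {"tx": -0.356,"ty": -0.935,"tz": 0,"rx": 0,"ry": 0,"rz": 0.723,"grip": 1},
    {"tx": -0.356,"ty": -0.935,"tz": 0,"rx": 0,"ry": 0,"rz": 0.723,"grip": 1},
    {"tx": -0.356,"ty": -0.935,"tz": 0,"rx": 0,"ry": 0,"rz": 0.723,"grip": 1},
  ],
)

```text
clock: 55.65
tcp_pos: [0.5509, -0.1416, 0.1529]
orientation: [-1.236, -2.886, 0.001]
contact_force: [0.4, 0.3, -4.9]
grip_width: 0.0566
```

Request:
drive_tool(
  commands=[
    {"tx": -0.356,"ty": -0.935,"tz": 0,"rx": 0,"ry": 0,"rz": 0.723,"grip": 1},
    {"tx": -0.356,"ty": -0.935,"tz": 0,"rx": 0,"ry": 0,"rz": 0.723,"grip": 1},
    {"tx": -0.356,"ty": -0.935,"tz": 0,"rx": 0,"ry": 0,"rz": 0.723,"grip": 1},
    {"tx": -0.356,"ty": -0.935,"tz": 0,"rx": 0,"ry": 0,"rz": 0.723,"grip": 1},
    {"tx": -0.356,"ty": -0.935,"tz": 0,"rx": 0,"ry": 0,"rz": 0.723,"grip": 1},
    {"tx": -0.356,"ty": -0.935,"tz": 0,"rx": 0,"ry": 0,"rz": 0.723,"grip": 1},
    {"tx": -0.356,"ty": -0.935,"tz": 0,"rx": 0,"ry": 0,"rz": 0.723,"grip": 1},
    {"tx": -0.356,"ty": -0.935,"tz": 0,"rx": 0,"ry": 0,"rz": 0.723,"grip": 1},
    {"tx": 0,"ty": 0,"tz": 0,"rx": 0,"ry": 0,"rz": 0,"grip": 1},
    {"tx": 0,"ty": 0,"tz": 0,"rx": 0,"ry": 0,"rz": 0,"grip": 1},
  ],
)

```text
clock: 56.9
tcp_pos: [0.4948, -0.2897, 0.1534]
orientation: [-0.009, -3.141, -0.002]
contact_force: [0.9, -0.0, -5.5]
grip_width: 0.0568
```

```bash
python3 look.py l8 | grep -v -e "e+02"
```

```text
t 56.9 tcp [ 0.4948 -0.2897  0.1534] rv [-9.000e-03 -3.141e+00 -2.000e-03] F [ 0.9 -0.  -5.5] w 0.0568
jaw angle 89.67
wrist [ 5.96600e-01 -1.01400e-01  6.01821e+01  8.01729e+01  3.21330e+00
  6.35000e-02  7.00800e+03]
  3.42000e-02  4.97200e+03]
  3.780000e-02  7.268000e+03]
wrist crate [ 6.70800e-01 -2.91900e-01  8.79609e+01  9.91860e+00  8.96029e+01
wrist INRED [ 4.27900e-01 -1.42000e-01  6.01283e+01  5.82019e+01  8.84354e+01
  6.36000e-02  1.03350e+04]
scene [ 5.96900e-01 -1.02100e-01  6.40378e+01  8.29153e+01  3.83690e+00
scene INRED [ 4.29100e-01 -1.41500e-01  6.22676e+01  6.39228e+01  8.79897e+01
scene INCRATE [ 5.74400e-01 -2.89600e-01  8.19599e+01  6.68441e+01  6.80000e-02
side [ 5.94600e-01 -8.98000e-02  6.28619e+01  5.90484e+01  4.28450e+00
  3.900000e-02  1.340000e+03]
side INRED [ 4.26600e-01 -1.40600e-01  6.68725e+01  6.06170e+01  8.85391e+01
side INCRATE [ 5.74000e-01 -2.90500e-01  6.39807e+01  8.40621e+01  8.89470e+01
```

View pics/l8_side.png

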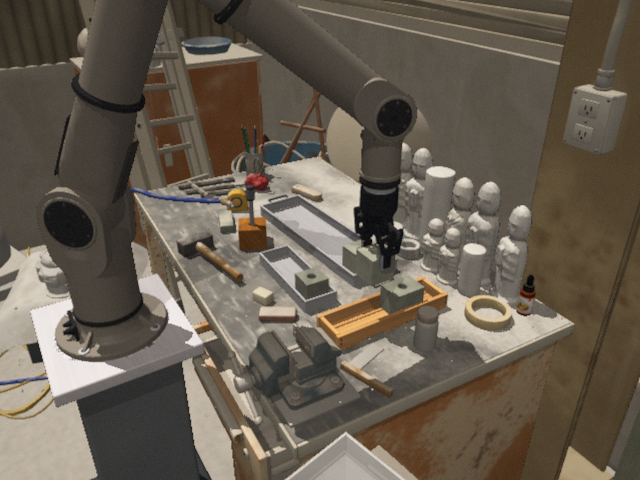

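Request:
drive_tool(
  commands=[
    {"tx": 0,"ty": 0,"tz": -1,"rx": 0,"ry": 0,"rz": 0,"grip": 1},
    {"tx": 0,"ty": 0,"tz": -1,"rx": 0,"ry": 0,"rz": 0,"grip": 1},
    {"tx": 0,"ty": 0,"tz": -1,"rx": 0,"ry": 0,"rz": 0,"grip": 1},
    {"tx": 0,"ty": 0,"tz": -1,"rx": 0,"ry": 0,"rz": 0,"grip": 1},
    {"tx": 0,"ty": 0,"tz": -0.2,"rx": 0,"ry": 0,"rz": 0,"grip": 1},
    {"tx": 0,"ty": 0,"tz": 0,"rx": 0,"ry": 0,"rz": 0,"grip": 1},
    {"tx": 0,"ty": 0,"tz": 0,"rx": 0,"ry": 0,"rz": 0,"grip": 1},
  ],
)

```text
clock: 57.92
tcp_pos: [0.4957, -0.2908, 0.0709]
orientation: [0.007, 3.14, -0.001]
contact_force: [0.0, 0.3, -5.3]
grip_width: 0.0565
```

Request:
drive_tool(
  commands=[
    {"tx": 0,"ty": 0,"tz": -0.4,"rx": 0,"ry": 0,"rz": 0,"grip": 1},
    {"tx": 0,"ty": 0,"tz": -0.4,"rx": 0,"ry": 0,"rz": 0,"grip": 1},
    {"tx": 0,"ty": 0,"tz": -0.4,"rx": 0,"ry": 0,"rz": 0,"grip": 1},
    {"tx": 0,"ty": 0,"tz": 0,"rx": 0,"ry": 0,"rz": 0,"grip": 1},
    {"tx": 0,"ty": 0,"tz": 0,"rx": 0,"ry": 0,"rz": 0,"grip": 1},
  ],
)

```text
clock: 58.55
tcp_pos: [0.495, -0.2906, 0.0459]
orientation: [0.007, 3.142, 0.0]
contact_force: [1.1, 0.4, -5.4]
grip_width: 0.0563
```

Request:
drive_tool(
  commands=[
    {"tx": 0,"ty": 0,"tz": -0.13,"rx": 0,"ry": 0,"rz": 0,"grip": 1},
    {"tx": 0,"ty": 0,"tz": -0.1,"rx": 0,"ry": 0,"rz": 0,"grip": 1},
    {"tx": 0,"ty": 0,"tz": 0,"rx": 0,"ry": 0,"rz": 0,"grip": 1},
  ],
)

```text
clock: 58.92
tcp_pos: [0.4947, -0.2906, 0.0412]
orientation: [-0.008, -3.141, -0.0]
contact_force: [-0.8, -0.5, -5.5]
grip_width: 0.0565
```

Request:
drive_tool(
  commands=[
    {"tx": 0,"ty": 0,"tz": -0.06,"rx": 0,"ry": 0,"rz": 0,"grip": 1},
    {"tx": 0,"ty": 0,"tz": 0,"rx": 0,"ry": 0,"rz": 0,"grip": 1},
  ],
)

```text
clock: 59.18
tcp_pos: [0.495, -0.2906, 0.0409]
orientation: [-0.008, -3.142, 0.001]
contact_force: [-3.9, 1.6, 5.6]
grip_width: 0.0568
```

Floor contact. Release and rise.

Request:
drive_tool(
  commands=[
    {"tx": 0,"ty": 0,"tz": 0,"rx": 0,"ry": 0,"rz": 0,"grip": 0},
    {"tx": 0,"ty": 0,"tz": 0,"rx": 0,"ry": 0,"rz": 0,"grip": -1},
    {"tx": 0,"ty": 0,"tz": 0,"rx": 0,"ry": 0,"rz": 0,"grip": -1},
    {"tx": 0,"ty": 0,"tz": 0,"rx": 0,"ry": 0,"rz": 0,"grip": -1},
    {"tx": 0,"ty": 0,"tz": 0.6,"rx": 0,"ry": 0,"rz": 0,"grip": -1},
    {"tx": 0,"ty": 0,"tz": 1,"rx": 0,"ry": 0,"rz": 0,"grip": -1},
    {"tx": 0,"ty": 0,"tz": 1,"rx": 0,"ry": 0,"rz": 0,"grip": -1},
    {"tx": 0,"ty": 0,"tz": 1,"rx": 0,"ry": 0,"rz": 0,"grip": -1},
    {"tx": 0,"ty": 0,"tz": 1,"rx": 0,"ry": 0,"rz": 0,"grip": -1},
    {"tx": 0,"ty": 0,"tz": 0.5,"rx": 0,"ry": 0,"rz": 0,"grip": -1},
  ],
)

```text
clock: 60.42
tcp_pos: [0.4958, -0.291, 0.1446]
orientation: [0.008, 3.139, -0.002]
contact_force: [-0.5, -0.1, -0.1]
grip_width: 0.0855
```

```bash
python3 look.py l9 | grep -v -e "e+02"
```

```text
t 60.42 tcp [ 0.4958 -0.291   0.1446] rv [ 8.000e-03  3.139e+00 -2.000e-03] F [-0.5 -0.1 -0.1] w 0.0855
jaw angle 89.72
wrist [ 5.96800e-01 -1.01600e-01  6.02725e+01  7.99950e+01  3.28880e+00
  6.34000e-02  6.53900e+03]
  3.420000e-02  5.123000e+03]
  3.780000e-02  1.432000e+04]
wrist INRED [ 4.27900e-01 -1.42000e-01  6.02764e+01  5.82614e+01  8.83201e+01
  6.36000e-02  1.12420e+04]
wrist INCRATE [ 4.95400e-01 -2.90600e-01  5.81883e+01  5.91794e+01  8.95801e+01
  6.99000e-02  8.30500e+03]
wrist INCRATE [ 5.75500e-01 -2.91300e-01  5.81643e+01  7.94674e+01  8.98610e+01
  6.98000e-02  8.76200e+03]
scene [ 5.95100e-01 -1.00900e-01  6.45751e+01  8.31952e+01  2.78490e+00
scene INRED [ 4.27100e-01 -1.41000e-01  6.17948e+01  6.27148e+01  8.75712e+01
scene INCRATE [ 5.75800e-01 -2.88900e-01  6.61645e+01  8.22129e+01  8.96828e+01
scene INCRATE [ 4.94900e-01 -2.90000e-01  6.48151e+01  6.23073e+01  8.87654e+01
side [ 5.96000e-01 -1.02700e-01  6.25887e+01  8.71483e+01  8.32100e-01
  3.900000e-02  1.288000e+03]
side INRED [ 4.26600e-01 -1.41700e-01  6.72841e+01  6.21628e+01  8.96433e+01
side INCRATE [ 5.75200e-01 -2.91000e-01  6.38887e+01  8.48718e+01  8.92040e+01
side INCRATE [ 4.94100e-01 -2.91400e-01  6.31304e+01  6.14014e+01  8.92636e+01
```

View pics/l9_wrist.png

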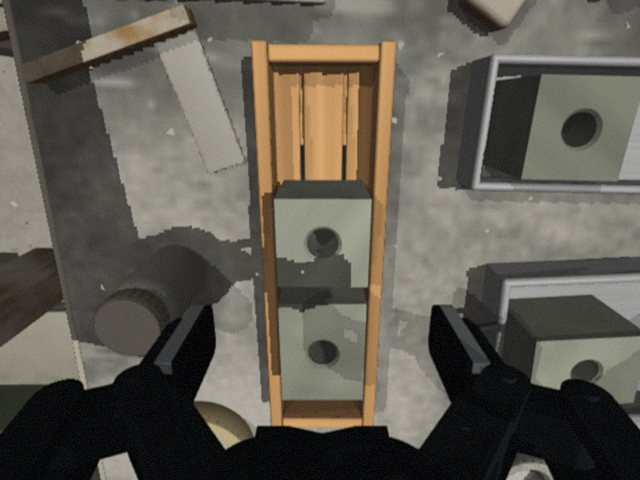

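Request:
drive_tool(
  commands=[
    {"tx": 0.42,"ty": 0.788,"tz": 0.5,"rx": 0,"ry": 0,"rz": -0.9,"grip": -1},
    {"tx": 0.42,"ty": 0.788,"tz": 0.5,"rx": 0,"ry": 0,"rz": -0.9,"grip": -1},
    {"tx": 0.42,"ty": 0.788,"tz": 0.5,"rx": 0,"ry": 0,"rz": -0.9,"grip": -1},
    {"tx": 0.42,"ty": 0.788,"tz": 0,"rx": 0,"ry": 0,"rz": -0.9,"grip": -1},
    {"tx": 0.42,"ty": 0.788,"tz": 0,"rx": 0,"ry": 0,"rz": -0.9,"grip": -1},
    {"tx": 0.42,"ty": 0.788,"tz": 0,"rx": 0,"ry": 0,"rz": -0.9,"grip": -1},
  ],
)

```text
clock: 61.32
tcp_pos: [0.5449, -0.1954, 0.1711]
orientation: [-1.169, -2.914, 0.0]
contact_force: [-0.4, -0.1, -0.2]
grip_width: 0.0852
```

Request:
drive_tool(
  commands=[
    {"tx": 0.42,"ty": 0.788,"tz": 0,"rx": 0,"ry": 0,"rz": -0.9,"grip": -1},
    {"tx": 0.42,"ty": 0.788,"tz": 0,"rx": 0,"ry": 0,"rz": -0.9,"grip": -1},
    {"tx": 0.42,"ty": 0.788,"tz": 0,"rx": 0,"ry": 0,"rz": -0.9,"grip": -1},
    {"tx": 0.42,"ty": 0.788,"tz": 0,"rx": 0,"ry": 0,"rz": -0.9,"grip": -1},
    {"tx": 0.42,"ty": 0.788,"tz": 0,"rx": 0,"ry": 0,"rz": -0.9,"grip": -1},
    {"tx": 0.42,"ty": 0.788,"tz": 0,"rx": 0,"ry": 0,"rz": -0.9,"grip": -1},
    {"tx": 0,"ty": 0,"tz": 0,"rx": 0,"ry": 0,"rz": 0,"grip": -1},
    {"tx": 0,"ty": 0,"tz": 0,"rx": 0,"ry": 0,"rz": 0,"grip": -1},
  ],
)

```text
clock: 62.32
tcp_pos: [0.595, -0.1024, 0.1715]
orientation: [-2.153, -2.287, 0.002]
contact_force: [0.2, 0.5, 0.5]
grip_width: 0.0851
```

```bash
python3 look.py m1 | grep -v -e "e+02"
```

```text
t 62.33 tcp [ 0.595  -0.1024  0.1715] rv [-2.153e+00 -2.287e+00  2.000e-03] F [0.2 0.5 0.5] w 0.0851
jaw angle 3.43
wrist [ 5.96700e-01 -1.01900e-01  5.82305e+01  7.88679e+01  3.34010e+00
  6.41000e-02  8.55000e+03]
  3.42000e-02  6.53100e+03]
wrist crate [ 4.05700e-01 -2.49000e-01  6.19615e+01  3.35756e+01  3.18554e+01
  3.820000e-02  4.080000e+03]
wrist INRED [ 4.27600e-01 -1.42100e-01  5.91769e+01  6.02124e+01  8.83173e+01
  6.40000e-02  6.85600e+03]
wrist INCRATE [ 5.75400e-01 -2.76600e-01  3.11920e+01  7.80732e+01  8.98553e+01
  6.97000e-02  2.69300e+03]
wrist INCRATE [ 5.21200e-01 -2.83100e-01  2.50877e+01  6.11324e+01  2.71386e+01
  6.84000e-02  1.13800e+03]
scene [ 5.98000e-01 -1.01600e-01  6.36030e+01  8.37111e+01  3.89850e+00
scene INRED [ 4.28000e-01 -1.41500e-01  6.26638e+01  6.33895e+01  8.63530e+01
side [ 5.95200e-01 -1.00400e-01  6.39551e+01  8.66961e+01  3.49180e+00
  3.920000e-02  1.299000e+03]
side INRED [ 4.26500e-01 -1.42500e-01  6.40578e+01  6.10580e+01  8.73977e+01
side INCRATE [ 4.93400e-01 -2.91900e-01  6.25163e+01  6.26768e+01  8.91074e+01
side INCRATE [ 5.74000e-01 -2.92200e-01  6.35722e+01  8.14758e+01  8.86521e+01
```

View pics/m1_wrist.png

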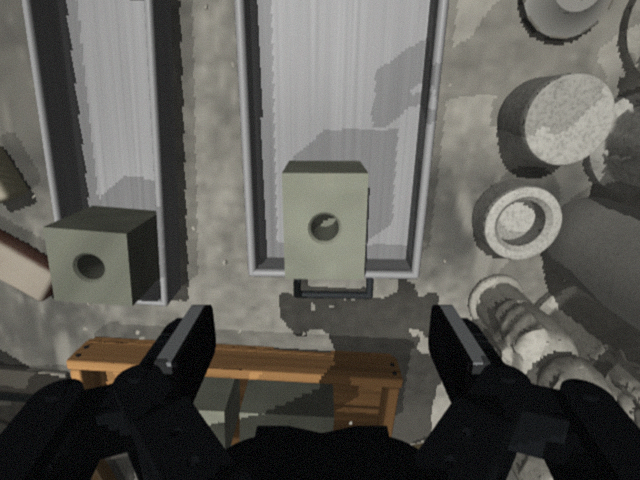

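Aligned; 1.5 mm correction in x. Descend 0.138 and grip.

Request:
drive_tool(
  commands=[
    {"tx": 0.07,"ty": 0.03,"tz": -1,"rx": 0,"ry": 0,"rz": 0,"grip": -1},
    {"tx": 0,"ty": 0,"tz": -1,"rx": 0,"ry": 0,"rz": 0,"grip": -1},
    {"tx": 0,"ty": 0,"tz": -1,"rx": 0,"ry": 0,"rz": 0,"grip": -1},
    {"tx": 0,"ty": 0,"tz": -1,"rx": 0,"ry": 0,"rz": 0,"grip": -1},
    {"tx": 0,"ty": 0,"tz": -1,"rx": 0,"ry": 0,"rz": 0,"grip": -1},
    {"tx": 0,"ty": 0,"tz": -1,"rx": 0,"ry": 0,"rz": 0,"grip": -1},
    {"tx": 0,"ty": 0,"tz": -0.5,"rx": 0,"ry": 0,"rz": 0,"grip": -1},
    {"tx": 0,"ty": 0,"tz": -0.4,"rx": 0,"ry": 0,"rz": 0,"grip": -1},
    {"tx": 0,"ty": 0,"tz": 0,"rx": 0,"ry": 0,"rz": 0,"grip": -1},
  ],
)

```text
clock: 63.6
tcp_pos: [0.5969, -0.1009, 0.0337]
orientation: [-2.156, -2.285, 0.001]
contact_force: [0.6, -0.9, 0.6]
grip_width: 0.0858
```

Request:
drive_tool(
  commands=[
    {"tx": 0,"ty": 0,"tz": 0,"rx": 0,"ry": 0,"rz": 0,"grip": -0.6},
    {"tx": 0,"ty": 0,"tz": 0,"rx": 0,"ry": 0,"rz": 0,"grip": 0.2},
    {"tx": 0,"ty": 0,"tz": 0,"rx": 0,"ry": 0,"rz": 0,"grip": 1},
    {"tx": 0,"ty": 0,"tz": 0,"rx": 0,"ry": 0,"rz": 0,"grip": 1},
    {"tx": 0,"ty": 0,"tz": 0,"rx": 0,"ry": 0,"rz": 0,"grip": 1},
  ],
  grip_force=80,
)

```text
clock: 64.22
tcp_pos: [0.5977, -0.101, 0.0351]
orientation: [2.155, 2.284, 0.001]
contact_force: [-1.4, 0.2, 5.9]
grip_width: 0.0568
```

Request:
drive_tool(
  commands=[
    {"tx": 0,"ty": 0,"tz": 0.5,"rx": 0,"ry": 0,"rz": 0,"grip": 1},
    {"tx": 0,"ty": 0,"tz": 1,"rx": 0,"ry": 0,"rz": 0,"grip": 1},
    {"tx": 0,"ty": 0,"tz": 1,"rx": 0,"ry": 0,"rz": 0,"grip": 1},
    {"tx": 0,"ty": 0,"tz": 1,"rx": 0,"ry": 0,"rz": 0,"grip": 1},
    {"tx": 0,"ty": 0,"tz": 1,"rx": 0,"ry": 0,"rz": 0,"grip": 1},
    {"tx": 0,"ty": 0,"tz": 1,"rx": 0,"ry": 0,"rz": 0,"grip": 1},
    {"tx": 0,"ty": 0,"tz": 0.2,"rx": 0,"ry": 0,"rz": 0,"grip": 1},
    {"tx": 0,"ty": 0,"tz": 0,"rx": 0,"ry": 0,"rz": 0,"grip": 1},
  ],
)

```text
clock: 65.22
tcp_pos: [0.597, -0.1009, 0.1484]
orientation: [2.156, 2.285, 0.0]
contact_force: [1.1, -0.1, -6.9]
grip_width: 0.0567
```

Request:
drive_tool(
  commands=[
    {"tx": -0.93,"ty": 0.29,"tz": 0,"rx": 0,"ry": 0,"rz": -0.068,"grip": 1},
    {"tx": -0.93,"ty": 0.29,"tz": 0,"rx": 0,"ry": 0,"rz": -0.068,"grip": 1},
    {"tx": -0.93,"ty": 0.29,"tz": 0,"rx": 0,"ry": 0,"rz": -0.068,"grip": 1},
    {"tx": -0.93,"ty": 0.29,"tz": 0,"rx": 0,"ry": 0,"rz": -0.068,"grip": 1},
    {"tx": -0.93,"ty": 0.29,"tz": 0,"rx": 0,"ry": 0,"rz": -0.068,"grip": 1},
    {"tx": -0.93,"ty": 0.29,"tz": 0,"rx": 0,"ry": 0,"rz": -0.068,"grip": 1},
    {"tx": -0.93,"ty": 0.29,"tz": 0,"rx": 0,"ry": 0,"rz": -0.068,"grip": 1},
    {"tx": -0.93,"ty": 0.29,"tz": 0,"rx": 0,"ry": 0,"rz": -0.068,"grip": 1},
    {"tx": -0.93,"ty": 0.29,"tz": 0,"rx": 0,"ry": 0,"rz": -0.068,"grip": 1},
  ],
)

```text
clock: 66.35
tcp_pos: [0.4285, -0.0485, 0.1475]
orientation: [-2.251, -2.19, 0.001]
contact_force: [0.8, 0.7, -7.1]
grip_width: 0.0568
```

Request:
drive_tool(
  commands=[
    {"tx": 0,"ty": 0,"tz": 0,"rx": 0,"ry": 0,"rz": 0,"grip": 1},
    {"tx": 0,"ty": 0,"tz": 0,"rx": 0,"ry": 0,"rz": 0,"grip": 1},
  ],
)

```text
clock: 66.6
tcp_pos: [0.4301, -0.0488, 0.148]
orientation: [2.251, 2.191, 0.0]
contact_force: [1.1, 0.7, -6.3]
grip_width: 0.0567
```

```bash
python3 look.py m2 
```

```text
t 66.6 tcp [ 0.4301 -0.0488  0.148 ] rv [2.251 2.191 0.   ] F [ 1.1  0.7 -6.3] w 0.0567
jaw angle -1.56
wrist red [4.31900e-01 1.47000e-02 9.30377e+01 8.62180e+01 8.84644e+01 3.45000e-02
 3.78700e+03]
wrist crate [ 5.58500e-01 -2.54900e-01  3.58866e+01  1.89146e+01  1.07480e+00
  3.84000e-02  7.92000e+02]
wrist INCRATE [ 5.5800e-01 -2.6310e-01  4.4035e+01  9.2294e+00  4.6815e+00  5.9000e-02
  4.5800e+02]
scene red [ 4.297000e-01 -6.140000e-02  2.515345e+02  8.906580e+01  8.775420e+01
  3.290000e-02  6.450000e+02]
scene crate [ 4.608000e-01 -2.899000e-01  9.092560e+01  1.735884e+02  8.898990e+01
  3.700000e-02  4.030000e+02]
scene INRED [ 4.27900e-01 -1.41100e-01  6.32914e+01  6.14776e+01  8.74597e+01
  6.21000e-02  4.15000e+02]
scene INCRATE [ 5.23300e-01 -2.89100e-01  6.37104e+01  1.18893e+02  8.90635e+01
  6.80000e-02  4.85000e+02]
side red [ 4.27200e-01 -6.32000e-02  2.55606e+02  8.70209e+01  8.93478e+01
  3.49000e-02  6.14000e+02]
side crate [ 5.258000e-01 -2.897000e-01  9.513560e+01  3.022875e+02  8.984060e+01
  3.910000e-02  1.328000e+03]
side INRED [ 4.26400e-01 -1.42800e-01  6.45132e+01  6.13049e+01  8.90068e+01
  6.46000e-02  5.38000e+02]
side INCRATE [ 5.388000e-01 -2.905000e-01  6.576530e+01  1.524607e+02  8.995230e+01
  7.090000e-02  1.419000e+03]
```

View pics/m2_wrist.png

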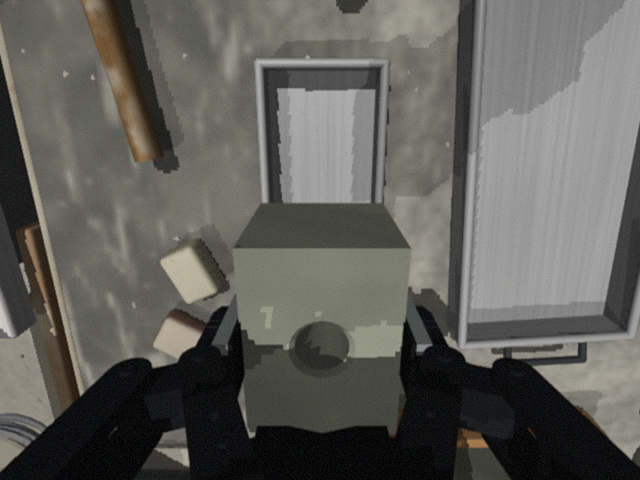

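Request:
drive_tool(
  commands=[
    {"tx": 0,"ty": 0,"tz": -1,"rx": 0,"ry": 0,"rz": 0,"grip": 1},
    {"tx": 0,"ty": 0,"tz": -1,"rx": 0,"ry": 0,"rz": 0,"grip": 1},
    {"tx": 0,"ty": 0,"tz": -1,"rx": 0,"ry": 0,"rz": 0,"grip": 1},
    {"tx": 0,"ty": 0,"tz": -1,"rx": 0,"ry": 0,"rz": 0,"grip": 1},
    {"tx": 0,"ty": 0,"tz": -0.6,"rx": 0,"ry": 0,"rz": 0,"grip": 1},
    {"tx": 0,"ty": 0,"tz": 0,"rx": 0,"ry": 0,"rz": 0,"grip": 1},
    {"tx": 0,"ty": 0,"tz": 0,"rx": 0,"ry": 0,"rz": 0,"grip": 1},
  ],
)

```text
clock: 67.62
tcp_pos: [0.4304, -0.0487, 0.0566]
orientation: [2.251, 2.19, 0.001]
contact_force: [0.5, 0.0, -6.4]
grip_width: 0.0565
```

Request:
drive_tool(
  commands=[
    {"tx": 0,"ty": 0,"tz": -0.4,"rx": 0,"ry": 0,"rz": 0,"grip": 1},
    {"tx": 0,"ty": 0,"tz": -0.3,"rx": 0,"ry": 0,"rz": 0,"grip": 1},
    {"tx": 0,"ty": 0,"tz": -0.2,"rx": 0,"ry": 0,"rz": 0,"grip": 1},
    {"tx": 0,"ty": 0,"tz": 0,"rx": 0,"ry": 0,"rz": 0,"grip": 1},
    {"tx": 0,"ty": 0,"tz": 0,"rx": 0,"ry": 0,"rz": 0,"grip": 1},
  ],
)

```text
clock: 68.25
tcp_pos: [0.4298, -0.0487, 0.0381]
orientation: [2.252, 2.191, 0.0]
contact_force: [0.1, -0.8, -6.6]
grip_width: 0.0563
```

Request:
drive_tool(
  commands=[
    {"tx": 0,"ty": 0,"tz": -0.1,"rx": 0,"ry": 0,"rz": 0,"grip": 1},
    {"tx": 0,"ty": 0,"tz": -0.08,"rx": 0,"ry": 0,"rz": 0,"grip": 1},
    {"tx": 0,"ty": 0,"tz": 0,"rx": 0,"ry": 0,"rz": 0,"grip": 1},
  ],
)

```text
clock: 68.62
tcp_pos: [0.4298, -0.0487, 0.035]
orientation: [2.251, 2.191, 0.0]
contact_force: [-2.8, -0.2, 4.3]
grip_width: 0.0564
```

Contact with the tray floor. Release and rise.

Request:
drive_tool(
  commands=[
    {"tx": 0,"ty": 0,"tz": 0,"rx": 0,"ry": 0,"rz": 0,"grip": 0},
    {"tx": 0,"ty": 0,"tz": 0,"rx": 0,"ry": 0,"rz": 0,"grip": -1},
    {"tx": 0,"ty": 0,"tz": 0,"rx": 0,"ry": 0,"rz": 0,"grip": -1},
    {"tx": 0,"ty": 0,"tz": 0,"rx": 0,"ry": 0,"rz": 0,"grip": -1},
    {"tx": 0,"ty": 0,"tz": 0.6,"rx": 0,"ry": 0,"rz": 0,"grip": -1},
    {"tx": 0,"ty": 0,"tz": 1,"rx": 0,"ry": 0,"rz": 0,"grip": -1},
    {"tx": 0,"ty": 0,"tz": 1,"rx": 0,"ry": 0,"rz": 0,"grip": -1},
    {"tx": 0,"ty": 0,"tz": 1,"rx": 0,"ry": 0,"rz": 0,"grip": -1},
    {"tx": 0,"ty": 0,"tz": 1,"rx": 0,"ry": 0,"rz": 0,"grip": -1},
    {"tx": 0,"ty": 0,"tz": 1,"rx": 0,"ry": 0,"rz": 0,"grip": -1},
  ],
)

```text
clock: 69.88
tcp_pos: [0.4297, -0.0487, 0.148]
orientation: [2.251, 2.19, 0.001]
contact_force: [0.1, 0.5, -0.4]
grip_width: 0.0853
```

Request:
drive_tool(
  commands=[
    {"tx": 1,"ty": 0,"tz": 1,"rx": 0,"ry": 0,"rz": 0,"grip": -1},
    {"tx": 1,"ty": 0,"tz": 1,"rx": 0,"ry": 0,"rz": 0,"grip": -1},
    {"tx": 1,"ty": 0,"tz": 1,"rx": 0,"ry": 0,"rz": 0,"grip": -1},
    {"tx": 1,"ty": 0,"tz": 1,"rx": 0,"ry": 0,"rz": 0,"grip": -1},
    {"tx": 1,"ty": 0,"tz": 1,"rx": 0,"ry": 0,"rz": 0,"grip": -1},
    {"tx": 1,"ty": 0,"tz": 1,"rx": 0,"ry": 0,"rz": 0,"grip": -1},
    {"tx": 1,"ty": 0,"tz": 0,"rx": 0,"ry": 0,"rz": 0,"grip": -1},
    {"tx": 0,"ty": 0,"tz": 0,"rx": 0,"ry": 0,"rz": 0,"grip": -1},
    {"tx": 0,"ty": 0,"tz": 0,"rx": 0,"ry": 0,"rz": 0,"grip": -1},
  ],
)

```text
clock: 71.0
tcp_pos: [0.5687, -0.0488, 0.2665]
orientation: [-2.251, -2.19, 0.001]
contact_force: [-0.4, -0.8, 0.4]
grip_width: 0.0851
```

```bash
python3 look.py m3 | grep -e IN -A1; python3 - <<'E'
from h import *
for n in ("scene","side","wrist"):
    f=grab(n); W=cloud(f)
    k=np.isfinite(W[...,2])&(W[...,2]>.165)&(W[...,2]<.18)&(W[...,0]>.38)&(W[...,0]<.46)&(W[...,1]>.13)&(W[...,1]<.21)
    Q=W[k]; print(n,"pin",len(Q), Q.min(0) if len(Q) else 0,Q.max(0) if len(Q) else 0)
    for t in ("tape","jar","rubber","plinth_11"):
        for m in spotter.masks_of(n,t)[:5]:
            P=W[m["mask"]&np.isfinite(W[...,2])]
            if len(P)>10: print(n,t,round(m["confidence"],2),np.median(P,0).round(3))
E
```

```text
wrist INRED [ 4.29600e-01 -4.99000e-02  7.87304e+01  5.94270e+01  8.86486e+01
  6.40000e-02  5.20800e+03]
wrist INRED [ 4.27500e-01 -1.42200e-01  5.88537e+01  5.90843e+01  8.84689e+01
  6.41000e-02  2.99400e+03]
wrist INCRATE [ 4.94900e-01 -2.90600e-01  6.04693e+01  5.84948e+01  8.97913e+01
  7.02000e-02  2.47600e+03]
wrist INCRATE [ 5.75300e-01 -2.91800e-01  6.12465e+01  7.81773e+01  8.94528e+01
  7.03000e-02  3.37200e+03]
--
scene INRED [ 4.30000e-01 -4.94000e-02  8.33152e+01  6.22906e+01  8.78834e+01
  6.24000e-02  6.06000e+02]
scene INRED [ 4.27300e-01 -1.41300e-01  6.18050e+01  6.27671e+01  8.87120e+01
  6.21000e-02  4.20000e+02]
scene INCRATE [ 5.396000e-01 -2.906000e-01  6.822850e+01  1.513041e+02  8.946830e+01
  6.790000e-02  6.920000e+02]
--
side INRED [ 4.28900e-01 -4.75000e-02  8.71834e+01  6.13081e+01  8.92503e+01
  6.50000e-02  5.90000e+02]
side INRED [ 4.27200e-01 -1.41800e-01  6.42519e+01  6.17061e+01  8.70587e+01
  6.48000e-02  5.34000e+02]
side INCRATE [ 4.94000e-01 -2.90600e-01  6.25596e+01  6.33070e+01  1.02380e+00
  7.07000e-02  6.55000e+02]
side INCRATE [ 5.74700
[... 616 characters left out ...]
41 [0.41477587 0.15810041 0.16503289] [0.43322278 0.17821924 0.17628899]
side tape 0.92 [0.474 0.374 0.04 ]
side tape 0.35 [0.422 0.166 0.137]
side jar 0.49 [ 0.414 -0.063  0.063]
side rubber 0.76 [0.397 0.289 0.025]
side rubber 0.72 [ 0.459 -0.329  0.027]
side plinth_11 0.96 [ 0.415 -0.063  0.063]
side plinth_11 0.88 [ 0.569 -0.31   0.069]
side plinth_11 0.87 [ 0.481 -0.302  0.063]
side plinth_11 0.66 [ 0.419 -0.158  0.057]
side plinth_11 0.46 [ 0.457 -0.329  0.027]
wrist pin 0 0 0
wrist jar 0.55 [ 0.553 -0.391  0.006]
wrist plinth_11 0.97 [ 0.575 -0.275  0.07 ]
wrist plinth_11 0.97 [ 0.496 -0.275  0.069]
wrist plinth_11 0.9 [ 0.436 -0.047  0.064]
wrist plinth_11 0.64 [ 0.431 -0.131  0.063]
```

View pics/m3_scene.png

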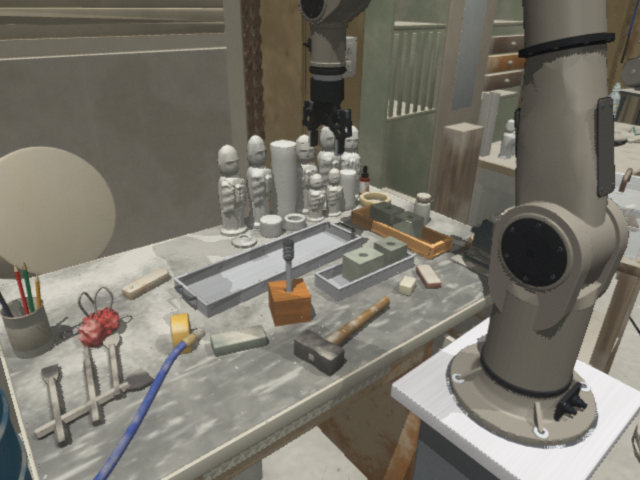

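View pics/m3_side.png

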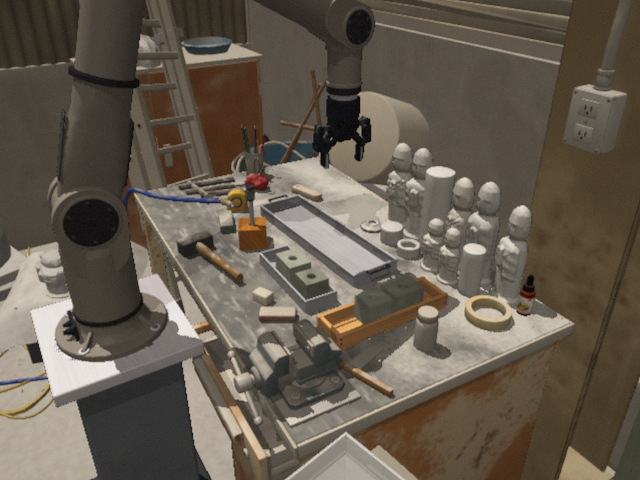

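```bash
python3 -c "
from bench import workorder
print(workorder.hand_in())"
```

```text
the job is handed in; nothing more can be done
None
```

The catch tray is cleared, the pin is back in its stand, and the job is handed in at about 73 s. Four plinths were there; the third place (the drum) was empty.

I felt every bore from left to right with the pin:

| Place | Plinth | Pin tip stopped at | Bore | Now in |
|---|---|---|---|---|
| 1 | square | 28 mm above the desk | stops short | re-drill tray |
| 2 | oblong | tray floor, about 4 mm | through | crate |
| 4 | square | tray floor, about 4 mm | through | crate |
| 5 | oblong | 28 mm above the desk | stops short | re-drill tray |

**Plinths:** The last pictures show all four flat and upright, with tops at 64 mm in the re-drill tray and 70 mm in the crate, as they should be. Each stands well clear of the others.

**Pin and bystanders:** The pin stands in its stand as at the start. The tape, jar and rubbing stone are within 1–2 mm of their first readings. No plinth was seen to have been knocked aside.

**Disagreements:** The networks gave a few wrong low-confidence labels, such as a plinth seen as the jar in the side view. The pictures and depth readings settled these. No check failed.

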